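# Find the heavy side of a clock flywheel on the balancing stand

### The arm

A 7-joint arm with a two-finger parallel gripper is mounted at the origin on the work surface. World frame = base frame: x ahead of the robot, y to its left, z up, the work surface at z = 0. Lengths are in m, angles in rad, forces in N, time in s.
With the tool pointing down it reaches from about 0.425 to 0.875 m from the base axis. Payload 4.7 kg.
Tool frame: the origin (TCP) lies midway between the tips of the shut fingers; the grasp point (between the pads) lies 19 mm behind it; x points along the fingers, y is the direction in which the jaws open and shut, and the axes are right-handed (so a half turn about x gives the same grasp; the last joint's range is limited). The gripper opens to 87 mm and grips with 3 to 60 N. Pads are 19 mm wide; open, the fingers measure 117 mm over their backs; the gripper's body (75 mm by 190 mm) begins 51 mm behind the grasp point.
Start: joints at [1.26, 0.321, -0.07, 1.45, 0.023, 1.371, -0.057], TCP at [0.207, -0.616, 0.223] pointing down, gripper open.
Joint ranges: [-2.86, 2.86], [-0.3, 2.09], [-1.38, 1.24], [0.06, 2.45], [-1.56, 4.7], [0.09, 2.05], [-2.69, 2.69]. Speed limits (rad/s): [2.57, 2.57, 3.14, 3.14, 3.14, 3.14, 3.14].

### API

Orientations are given as a unit quaternion [x, y, z, w].
In Python, from workcell import env gives the robot as it stands.
- The arm moves only by the tool step_arm, never from a script. Its argument "rows" is a list of rows, each an object of numbers: "wx", "wy", "wz": the turn, a rotation vector about the world's x, y, z in rad; "dx", "dy", "dz": the shift along the world's x, y, z in mm; "jaw": the opening, from 0 (shut) to 1 (fully open). A call has 1 to 12 rows; each row shifts and turns the commanded pose from where the row before left it; what a row does not reach is not made up. A row lasts 1/12 s, in which the tool goes at most 41.7 mm and 7.16 degrees, less where a joint would pass 70% of its speed; a pose out of reach is approached as far as the arm can. A call is refused whole if a number of a shift passes 41.7 or a number of a turn 0.125, either way. A call with a gripper value outside its range is refused whole. The fingers move at their own pace and stop on an object; "grip_force" is the grip in N (left out, the last holds). Time passes only in rows, so rows that do not move let the fingers close. It gives the time, the measured TCP pose, the force and the opening at its end, in the units of the state.
- env.read_state(): the state, without advancing time (a new reading comes with each control period).
- env.camera(name): name is "side" or "top" or "wrist"; returns (picture, depth): 400x640x3 uint8, blue, green, red; 400x640 float32, m along the optical axis (not along the pixel's ray), 0 where there is no reading.
- env.camera_info(name): a dict with "intrinsics" (3x3 intrinsics, pixels), "world_from_camera" (4x4, takes a point from camera to world coordinates); the wrist camera has in their place "mount" (4x4, takes a point from camera to tool coordinates, whose origin is the TCP and whose axes are the tool frame's). Camera axes: x right, y up, looking along -z (the intrinsics and any distortion apply to the point x, -y, -z); pixel columns grow to the right and rows downward; lengths in m; the calibration is good to about 2 mm. The wrist camera is an equidistant fisheye: a pixel r from the principal point sees the ray r / f radians off the axis. A picture is of the moment at which its call begins: read the wrist's pose just before it. camera_info takes no time and is no camera call.
- env.sign_off(): hands the job in, once; it reports no verdict.
The state is a dict: "time_s": time; "joints": joint angles; "qvel": joint speeds; "joint_torque": joint torques, N m; "tool_pos": TCP position; "tcp_rot": TCP orientation; "ft_force": force on the tool from outside, world axes, zero at the start; "torque": the same for the moment, N m; "grip_width": finger opening in m.
Only numpy, scipy, OpenCV 4.12 (cv2) and the standard library are available. Lean on these libraries where they do the work, as an engineer would, in place of code of your own. Each camera call takes 0.05 s, during which the arm holds its last target. There are 200 camera calls.

### The job

Lift the loose blue cover off the balancing stand and stand it, right way up, on the cork mat. Then turn the exposed flywheel by its rim to feel where its hidden heavy side is, bring that heavy side straight down, and finish while still holding the rim there in the gripper, at rest. Leave everything else on the bench where it is.

Things in the scene. Friction and masses are not known exactly. Their poses are not given: they have to be found in the camera images.
- axle (a point): Centre of the flywheel on its spindle, 92 mm above the bench; point and axes belong to the fixed stand (grey base 220 x 116 x 12 mm, long along x; z up). The spindle is level, along y. The wheel is a steel drum, radius 80 mm, 34 mm wide along y. Hidden inside is a lead slug (its heavy side), pulling with 0.26 to 0.34 N m when level with the axle; never within 0.6 rad of straight down at the start.
- rim_top (a point): Highest point of the rim, mid-width, 172 mm above the bench (stand's axes). The wheel runs between two aluminium cheeks, 186 mm long in x, lying 26 to 34 mm either side of its mid-plane, tops 100 mm above the bench: the upper rim stands free and can be pinched across its 34 mm width, from above or leaning some 30 degrees to +x or -x, turned, released and taken again.
- wheel (a joint): Turn of the flywheel about the axle's +y, rad: 0 with its red line (across rim and down both faces) straight up; grows as the top moves to the stand's +x. No stops within 3 turns. A brake drags 0.38 N m either way, so it stays where left; it turns harder while the slug rises, easier while it sinks (0.04 to 0.72 N m in all). The slug's angle from the red line differs every time.
- cover_grip (a point): Middle of the black grip bar on the blue cover (z up, x along bar and cover). Bar 50 mm long in x, 14 mm thick in y, 34 mm tall on the roof. This point is 22 mm above the roof, 104 mm above the cover's lower edge. Cover: upside-down open box 186 x 68 x 82 mm plus bar, 0.18 kg, resting loose on the cheeks, in line with the stand; it must rise 75 mm to clear the wheel.
- mat_top (a point): Centre of the top face of the fixed brown cork mat, 230 x 150 x 4 mm (long along its x), 4 mm above the bench, to the left or right of the stand.
- flask: Blue drinking flask, 72 mm diameter, 230 mm tall; origin at the centre of its underside. Leave alone.
- can: Yellow drinks can, 66 mm diameter, 122 mm tall; origin at the centre of its underside. Leave alone.
- phone: Black phone lying flat, 75 x 150 x 9 mm; origin at the centre of its underside. Leave alone.
- screwdriver: Green-handled screwdriver lying down, 180 mm long in its x; leave alone.
- pliers: Blue-handled pliers lying flat, about 130 x 60 x 12 mm, on the other side of the stand from the mat; leave alone.
- tin: Small open green tin with brass bits, 62 x 95 x 22 mm; leave alone.
- gear: Brass gear, 58 mm diameter, with an upright steel arbor 33 mm tall; leave alone.

How it is judged:
By the outcome, as a careful person would: the job done as asked, in the order asked, and still so for the second after the job is handed in, while the arm keeps its last pose, push and grip.
It also fails if it takes over 72 s, if anything falls off the work surface, if the arm or the gripper's body presses on something with over 40 N, if the wrist force passes 120 N, or if a joint passes its speed limit or range.

## Working session

There is one attempt and no reset: what is moved stays moved. The work goes in short steps, Python scripts to look and compute and a tool call to move; the robot and the scene stay as the last step left them, time stands still between calls to the robot, and variables do not carry over. Pictures are saved under pics/ and viewed, about 8 in all and at most 12, crops included, and the job is handed in when it is done.

Besides the shell and the picture viewer there is one more tool, called after "Call:" as name(argument=value, ...) on one line, values as JSON. step_arm: Moves the arm, as the interface text tells. Its arguments: {"type":"object","properties":{"rows":{"type":"array","items":{"type":"object","properties":{"wx":{"type":"number"},"wy":{"type":"number"},"wz":{"type":"number"},"dx":{"type":"number"},"dy":{"type":"number"},"dz":{"type":"number"},"jaw":{"type":"number"}}}},"grip_force":{"type":"number"}},"required":["rows"]}

```bash
mkdir -p pics; cat > h.py <<'E'
import numpy as np, cv2
from workcell import env
from scipy.spatial.transform import Rotation as R
def cloud(name):
    img,d=env.camera(name); ci=env.camera_info(name)
    K=np.array(ci["intrinsics"]);T=np.array(ci["world_from_camera"])
    v,u=np.mgrid[:d.shape[0],:d.shape[1]]
    x=(u-K[0,2])/K[0,0]*d; y=(v-K[1,2])/K[1,1]*d
    P=np.stack([x,-y,-d],-1)@T[:3,:3].T+T[:3,3]
    P[d==0]=np.nan
    return img,d,P
E
python3 - <<'E'
from h import *
for n in("top","side"):
    i,d,P=cloud(n); cv2.imwrite(f"pics/{n}0.png",i); np.save(n+"0.npy",P); print(n,{k:np.round(v,3).tolist() if not isinstance(v,str) else v for k,v in env.camera_info(n).items()})
s=env.read_state(); print(s)
E
```

```text
top {'intrinsics': [[482.571, 0.0, 317.261], [0.0, 482.571, 200.855], [0.0, 0.0, 1.0]], 'world_from_camera': [[-0.005, 0.994, -0.105, 0.446], [-1.0, -0.005, 0.002, -0.009], [0.001, 0.105, 0.994, 1.32], [0.0, 0.0, 0.0, 1.0]]}
side {'intrinsics': [[427.132, 0.0, 315.725], [0.0, 427.132, 195.808], [0.0, 0.0, 1.0]], 'world_from_camera': [[0.995, 0.056, -0.087, 0.468], [-0.104, 0.478, -0.872, -0.945], [-0.007, 0.876, 0.482, 0.676], [0.0, 0.0, 0.0, 1.0]]}
{'time_s': 0.1, 'joints': array([ 1.26011999,  0.32177118, -0.07008625,  1.45150962,  0.0225939 ,
        1.37077667, -0.0569169 ]), 'qvel': array([ 0.00054736, -0.00096665, -0.00062054, -0.00464493, -0.00135111,
        0.00223606,  0.00063514]), 'joint_torque': array([-7.08092157e-04, -4.92573130e+01, -4.06026402e-01, -3.13403141e+01,
       -6.41111727e-02,  3.94409441e-02,  5.58981264e-05]), 'tool_pos': array([ 0.20722153, -0.61558988,  0.22157817]), 'tcp_rot': array([-0.69767849, -0.1149053 ,  0.69792801, -0.11374533]), 'ft_force': array([0.52312175, 0.78973295, 0.41341576]), 'torque': array([-0.01258107,  0.01703618, -0.01264572]), 'grip_width': 0.0869140715701819}
```

View pics/top0.png

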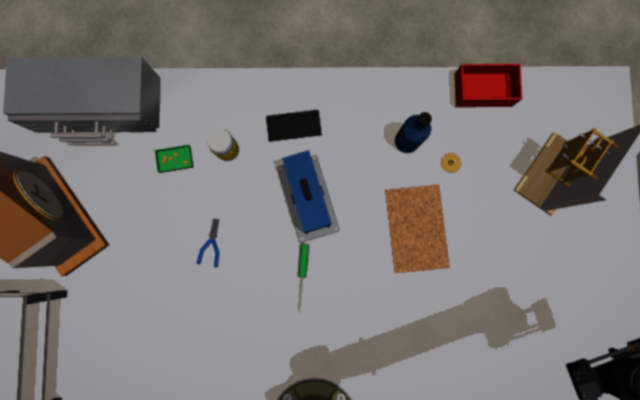

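View pics/side0.png

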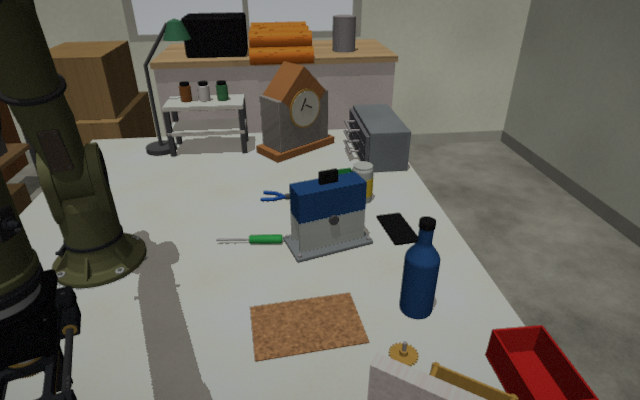

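The top view shows the cover at about (307,190) with its bar at (306,189), the mat at (418,228), and the flask at (412,132). The screwdriver is at (303,262), just robot-side of the stand. The side view agrees.

```bash
python3 - <<'E'
from h import *
P=np.load("top0.npy"); i=cv2.imread("pics/top0.png"); hsv=cv2.cvtColor(i,cv2.COLOR_BGR2HSV)
z=P[...,2]
v,u=np.mgrid[:400,:640]
def rect(m,n):
    p=P[m]; r=cv2.minAreaRect((p[:,:2]*1000).astype(np.float32)); print(n,m.sum(),"z",np.round(np.nanpercentile(p[:,2],[5,50,95]),3),"c",np.round(r[0],1),"size",np.round(r[1],1),"ang",round(r[2],1),"med",np.round(np.nanmedian(p[:,:2],0),3)); return r
box=(u>270)&(u<345)&(v>140)&(v<245)
blue=(hsv[...,0]>100)&(hsv[...,0]<130)&(hsv[...,1]>120)
rect(box&(z>0.15)&(z<0.195),"roof")
rect(box&(z>0.2),"bar")
rect(box&(z>0.006)&(z<0.02),"base")
mat=(u>375)&(u<460)&(v>175)&(v<280)&(hsv[...,0]<20)&(hsv[...,1]>90)&(z<.02)
rect(mat,"mat")
rect((u>380)&(u<440)&(v>100)&(v<160)&(z>.02),"flask")
rect((u>200)&(u<245)&(v>120)&(v<165)&(z>.02),"can")
rect((u>295)&(u<312)&(v>242)&(v<312)&(z>.008),"sd")
print("bench z",np.nanmedian(z[300:330,480:600]))
Ps=np.load("side0.npy"); s=cv2.imread("pics/side0.png")
b=np.zeros((400,640),bool); b[160:255,280:378]=1
for n,lo,hi in(("roof",.165,.2),("bar",.203,.25)):
    m=b&(Ps[...,2]>lo)&(Ps[...,2]<hi); p=Ps[m]; r=cv2.minAreaRect((p[:,:2]*1000).astype(np.float32)); print("side",n,m.sum(),r,np.percentile(p[:,2],95))
E
```

```text
roof 2091 z [0.177 0.181 0.185] c [594.1  14.4] size [186.6  67.9] ang 16.6 med [0.591 0.013]
bar 133 z [0.212 0.215 0.219] c [593.3  14.4] size [49.2 14. ] ang 16.8 med [0.593 0.015]
base 1254 z [0.007 0.011 0.016] c [610.3  15.1] size [200.1 284.6] ang 89.4 med [0.566 0.006]
mat 4494 z [-0.001  0.003  0.008] c [ 510.3 -282.2] size [227.8 148.8] ang 5.3 med [ 0.508 -0.283]
flask 1027 z [0.04  0.151 0.23 ] c [ 750.1 -258.2] size [71.  62.6] ang 50.2 med [ 0.741 -0.25 ]
can 722 z [0.039 0.119 0.124] c [729.7 235.5] size [63.1 64.8] ang 2.0 med [0.723 0.229]
sd 383 z [0.012 0.021 0.028] c [381.7  30.9] size [ 25.6 178. ] ang 85.0 med [0.415 0.03 ]
bench z -0.0005321491860188488
side roof 1350 ((594.7626342773438, 13.97686767578125), (187.9196319580078, 73.65158081054688), 16.495920181274414) 0.1909991837757819
side bar 146 ((595.3457641601562, 12.271682739257812), (51.65568923950195, 18.653364181518555), 18.000598907470703) 0.21869793273509008
```

```bash
python3 - <<'E'
from h import *
s=env.read_state(); r=R.from_quat(s["tcp_rot"]); print(r.as_matrix().round(3))
a=np.radians(16.6)
for sg in(1,-1):
    y=sg*np.array([-np.sin(a),np.cos(a),0]); x=np.array([0,0,-1.]); M=np.c_[x,y,np.cross(x,y)]
    print(sg,((R.from_matrix(M)*r.inv()).as_rotvec()).round(3))
print(env.camera_info("wrist"))
E
```

```text
[[-0.001  0.319 -0.948]
 [ 0.002 -0.948 -0.319]
 [-1.    -0.002  0.   ]]
1 [ 1.000e-03 -2.000e-03  3.107e+00]
-1 [-0.002 -0.001 -0.035]
{'intrinsics': array([[309.70691629,   0.        , 324.25929842],
       [  0.        , 309.70691629, 208.61543723],
       [  0.        ,   0.        ,   1.        ]]), 'mount': array([[-1.12906020e-03,  2.52196589e-01, -9.67675362e-01,
        -1.62404604e-01],
       [ 9.99999322e-01,  1.02308643e-05, -1.16410863e-03,
         8.19816363e-04],
       [-2.83684072e-04, -9.67676020e-01, -2.52196430e-01,
        -6.91292838e-02],
       [ 0.00000000e+00,  0.00000000e+00,  0.00000000e+00,
         1.00000000e+00]])}
```

Call:
step_arm(rows=[{"dz": 40, "jaw": 1}, {"dz": 40}, {"dx": 21.5, "dy": 35, "wz": -0.035}, {"dx": 21.5, "dy": 35}, {"dx": 21.5, "dy": 35}, {"dx": 21.5, "dy": 35}, {"dx": 21.5, "dy": 35}, {"dx": 21.5, "dy": 35}, {"dx": 21.5, "dy": 35}, {"dx": 21.5, "dy": 35}, {"dx": 21.5, "dy": 35}, {"dx": 21.5, "dy": 35}], grip_force=30)

```text
schema error: expected keys wx, wy, wz, dx, dy, dz, jaw
```

Call:
step_arm(rows=[{"dx": 21.5, "dy": 35}, {"dx": 21.5, "dy": 35}, {"dx": 21.5, "dy": 35}, {"dx": 21.5, "dy": 35}, {"dx": 21.5, "dy": 35}, {"dx": 21.5, "dy": 35}, {"dx": 21.5, "dy": 35}, {"dx": 21.5, "dy": 35}, {}])

```text
schema error: expected keys wx, wy, wz, dx, dy, dz, jaw
```

All seven keys are needed.

Call:
step_arm(rows=[{"dx": 0, "dy": 0, "dz": 40, "wx": 0, "wy": 0, "wz": -0.035, "jaw": 1}, {"dx": 0, "dy": 0, "dz": 40, "wx": 0, "wy": 0, "wz": 0, "jaw": 1}, {"dx": 21.5, "dy": 35, "dz": 0, "wx": 0, "wy": 0, "wz": 0, "jaw": 1}, {"dx": 21.5, "dy": 35, "dz": 0, "wx": 0, "wy": 0, "wz": 0, "jaw": 1}, {"dx": 21.5, "dy": 35, "dz": 0, "wx": 0, "wy": 0, "wz": 0, "jaw": 1}, {"dx": 21.5, "dy": 35, "dz": 0, "wx": 0, "wy": 0, "wz": 0, "jaw": 1}, {"dx": 21.5, "dy": 35, "dz": 0, "wx": 0, "wy": 0, "wz": 0, "jaw": 1}, {"dx": 21.5, "dy": 35, "dz": 0, "wx": 0, "wy": 0, "wz": 0, "jaw": 1}, {"dx": 21.5, "dy": 35, "dz": 0, "wx": 0, "wy": 0, "wz": 0, "jaw": 1}, {"dx": 21.5, "dy": 35, "dz": 0, "wx": 0, "wy": 0, "wz": 0, "jaw": 1}, {"dx": 21.5, "dy": 35, "dz": 0, "wx": 0, "wy": 0, "wz": 0, "jaw": 1}, {"dx": 21.5, "dy": 35, "dz": 0, "wx": 0, "wy": 0, "wz": 0, "jaw": 1}], grip_force=30)

```text
time_s: 1.1
tool_pos: [0.4229, -0.264, 0.3024]
tcp_rot: [-0.7, -0.102, 0.7, -0.102]
ft_force: [1.5, -0.7, 0.8]
grip_width: 0.0874
```

Call:
step_arm(rows=[{"dx": 21.5, "dy": 35, "dz": 0, "wx": 0, "wy": 0, "wz": 0, "jaw": 1}, {"dx": 21.5, "dy": 35, "dz": 0, "wx": 0, "wy": 0, "wz": 0, "jaw": 1}, {"dx": 21.5, "dy": 35, "dz": 0, "wx": 0, "wy": 0, "wz": 0, "jaw": 1}, {"dx": 21.5, "dy": 35, "dz": 0, "wx": 0, "wy": 0, "wz": 0, "jaw": 1}, {"dx": 21.5, "dy": 35, "dz": 0, "wx": 0, "wy": 0, "wz": 0, "jaw": 1}, {"dx": 21.5, "dy": 35, "dz": 0, "wx": 0, "wy": 0, "wz": 0, "jaw": 1}, {"dx": 21.5, "dy": 35, "dz": 0, "wx": 0, "wy": 0, "wz": 0, "jaw": 1}, {"dx": 21.5, "dy": 35, "dz": 0, "wx": 0, "wy": 0, "wz": 0, "jaw": 1}, {"dx": 0, "dy": 0, "dz": 0, "wx": 0, "wy": 0, "wz": 0, "jaw": 1}])

```text
time_s: 1.85
tool_pos: [0.5958, 0.0244, 0.3014]
tcp_rot: [0.699, 0.109, -0.699, 0.104]
ft_force: [-2.0, 1.2, 0.1]
grip_width: 0.087
```

```bash
cat >> h.py <<'E'
def wristpix(p,s,ci):
    Tt=np.eye(4);Tt[:3,:3]=R.from_quat(s["tcp_rot"]).as_matrix();Tt[:3,3]=s["tool_pos"]
    T=np.linalg.inv(Tt@np.array(ci["mount"])); c=T[:3,:3]@np.asarray(p)+T[:3,3]
    c=np.array([c[0],-c[1],-c[2]]); K=np.array(ci["intrinsics"]); rr=np.hypot(*c[:2]); th=np.arctan2(rr,c[2])
    return K[0,0]*th*c[:2]/rr+K[:2,2]
def wristpt(uv,z,s,ci):
    Tt=np.eye(4);Tt[:3,:3]=R.from_quat(s["tcp_rot"]).as_matrix();Tt[:3,3]=s["tool_pos"]
    T=Tt@np.array(ci["mount"]);K=np.array(ci["intrinsics"]); q=(np.asarray(uv,float)-K[:2,2])/K[0,0]; th=np.hypot(*q)
    ray=np.array([np.sin(th)*q[0]/th,-np.sin(th)*q[1]/th,-np.cos(th)]); w=T[:3,:3]@ray
    return T[:3,3]+w*(z-T[2,3])/w[2]
E
python3 - <<'E'
from h import *
s=env.read_state(); i,d=env.camera("wrist"); s2=env.read_state(); ci=env.camera_info("wrist")
print(s["tool_pos"],s2["tool_pos"],s2["qvel"].round(3),s2["tcp_rot"].round(3))
a=np.radians(16.6);ex=np.array([np.cos(a),np.sin(a),0]);ey=np.array([-ex[1],ex[0],0]);c=np.array([.594,.0144,0])
for dx in(-25,25):
  for dy in(-7,7):
    p=c+ex*dx/1e3+ey*dy/1e3+[0,0,.216]; q=wristpix(p,s,ci); cv2.circle(i,tuple(int(t) for t in q),2,(0,0,255),-1)
for dx in(-93,93):
  for dy in(-34,34):
    p=c+ex*dx/1e3+ey*dy/1e3+[0,0,.182]; q=wristpix(p,s,ci); cv2.circle(i,tuple(int(t) for t in q),2,(0,255,0),-1)
cv2.imwrite("pics/w1.png",i)
E
```

```text
[0.59584993 0.02435812 0.30141349] [0.5948041  0.02004887 0.3015069 ] [ 0.058 -0.038  0.069  0.025  0.028  0.02   0.029] [-0.699 -0.107  0.7   -0.104]
```

View pics/w1.png

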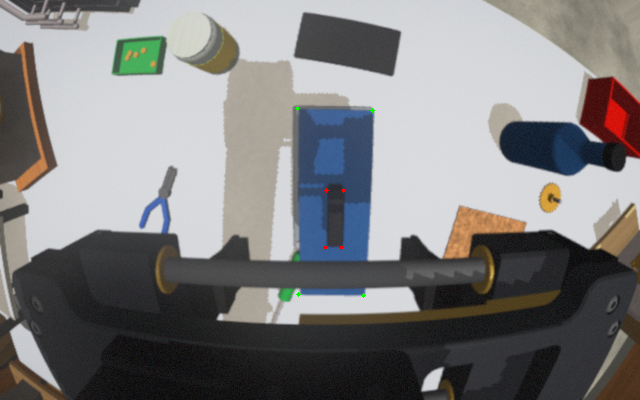

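The wrist picture shows the bar at (328–344, 188–247), and my projected bar and roof corners land on it within about 2 px. Descending to grip.

Call:
step_arm(rows=[{"dx": 0, "dy": 0, "dz": -30, "wx": 0, "wy": 0, "wz": 0, "jaw": 0.6}, {"dx": 0, "dy": 0, "dz": -30, "wx": 0, "wy": 0, "wz": 0, "jaw": 0.6}, {"dx": 0, "dy": 0, "dz": -25, "wx": 0, "wy": 0, "wz": 0, "jaw": 0.6}, {"dx": 0, "dy": 0, "dz": -15, "wx": 0, "wy": 0, "wz": 0, "jaw": 0.6}, {"dx": 0, "dy": 0, "dz": -8, "wx": 0, "wy": 0, "wz": 0, "jaw": 0.6}, {"dx": 0, "dy": 0, "dz": -5, "wx": 0, "wy": 0, "wz": 0, "jaw": 0.6}, {"dx": 0, "dy": 0, "dz": 0, "wx": 0, "wy": 0, "wz": 0, "jaw": 0.6}, {"dx": 0, "dy": 0, "dz": 0, "wx": 0, "wy": 0, "wz": 0, "jaw": 0.05}, {"dx": 0, "dy": 0, "dz": 0, "wx": 0, "wy": 0, "wz": 0, "jaw": 0.05}, {"dx": 0, "dy": 0, "dz": 0, "wx": 0, "wy": 0, "wz": 0, "jaw": 0.05}, {"dx": 0, "dy": 0, "dz": 0, "wx": 0, "wy": 0, "wz": 0, "jaw": 0.05}], grip_force=30)

```text
time_s: 2.82
tool_pos: [0.5949, 0.014, 0.1905]
tcp_rot: [0.7, 0.102, -0.699, 0.102]
ft_force: [-0.5, 0.2, -0.6]
grip_width: 0.0333
```

Call:
step_arm(rows=[{"dx": 0, "dy": 0, "dz": 0, "wx": 0, "wy": 0, "wz": 0, "jaw": 0.05}, {"dx": 0, "dy": 0, "dz": 0, "wx": 0, "wy": 0, "wz": 0, "jaw": 0.05}, {"dx": 0, "dy": 0, "dz": 0, "wx": 0, "wy": 0, "wz": 0, "jaw": 0.05}, {"dx": 0, "dy": 0, "dz": 0, "wx": 0, "wy": 0, "wz": 0, "jaw": 0.05}, {"dx": 0, "dy": 0, "dz": 8, "wx": 0, "wy": 0, "wz": 0, "jaw": 0.05}, {"dx": 0, "dy": 0, "dz": 15, "wx": 0, "wy": 0, "wz": 0, "jaw": 0.05}, {"dx": 0, "dy": 0, "dz": 20, "wx": 0, "wy": 0, "wz": 0, "jaw": 0.05}, {"dx": 0, "dy": 0, "dz": 20, "wx": 0, "wy": 0, "wz": 0, "jaw": 0.05}, {"dx": 0, "dy": 0, "dz": 20, "wx": 0, "wy": 0, "wz": 0, "jaw": 0.05}, {"dx": 0, "dy": 0, "dz": 20, "wx": 0, "wy": 0, "wz": 0, "jaw": 0.05}, {"dx": 0, "dy": 0, "dz": 0, "wx": 0, "wy": 0, "wz": 0, "jaw": 0.05}], grip_force=35)

```text
time_s: 3.73
tool_pos: [0.5963, 0.0142, 0.2973]
tcp_rot: [0.702, 0.102, -0.697, 0.103]
ft_force: [0.2, 0.3, -1.1]
grip_width: 0.0135
```

Call:
step_arm(rows=[{"dx": -3.5, "dy": -12.5, "dz": 0, "wx": 0, "wy": 0, "wz": 0, "jaw": 0.05}, {"dx": -7, "dy": -25, "dz": 0, "wx": 0, "wy": 0, "wz": -0.02, "jaw": 0.05}, {"dx": -7, "dy": -25, "dz": 0, "wx": 0, "wy": 0, "wz": -0.02, "jaw": 0.05}, {"dx": -7, "dy": -25, "dz": 0, "wx": 0, "wy": 0, "wz": -0.02, "jaw": 0.05}, {"dx": -7, "dy": -25, "dz": 0, "wx": 0, "wy": 0, "wz": -0.02, "jaw": 0.05}, {"dx": -7, "dy": -25, "dz": 0, "wx": 0, "wy": 0, "wz": -0.02, "jaw": 0.05}, {"dx": -7, "dy": -25, "dz": 0, "wx": 0, "wy": 0, "wz": -0.02, "jaw": 0.05}, {"dx": -7, "dy": -25, "dz": 0, "wx": 0, "wy": 0, "wz": -0.02, "jaw": 0.05}, {"dx": -7, "dy": -25, "dz": 0, "wx": 0, "wy": 0, "wz": -0.02, "jaw": 0.05}, {"dx": -7, "dy": -25, "dz": 0, "wx": 0, "wy": 0, "wz": -0.02, "jaw": 0.05}, {"dx": -7, "dy": -25, "dz": 0, "wx": 0, "wy": 0, "wz": -0.017, "jaw": 0.05}, {"dx": -7, "dy": -20, "dz": 0, "wx": 0, "wy": 0, "wz": 0, "jaw": 0.05}])

```text
time_s: 4.73
tool_pos: [0.5126, -0.2709, 0.2915]
tcp_rot: [-0.706, -0.032, 0.707, -0.032]
ft_force: [-0.3, -0.7, -0.5]
grip_width: 0.0136
```

Call:
step_arm(rows=[{"dx": -3.5, "dy": -14, "dz": -10, "wx": 0, "wy": 0, "wz": 0, "jaw": 0.05}, {"dx": 0, "dy": 0, "dz": -20, "wx": 0, "wy": 0, "wz": 0, "jaw": 0.05}, {"dx": 0, "dy": 0, "dz": -30, "wx": 0, "wy": 0, "wz": 0, "jaw": 0.05}, {"dx": 0, "dy": 0, "dz": -30, "wx": 0, "wy": 0, "wz": 0, "jaw": 0.05}, {"dx": 0, "dy": 0, "dz": -30, "wx": 0, "wy": 0, "wz": 0, "jaw": 0.05}, {"dx": 0, "dy": 0, "dz": -30, "wx": 0, "wy": 0, "wz": 0, "jaw": 0.05}, {"dx": 0, "dy": 0, "dz": -20, "wx": 0, "wy": 0, "wz": 0, "jaw": 0.05}, {"dx": 0, "dy": 0, "dz": -10, "wx": 0, "wy": 0, "wz": 0, "jaw": 0.05}, {"dx": 0, "dy": 0, "dz": 0, "wx": 0, "wy": 0, "wz": 0, "jaw": 0.05}, {"dx": 0, "dy": 0, "dz": 0, "wx": 0, "wy": 0, "wz": 0, "jaw": 0.05}, {"dx": 0, "dy": 0, "dz": 0, "wx": 0, "wy": 0, "wz": 0, "jaw": 0.05}])

```text
time_s: 5.65
tool_pos: [0.5116, -0.2828, 0.1141]
tcp_rot: [0.707, 0.032, -0.706, 0.033]
ft_force: [-0.5, 0.1, -0.9]
grip_width: 0.0133
```

Call:
step_arm(rows=[{"dx": 0, "dy": 0, "dz": -5, "wx": 0, "wy": 0, "wz": 0, "jaw": 0.05}, {"dx": 0, "dy": 0, "dz": -5, "wx": 0, "wy": 0, "wz": 0, "jaw": 0.05}, {"dx": 0, "dy": 0, "dz": -4, "wx": 0, "wy": 0, "wz": 0, "jaw": 0.05}, {"dx": 0, "dy": 0, "dz": -2, "wx": 0, "wy": 0, "wz": 0, "jaw": 0.05}, {"dx": 0, "dy": 0, "dz": 0, "wx": 0, "wy": 0, "wz": 0, "jaw": 0.05}, {"dx": 0, "dy": 0, "dz": 0, "wx": 0, "wy": 0, "wz": 0, "jaw": 0.05}])

```text
time_s: 6.15
tool_pos: [0.5103, -0.2825, 0.0964]
tcp_rot: [-0.706, -0.033, 0.706, -0.033]
ft_force: [-0.8, -0.6, -0.9]
grip_width: 0.0137
```

Call:
step_arm(rows=[{"dx": 0, "dy": 0, "dz": -1, "wx": 0, "wy": 0, "wz": 0, "jaw": 0.05}, {"dx": 0, "dy": 0, "dz": -1, "wx": 0, "wy": 0, "wz": 0, "jaw": 0.05}, {"dx": 0, "dy": 0, "dz": 0, "wx": 0, "wy": 0, "wz": 0, "jaw": 0.05}, {"dx": 0, "dy": 0, "dz": 0, "wx": 0, "wy": 0, "wz": 0, "jaw": 0.05}])

```text
time_s: 6.48
tool_pos: [0.5104, -0.2826, 0.0946]
tcp_rot: [-0.706, -0.033, 0.706, -0.033]
ft_force: [0.3, -0.4, -1.3]
grip_width: 0.0138
```

Call:
step_arm(rows=[{"dx": 0, "dy": 0, "dz": -1, "wx": 0, "wy": 0, "wz": 0, "jaw": 0.05}, {"dx": 0, "dy": 0, "dz": -1, "wx": 0, "wy": 0, "wz": 0, "jaw": 0.05}, {"dx": 0, "dy": 0, "dz": 0, "wx": 0, "wy": 0, "wz": 0, "jaw": 0.05}, {"dx": 0, "dy": 0, "dz": 0, "wx": 0, "wy": 0, "wz": 0, "jaw": 0.05}])

```text
time_s: 6.82
tool_pos: [0.5107, -0.2825, 0.0935]
tcp_rot: [0.706, 0.033, -0.706, 0.033]
ft_force: [-1.9, 1.2, 5.2]
grip_width: 0.0132
```

Contact is felt. Releasing and rising, then looking at the wheel.

Call:
step_arm(rows=[{"dx": 0, "dy": 0, "dz": 0, "wx": 0, "wy": 0, "wz": 0, "jaw": 0.5}, {"dx": 0, "dy": 0, "dz": 0, "wx": 0, "wy": 0, "wz": 0, "jaw": 0.5}, {"dx": 0, "dy": 0, "dz": 0, "wx": 0, "wy": 0, "wz": 0, "jaw": 0.5}, {"dx": 0, "dy": 0, "dz": 0, "wx": 0, "wy": 0, "wz": 0, "jaw": 0.5}, {"dx": 0, "dy": 0, "dz": 10, "wx": 0, "wy": 0, "wz": 0, "jaw": 0.5}, {"dx": 0, "dy": 0, "dz": 30, "wx": 0, "wy": 0, "wz": 0, "jaw": 0.5}, {"dx": 0, "dy": 0, "dz": 40, "wx": 0, "wy": 0, "wz": 0, "jaw": 0.5}, {"dx": 0, "dy": 0, "dz": 40, "wx": 0, "wy": 0, "wz": 0, "jaw": 0.5}, {"dx": 0, "dy": 0, "dz": 40, "wx": 0, "wy": 0, "wz": 0, "jaw": 0.5}, {"dx": 0, "dy": 0, "dz": 0, "wx": 0, "wy": 0, "wz": 0, "jaw": 0.5}])

```text
time_s: 7.65
tool_pos: [0.5145, -0.2841, 0.2628]
tcp_rot: [0.711, 0.03, -0.702, 0.036]
ft_force: [1.0, -1.0, 1.0]
grip_width: 0.0433
```

```bash
python3 - <<'E'
from h import *
a,d,P=cloud("top"); b,d2,Ps=cloud("side"); np.save("top1.npy",P); np.save("side1.npy",Ps)
cv2.imwrite("pics/t1.png",a); cv2.imwrite("pics/s1.png",b)
c1=cv2.resize(a[130:280,250:470],None,fx=3,fy=3,interpolation=2); c2=cv2.resize(b[140:390,220:450],None,fx=2.6,fy=2.6,interpolation=2)
cv2.imwrite("pics/c1.png",c1);
m=np.vstack([c1[:, :600],]); 
h=300; A=cv2.resize(c1,(440,300)); B=cv2.resize(b[130:390,220:460],(360,390)); M=np.zeros((390,800,3),np.uint8); M[:300,:440]=A; M[:,440:]=B; cv2.imwrite("pics/m1.png",M)
v,u=np.mgrid[:400,:640]
z=P[...,2]
def rect(m,n):
    p=P[m]; r=cv2.minAreaRect((p[:,:2]*1000).astype(np.float32)); print(n,m.sum(),np.nanpercentile(p[:,2],[2,50,98]).round(3),np.round(r[0],1),np.round(r[1],1),round(r[2],1))
bx=(u>265)&(u<350)&(v>140)&(v<245)
rect(bx&(z>.11)&(z<.18),"wheel"); rect(bx&(z>.16)&(z<.18),"wheeltop"); rect(bx&(z>.09)&(z<.106),"cheeks")
s=env.read_state();print(s["time_s"],s["tool_pos"],s["grip_width"])
# cover from side
E
```

```text
wheel 870 [0.115 0.161 0.173] [592.3  17.5] [154.1  41.1] 16.6
wheeltop 469 [0.16  0.168 0.174] [592.7  14.3] [91.9 34.9] 16.5
cheeks 570 [0.093 0.099 0.105] [593.4  14.1] [185.5  83.1] 17.7
7.75 [ 0.51164464 -0.28293891  0.25552233] 0.043933778178101214
```

View pics/m1.png

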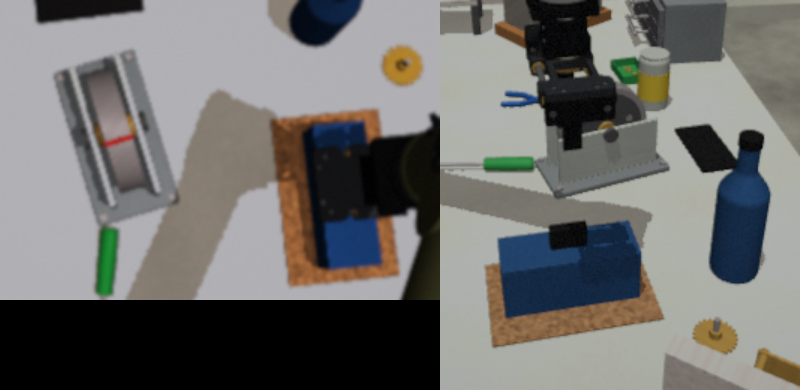

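The cover stands upright on the mat, and the wheel shows its red line near the top (crop pixel 119,141). The wheel and cheek centre comes out at (593.5, 14.3) mm with a heading of 16.6°, matching the cover. Next I go to a leaned pre-grip at −0.5 rad.

Call:
step_arm(rows=[{"dx": 3.2, "dy": 28.2, "dz": 0, "wx": 0, "wy": 0, "wz": 0.0197, "jaw": 0.8}, {"dx": 3.2, "dy": 28.2, "dz": 0, "wx": 0, "wy": 0, "wz": 0.0197, "jaw": 0.8}, {"dx": 3.2, "dy": 28.2, "dz": 0, "wx": 0, "wy": 0, "wz": 0.0197, "jaw": 0.8}, {"dx": 3.2, "dy": 28.2, "dz": 0, "wx": 0, "wy": 0, "wz": 0.0197, "jaw": 0.8}, {"dx": 3.2, "dy": 28.2, "dz": 0, "wx": 0, "wy": 0, "wz": 0.0197, "jaw": 0.8}, {"dx": 3.2, "dy": 28.2, "dz": 0, "wx": 0, "wy": 0, "wz": 0.0197, "jaw": 0.8}, {"dx": 3.2, "dy": 28.2, "dz": 0, "wx": 0, "wy": 0, "wz": 0.0197, "jaw": 0.8}, {"dx": 3.2, "dy": 28.2, "dz": 0, "wx": 0, "wy": 0, "wz": 0.0197, "jaw": 0.8}, {"dx": 3.2, "dy": 28.2, "dz": 0, "wx": 0, "wy": 0, "wz": 0.0197, "jaw": 0.8}, {"dx": 3.2, "dy": 28.2, "dz": 0, "wx": 0, "wy": 0, "wz": 0.0197, "jaw": 0.8}])

```text
time_s: 8.58
tool_pos: [0.541, 0.0031, 0.2513]
tcp_rot: [-0.699, -0.104, 0.7, -0.103]
ft_force: [0.4, 0.3, 0.2]
grip_width: 0.069
```

Call:
step_arm(rows=[{"dx": 0, "dy": 0, "dz": -12.8, "wx": 0.0286, "wy": -0.0958, "wz": 0, "jaw": 0.8}, {"dx": 0, "dy": 0, "dz": -12.8, "wx": 0.0286, "wy": -0.0958, "wz": 0, "jaw": 0.8}, {"dx": 0, "dy": 0, "dz": -12.8, "wx": 0.0286, "wy": -0.0958, "wz": 0, "jaw": 0.8}, {"dx": 0, "dy": 0, "dz": -12.8, "wx": 0.0286, "wy": -0.0958, "wz": 0, "jaw": 0.8}, {"dx": 0, "dy": 0, "dz": -12.8, "wx": 0.0286, "wy": -0.0958, "wz": 0, "jaw": 0.8}, {"dx": 0, "dy": 0, "dz": 0, "wx": 0, "wy": 0, "wz": 0, "jaw": 0.8}, {"dx": 0, "dy": 0, "dz": 0, "wx": 0, "wy": 0, "wz": 0, "jaw": 0.8}])

```text
time_s: 9.17
tool_pos: [0.5385, 0.0007, 0.1848]
tcp_rot: [0.849, 0.125, -0.508, 0.073]
ft_force: [0.3, 0.3, 1.0]
grip_width: 0.0697
```

```bash
cat > log.py <<'E'
import sys,json
from h import *
a=np.radians(16.6); EX=np.array([np.cos(a),np.sin(a),0]); EY=np.array([-EX[1],EX[0],0]); EZ=np.array([0,0,1.]); C=np.array([.5935,.0143,.092])
def lean(s):
    M=R.from_quat(s["tcp_rot"]).as_matrix(); x=-M[:,0]
    return np.arctan2(x@EX,x@EZ), M
if __name__=="__main__":
    s=env.read_state(); th,M=lean(s); p=s["tool_pos"]-C; g=p-.019*M[:,0]
    T=np.cross(g,s["ft_force"])@EY
    print("t %.2f lean %.3f pos-ang %.3f r %.4f off %.4f twist %.3f  Tq %.3f  Fr %.1f My %.3f w %.4f"%(s["time_s"],th,np.arctan2(p@EX,p@EZ),np.hypot(p@EX,p@EZ),p@EY,M[:,1]@EX,T,s["ft_force"]@g/np.linalg.norm(g),s["torque"]@EY,s["grip_width"]))
    open("log.jsonl","a").write(json.dumps({k:np.asarray(v).tolist() for k,v in s.items()}|{"tag":sys.argv[1:]})+"\n")
E
python3 log.py pre; python3 - <<'E'
from log import *
# red line on rim: red pixels in top1
a=cv2.imread("pics/t1.png");P=np.load("top1.npy");h=cv2.cvtColor(a,cv2.COLOR_BGR2HSV)
v,u=np.mgrid[:400,:640]
m=(u>285)&(u<335)&(v>150)&(v<230)&((h[...,0]<8)|(h[...,0]>172))&(h[...,1]>120)
p=P[m]-C; print(m.sum(), np.c_[np.arctan2(p@EX,p[:,2]),np.hypot(p@EX,p[:,2]),p@EY].round(3)[:12], np.median(np.arctan2(p@EX,p[:,2])))
E
```

```text
t 9.17 lean -0.492 pos-ang -0.548 r 0.1087 off 0.0027 twist 0.000  Tq 0.106  Fr 0.7 My 0.460 w 0.0697
34 [[-0.263  0.08  -0.015]
 [-0.264  0.081 -0.007]
 [-0.279  0.078 -0.01 ]
 [-0.282  0.08  -0.012]
 [-0.295  0.079 -0.014]
 [-0.297  0.082 -0.016]
 [-0.262  0.079  0.003]
 [-0.273  0.077  0.   ]
 [-0.273  0.082 -0.002]
 [-0.275  0.085 -0.004]
 [-0.292  0.081 -0.007]
 [-0.3    0.081 -0.009]] -0.2935451202621919
```

Call:
step_arm(rows=[{"dx": 5, "dy": 1.3, "dz": -9, "wx": 0, "wy": 0, "wz": 0, "jaw": 0.8}, {"dx": 5, "dy": 1.3, "dz": -9, "wx": 0, "wy": 0, "wz": 0, "jaw": 0.8}, {"dx": 5, "dy": 1.3, "dz": -9, "wx": 0, "wy": 0, "wz": 0, "jaw": 0.8}, {"dx": 5, "dy": 1.3, "dz": -9, "wx": 0, "wy": 0, "wz": 0, "jaw": 0.8}, {"dx": 5, "dy": 1.3, "dz": -9, "wx": 0, "wy": 0, "wz": 0, "jaw": 0.6}, {"dx": 3.5, "dy": 1, "dz": -7, "wx": 0, "wy": 0, "wz": 0, "jaw": 0.6}, {"dx": 0, "dy": 0, "dz": 0, "wx": 0, "wy": 0, "wz": 0, "jaw": 0.6}, {"dx": 0, "dy": 0, "dz": 0, "wx": 0, "wy": 0, "wz": 0, "jaw": 0.6}, {"dx": 0, "dy": 0, "dz": 0, "wx": 0, "wy": 0, "wz": 0, "jaw": 0.6}])

```text
time_s: 9.92
tool_pos: [0.5717, 0.0074, 0.1376]
tcp_rot: [0.851, 0.125, -0.505, 0.074]
ft_force: [0.3, 0.2, -0.5]
grip_width: 0.0531
```

```bash
python3 log.py pre2
```

```text
t 9.92 lean -0.501 pos-ang -0.464 r 0.0509 off -0.0003 twist 0.001  Tq 0.006  Fr -0.6 My 0.628 w 0.0531
```

Call:
step_arm(rows=[{"dx": 0, "dy": 0, "dz": 0, "wx": 0, "wy": 0, "wz": 0, "jaw": 0.2}, {"dx": 0, "dy": 0, "dz": 0, "wx": 0, "wy": 0, "wz": 0, "jaw": 0.2}, {"dx": 0, "dy": 0, "dz": 0, "wx": 0, "wy": 0, "wz": 0, "jaw": 0.2}, {"dx": 0, "dy": 0, "dz": 0, "wx": 0, "wy": 0, "wz": 0, "jaw": 0.2}, {"dx": 0, "dy": 0, "dz": 0, "wx": 0, "wy": 0, "wz": 0, "jaw": 0.2}, {"dx": 0, "dy": 0, "dz": 0, "wx": 0, "wy": 0, "wz": 0, "jaw": 0.2}], grip_force=45)

```text
time_s: 10.42
tool_pos: [0.5707, 0.0078, 0.1369]
tcp_rot: [0.851, 0.125, -0.505, 0.074]
ft_force: [-5.0, 2.6, 6.2]
grip_width: 0.0338
```

```bash
python3 log.py closed
```

```text
t 10.42 lean -0.500 pos-ang -0.485 r 0.0508 off 0.0002 twist 0.001  Tq -0.047  Fr 7.4 My 0.705 w 0.0338
```

Call:
step_arm(rows=[{"dx": 2.16, "dy": 0.64, "dz": 1.09, "wx": -0.0143, "wy": 0.0479, "wz": 0, "jaw": 0.2}, {"dx": 2.16, "dy": 0.64, "dz": 1.09, "wx": -0.0143, "wy": 0.0479, "wz": 0, "jaw": 0.2}])

```text
time_s: 10.58
tool_pos: [0.5747, 0.009, 0.1389]
tcp_rot: [0.824, 0.12, -0.548, 0.08]
ft_force: [-0.5, 5.4, -1.9]
grip_width: 0.0335
```

```bash
python3 log.py A+
```

```text
t 10.58 lean -0.398 pos-ang -0.395 r 0.0508 off 0.0002 twist 0.000  Tq 0.017  Fr -2.1 My 0.210 w 0.0335
```

Call:
step_arm(rows=[{"dx": 2.25, "dy": 0.67, "dz": 0.86, "wx": -0.0143, "wy": 0.0479, "wz": 0, "jaw": 0.2}, {"dx": 2.25, "dy": 0.67, "dz": 0.86, "wx": -0.0143, "wy": 0.0479, "wz": 0, "jaw": 0.2}])

```text
time_s: 10.75
tool_pos: [0.5794, 0.0104, 0.1407]
tcp_rot: [0.796, 0.116, -0.588, 0.086]
ft_force: [-2.0, 5.2, 1.2]
grip_width: 0.0339
```

```bash
python3 log.py A+
```

```text
t 10.75 lean -0.297 pos-ang -0.292 r 0.0508 off 0.0002 twist 0.000  Tq -0.002  Fr 1.2 My 0.436 w 0.0339
```

Call:
step_arm(rows=[{"dx": 2.32, "dy": 0.69, "dz": 0.62, "wx": -0.0143, "wy": 0.0479, "wz": 0, "jaw": 0.2}, {"dx": 2.32, "dy": 0.69, "dz": 0.62, "wx": -0.0143, "wy": 0.0479, "wz": 0, "jaw": 0.2}])

```text
time_s: 10.92
tool_pos: [0.5842, 0.0118, 0.1419]
tcp_rot: [0.765, 0.112, -0.627, 0.091]
ft_force: [-3.6, 4.0, 1.2]
grip_width: 0.0339
```

```bash
python3 log.py A+
```

```text
t 10.92 lean -0.197 pos-ang -0.191 r 0.0509 off 0.0002 twist 0.000  Tq -0.140  Fr 1.6 My 0.404 w 0.0339
```

Call:
step_arm(rows=[{"dx": 2.37, "dy": 0.71, "dz": 0.37, "wx": -0.0143, "wy": 0.0479, "wz": 0, "jaw": 0.2}, {"dx": 2.37, "dy": 0.71, "dz": 0.37, "wx": -0.0143, "wy": 0.0479, "wz": 0, "jaw": 0.2}])

```text
time_s: 11.08
tool_pos: [0.589, 0.0132, 0.1427]
tcp_rot: [0.733, 0.107, -0.665, 0.097]
ft_force: [-3.8, 3.8, 2.5]
grip_width: 0.0335
```

```bash
python3 log.py A+
```

```text
t 11.08 lean -0.097 pos-ang -0.092 r 0.0509 off 0.0002 twist 0.000  Tq -0.162  Fr 2.7 My 0.356 w 0.0335
```

Call:
step_arm(rows=[{"dx": 2.39, "dy": 0.71, "dz": 0.12, "wx": -0.0143, "wy": 0.0479, "wz": 0, "jaw": 0.2}, {"dx": 2.39, "dy": 0.71, "dz": 0.12, "wx": -0.0143, "wy": 0.0479, "wz": 0, "jaw": 0.2}])

```text
time_s: 11.25
tool_pos: [0.5938, 0.0147, 0.1429]
tcp_rot: [-0.699, -0.102, 0.701, -0.102]
ft_force: [-2.6, 3.7, 2.5]
grip_width: 0.0336
```

```bash
python3 log.py A+
```

```text
t 11.25 lean 0.003 pos-ang 0.008 r 0.0509 off 0.0003 twist 0.000  Tq -0.104  Fr 2.5 My 0.301 w 0.0336
```

Call:
step_arm(rows=[{"dx": 2.39, "dy": 0.71, "dz": -0.12, "wx": -0.0143, "wy": 0.0479, "wz": 0, "jaw": 0.2}, {"dx": 2.39, "dy": 0.71, "dz": -0.12, "wx": -0.0143, "wy": 0.0479, "wz": 0, "jaw": 0.2}])

```text
time_s: 11.42
tool_pos: [0.5987, 0.0161, 0.1427]
tcp_rot: [-0.663, -0.097, 0.735, -0.107]
ft_force: [-2.9, 3.4, 2.4]
grip_width: 0.0339
```

```bash
python3 log.py A+
```

```text
t 11.42 lean 0.102 pos-ang 0.108 r 0.0510 off 0.0003 twist 0.000  Tq -0.144  Fr 2.2 My 0.144 w 0.0339
```

Call:
step_arm(rows=[{"dx": 2.37, "dy": 0.71, "dz": -0.37, "wx": -0.0143, "wy": 0.0479, "wz": 0, "jaw": 0.2}, {"dx": 2.37, "dy": 0.71, "dz": -0.37, "wx": -0.0143, "wy": 0.0479, "wz": 0, "jaw": 0.2}])

```text
time_s: 11.58
tool_pos: [0.6035, 0.0175, 0.1419]
tcp_rot: [-0.625, -0.092, 0.767, -0.112]
ft_force: [-2.3, 2.6, 3.5]
grip_width: 0.0339
```

```bash
python3 log.py A+
```

```text
t 11.58 lean 0.202 pos-ang 0.207 r 0.0510 off 0.0003 twist 0.000  Tq -0.151  Fr 3.2 My 0.070 w 0.0339
```

Call:
step_arm(rows=[{"dx": 2.32, "dy": 0.69, "dz": -0.62, "wx": -0.0143, "wy": 0.0479, "wz": 0, "jaw": 0.2}, {"dx": 2.32, "dy": 0.69, "dz": -0.62, "wx": -0.0143, "wy": 0.0479, "wz": 0, "jaw": 0.2}])

```text
time_s: 11.75
tool_pos: [0.6081, 0.0189, 0.1407]
tcp_rot: [-0.586, -0.086, 0.797, -0.116]
ft_force: [-1.6, 2.2, 2.7]
grip_width: 0.0339
```

```bash
python3 log.py A+
```

```text
t 11.75 lean 0.302 pos-ang 0.305 r 0.0510 off 0.0003 twist 0.000  Tq -0.114  Fr 2.3 My -0.016 w 0.0339
```

Call:
step_arm(rows=[{"dx": 2.25, "dy": 0.67, "dz": -0.86, "wx": -0.0143, "wy": 0.0479, "wz": 0, "jaw": 0.2}, {"dx": 2.25, "dy": 0.67, "dz": -0.86, "wx": -0.0143, "wy": 0.0479, "wz": 0, "jaw": 0.2}])

```text
time_s: 11.92
tool_pos: [0.6127, 0.0203, 0.1389]
tcp_rot: [-0.546, -0.08, 0.825, -0.12]
ft_force: [-1.3, 1.9, 2.8]
grip_width: 0.0337
```

```bash
python3 log.py A+
```

```text
t 11.92 lean 0.402 pos-ang 0.404 r 0.0511 off 0.0003 twist 0.000  Tq -0.120  Fr 2.3 My -0.142 w 0.0337
```

Call:
step_arm(rows=[{"dx": 2.16, "dy": 0.64, "dz": -1.09, "wx": -0.0143, "wy": 0.0479, "wz": 0, "jaw": 0.2}, {"dx": 2.16, "dy": 0.64, "dz": -1.09, "wx": -0.0143, "wy": 0.0479, "wz": 0, "jaw": 0.2}])

```text
time_s: 12.08
tool_pos: [0.617, 0.0216, 0.1367]
tcp_rot: [-0.504, -0.074, 0.852, -0.124]
ft_force: [-2.2, 3.4, 3.3]
grip_width: 0.0339
```

```bash
python3 log.py A+; python3 - <<'E'
from log import *
i,d,P=cloud("side"); cv2.imwrite("pics/s2.png",i); cv2.imwrite("pics/s2c.png",cv2.resize(i[130:270,260:420],None,fx=4,fy=4,interpolation=2))
E
```

```text
t 12.08 lean 0.502 pos-ang 0.503 r 0.0511 off 0.0003 twist 0.000  Tq -0.181  Fr 2.3 My -0.307 w 0.0339
```

View pics/s2c.png

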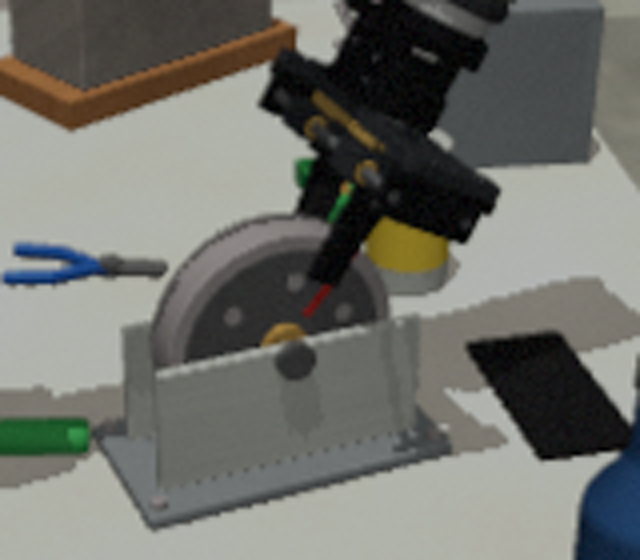

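The side view shows the red line at about (316,300), roughly +0.73 rad, so the wheel followed the grip (it began near −0.28). Drag is only about 0.13 N m, so the slug is sinking in this direction. I'll open the jaws, swing back astride the rim while logging free-air readings, and take it again.

Call:
step_arm(rows=[{"dx": 0, "dy": 0, "dz": 0, "wx": 0, "wy": 0, "wz": 0, "jaw": 0.58}, {"dx": 0, "dy": 0, "dz": 0, "wx": 0, "wy": 0, "wz": 0, "jaw": 0.58}, {"dx": 0, "dy": 0, "dz": 0, "wx": 0, "wy": 0, "wz": 0, "jaw": 0.58}, {"dx": 0, "dy": 0, "dz": 0, "wx": 0, "wy": 0, "wz": 0, "jaw": 0.58}])

```text
time_s: 12.47
tool_pos: [0.6167, 0.0199, 0.1364]
tcp_rot: [-0.505, -0.073, 0.851, -0.124]
ft_force: [-0.1, -0.4, -0.3]
grip_width: 0.0487
```

```bash
python3 log.py free
```

```text
t 12.47 lean 0.500 pos-ang 0.493 r 0.0504 off -0.0013 twist -0.001  Tq -0.002  Fr -0.3 My -0.588 w 0.0487
```

Call:
step_arm(rows=[{"dx": -4.32, "dy": -1.28, "dz": 2.18, "wx": 0.0286, "wy": -0.0958, "wz": 0, "jaw": 0.58}, {"dx": -4.5, "dy": -1.34, "dz": 1.72, "wx": 0.0286, "wy": -0.0958, "wz": 0, "jaw": 0.58}])

```text
time_s: 12.63
tool_pos: [0.608, 0.0185, 0.1368]
tcp_rot: [-0.587, -0.087, 0.796, -0.115]
ft_force: [0.1, -0.8, 1.2]
grip_width: 0.0502
```

```bash
python3 log.py free
```

```text
t 12.63 lean 0.300 pos-ang 0.324 r 0.0473 off -0.0001 twist 0.000  Tq -0.034  Fr 1.1 My -0.292 w 0.0502
```

Call:
step_arm(rows=[{"dx": -4.64, "dy": -1.38, "dz": 1.24, "wx": 0.0286, "wy": -0.0958, "wz": 0, "jaw": 0.58}, {"dx": -4.74, "dy": -1.42, "dz": 0.74, "wx": 0.0286, "wy": -0.0958, "wz": 0, "jaw": 0.58}, {"dx": -4.78, "dy": -1.42, "dz": 0.24, "wx": 0.0286, "wy": -0.0958, "wz": 0, "jaw": 0.58}])

```text
time_s: 12.88
tool_pos: [0.594, 0.0132, 0.1434]
tcp_rot: [0.702, 0.101, -0.698, 0.102]
ft_force: [0.5, -0.1, 0.8]
grip_width: 0.0502
```

```bash
python3 log.py free
```

```text
t 12.88 lean -0.006 pos-ang 0.002 r 0.0514 off -0.0012 twist -0.001  Tq 0.033  Fr 0.8 My 0.024 w 0.0502
```

Call:
step_arm(rows=[{"dx": -4.78, "dy": -1.42, "dz": -0.24, "wx": 0.0286, "wy": -0.0958, "wz": 0, "jaw": 0.58}, {"dx": -4.74, "dy": -1.42, "dz": -0.74, "wx": 0.0286, "wy": -0.0958, "wz": 0, "jaw": 0.58}, {"dx": -4.64, "dy": -1.38, "dz": -1.24, "wx": 0.0286, "wy": -0.0958, "wz": 0, "jaw": 0.58}])

```text
time_s: 13.13
tool_pos: [0.5795, 0.0084, 0.1412]
tcp_rot: [0.798, 0.115, -0.585, 0.086]
ft_force: [-0.9, 0.8, -0.1]
grip_width: 0.0499
```

```bash
python3 log.py free
```

```text
t 13.13 lean -0.306 pos-ang -0.297 r 0.0515 off -0.0016 twist -0.001  Tq -0.041  Fr 0.1 My 0.320 w 0.0499
```

Call:
step_arm(rows=[{"dx": -4.5, "dy": -1.34, "dz": -1.72, "wx": 0.0286, "wy": -0.0958, "wz": 0, "jaw": 0.58}, {"dx": -4.32, "dy": -1.28, "dz": -2.18, "wx": 0.0286, "wy": -0.0958, "wz": 0, "jaw": 0.58}, {"dx": 0, "dy": 0, "dz": 0, "wx": 0, "wy": 0, "wz": 0, "jaw": 0.58}, {"dx": 0, "dy": 0, "dz": 0, "wx": 0, "wy": 0, "wz": 0, "jaw": 0.58}])

```text
time_s: 13.47
tool_pos: [0.5686, 0.0056, 0.1353]
tcp_rot: [0.849, 0.123, -0.508, 0.074]
ft_force: [0.9, 0.3, -0.1]
grip_width: 0.0507
```

```bash
python3 log.py free
```

```text
t 13.47 lean -0.493 pos-ang -0.547 r 0.0507 off -0.0013 twist -0.003  Tq 0.051  Fr -0.5 My 0.429 w 0.0507
```

Call:
step_arm(rows=[{"dx": 0, "dy": 0, "dz": 0, "wx": 0, "wy": 0, "wz": 0, "jaw": 0.2}, {"dx": 0, "dy": 0, "dz": 0, "wx": 0, "wy": 0, "wz": 0, "jaw": 0.2}, {"dx": 0, "dy": 0, "dz": 0, "wx": 0, "wy": 0, "wz": 0, "jaw": 0.2}, {"dx": 0, "dy": 0, "dz": 0, "wx": 0, "wy": 0, "wz": 0, "jaw": 0.2}, {"dx": 0, "dy": 0, "dz": 0, "wx": 0, "wy": 0, "wz": 0, "jaw": 0.2}, {"dx": 0, "dy": 0, "dz": 0, "wx": 0, "wy": 0, "wz": 0, "jaw": 0.2}])

```text
time_s: 13.97
tool_pos: [0.5728, 0.0084, 0.138]
tcp_rot: [0.851, 0.125, -0.505, 0.074]
ft_force: [5.0, 2.8, 1.9]
grip_width: 0.0335
```

```bash
python3 log.py closed
```

```text
t 13.97 lean -0.500 pos-ang -0.438 r 0.0507 off 0.0002 twist 0.001  Tq 0.407  Fr -0.8 My -0.494 w 0.0335
```

Call:
step_arm(rows=[{"dx": 2.16, "dy": 0.64, "dz": 1.09, "wx": -0.0143, "wy": 0.0479, "wz": 0, "jaw": 0.2}, {"dx": 2.16, "dy": 0.64, "dz": 1.09, "wx": -0.0143, "wy": 0.0479, "wz": 0, "jaw": 0.2}])

```text
time_s: 14.13
tool_pos: [0.5756, 0.0092, 0.1391]
tcp_rot: [0.824, 0.12, -0.548, 0.08]
ft_force: [4.2, 6.2, -5.7]
grip_width: 0.0339
```

```bash
python3 log.py B+
```

```text
t 14.13 lean -0.396 pos-ang -0.377 r 0.0506 off 0.0002 twist 0.000  Tq 0.228  Fr -7.5 My -0.631 w 0.0339
```

Call:
step_arm(rows=[{"dx": 2.25, "dy": 0.67, "dz": 0.86, "wx": -0.0143, "wy": 0.0479, "wz": 0, "jaw": 0.2}, {"dx": 2.25, "dy": 0.67, "dz": 0.86, "wx": -0.0143, "wy": 0.0479, "wz": 0, "jaw": 0.2}])

```text
time_s: 14.3
tool_pos: [0.5803, 0.0106, 0.1408]
tcp_rot: [0.795, 0.116, -0.589, 0.086]
ft_force: [0.9, 5.1, -1.8]
grip_width: 0.0339
```

```bash
python3 log.py B+
```

```text
t 14.30 lean -0.295 pos-ang -0.274 r 0.0507 off 0.0003 twist 0.001  Tq 0.119  Fr -2.4 My -0.465 w 0.0339
```

Call:
step_arm(rows=[{"dx": 2.32, "dy": 0.69, "dz": 0.62, "wx": -0.0143, "wy": 0.0479, "wz": 0, "jaw": 0.2}, {"dx": 2.32, "dy": 0.69, "dz": 0.62, "wx": -0.0143, "wy": 0.0479, "wz": 0, "jaw": 0.2}])

```text
time_s: 14.47
tool_pos: [0.585, 0.012, 0.1419]
tcp_rot: [0.765, 0.112, -0.628, 0.091]
ft_force: [-0.5, 4.4, -0.1]
grip_width: 0.0336
```

```bash
python3 log.py B+
```

```text
t 14.47 lean -0.195 pos-ang -0.175 r 0.0507 off 0.0002 twist 0.001  Tq 0.053  Fr -0.3 My -0.458 w 0.0336
```

Call:
step_arm(rows=[{"dx": 2.37, "dy": 0.71, "dz": 0.37, "wx": -0.0143, "wy": 0.0479, "wz": 0, "jaw": 0.2}, {"dx": 2.37, "dy": 0.71, "dz": 0.37, "wx": -0.0143, "wy": 0.0479, "wz": 0, "jaw": 0.2}])

```text
time_s: 14.63
tool_pos: [0.5898, 0.0135, 0.1426]
tcp_rot: [0.732, 0.107, -0.666, 0.097]
ft_force: [-1.1, 3.1, 1.3]
grip_width: 0.0338
```

```bash
python3 log.py B+
```

```text
t 14.63 lean -0.095 pos-ang -0.076 r 0.0507 off 0.0003 twist 0.001  Tq -0.001  Fr 1.4 My -0.478 w 0.0338
```

Call:
step_arm(rows=[{"dx": 2.39, "dy": 0.71, "dz": 0.12, "wx": -0.0143, "wy": 0.0479, "wz": 0, "jaw": 0.2}, {"dx": 2.39, "dy": 0.71, "dz": 0.12, "wx": -0.0143, "wy": 0.0479, "wz": 0, "jaw": 0.2}])

```text
time_s: 14.8
tool_pos: [0.5946, 0.0149, 0.1427]
tcp_rot: [-0.698, -0.102, 0.701, -0.102]
ft_force: [-0.8, 2.6, 1.8]
grip_width: 0.0337
```

```bash
python3 log.py B+
```

```text
t 14.80 lean 0.005 pos-ang 0.024 r 0.0508 off 0.0002 twist 0.000  Tq -0.005  Fr 1.8 My -0.573 w 0.0337
```

Call:
step_arm(rows=[{"dx": 2.39, "dy": 0.71, "dz": -0.12, "wx": -0.0143, "wy": 0.0479, "wz": 0, "jaw": 0.2}, {"dx": 2.39, "dy": 0.71, "dz": -0.12, "wx": -0.0143, "wy": 0.0479, "wz": 0, "jaw": 0.2}])

```text
time_s: 14.97
tool_pos: [0.5994, 0.0163, 0.1424]
tcp_rot: [-0.662, -0.097, 0.735, -0.107]
ft_force: [-0.2, 1.9, 1.3]
grip_width: 0.0334
```

```bash
python3 log.py B+
```

```text
t 14.97 lean 0.104 pos-ang 0.123 r 0.0508 off 0.0003 twist 0.000  Tq 0.013  Fr 1.3 My -0.718 w 0.0334
```

Call:
step_arm(rows=[{"dx": 2.37, "dy": 0.71, "dz": -0.37, "wx": -0.0143, "wy": 0.0479, "wz": 0, "jaw": 0.2}, {"dx": 2.37, "dy": 0.71, "dz": -0.37, "wx": -0.0143, "wy": 0.0479, "wz": 0, "jaw": 0.2}])

```text
time_s: 15.13
tool_pos: [0.6042, 0.0178, 0.1416]
tcp_rot: [-0.625, -0.092, 0.767, -0.112]
ft_force: [0.0, 2.6, 1.5]
grip_width: 0.0336
```

```bash
python3 log.py B+
```

```text
t 15.13 lean 0.204 pos-ang 0.222 r 0.0508 off 0.0003 twist 0.000  Tq 0.030  Fr 1.6 My -0.763 w 0.0336
```

Call:
step_arm(rows=[{"dx": 2.32, "dy": 0.69, "dz": -0.62, "wx": -0.0143, "wy": 0.0479, "wz": 0, "jaw": 0.2}, {"dx": 2.32, "dy": 0.69, "dz": -0.62, "wx": -0.0143, "wy": 0.0479, "wz": 0, "jaw": 0.2}])

```text
time_s: 15.3
tool_pos: [0.6088, 0.0191, 0.1402]
tcp_rot: [-0.585, -0.086, 0.798, -0.116]
ft_force: [-0.7, 2.0, 1.8]
grip_width: 0.0334
```

```bash
python3 log.py B+
```

```text
t 15.30 lean 0.304 pos-ang 0.321 r 0.0508 off 0.0003 twist 0.000  Tq -0.045  Fr 1.7 My -0.881 w 0.0334
```

Call:
step_arm(rows=[{"dx": 2.25, "dy": 0.67, "dz": -0.86, "wx": -0.0143, "wy": 0.0479, "wz": 0, "jaw": 0.2}, {"dx": 2.25, "dy": 0.67, "dz": -0.86, "wx": -0.0143, "wy": 0.0479, "wz": 0, "jaw": 0.2}])

```text
time_s: 15.47
tool_pos: [0.6133, 0.0205, 0.1384]
tcp_rot: [-0.545, -0.08, 0.826, -0.12]
ft_force: [0.4, 2.0, 1.8]
grip_width: 0.0332
```

```bash
python3 log.py B+
```

```text
t 15.47 lean 0.404 pos-ang 0.420 r 0.0509 off 0.0003 twist 0.000  Tq 0.010  Fr 2.0 My -0.976 w 0.0332
```

Call:
step_arm(rows=[{"dx": 2.16, "dy": 0.64, "dz": -1.09, "wx": -0.0143, "wy": 0.0479, "wz": 0, "jaw": 0.2}, {"dx": 2.16, "dy": 0.64, "dz": -1.09, "wx": -0.0143, "wy": 0.0479, "wz": 0, "jaw": 0.2}])

```text
time_s: 15.63
tool_pos: [0.6176, 0.0218, 0.1361]
tcp_rot: [-0.503, -0.074, 0.852, -0.124]
ft_force: [-0.3, 1.7, 1.6]
grip_width: 0.0335
```

```bash
python3 log.py B+
```

```text
t 15.63 lean 0.504 pos-ang 0.519 r 0.0508 off 0.0003 twist 0.000  Tq -0.042  Fr 1.5 My -1.146 w 0.0335
```

There is a couple through the pads as well, so I need the full moment (F and M) fitted. I'll sweep back in this same grip to get both directions.

Call:
step_arm(rows=[{"dx": -2.16, "dy": -0.64, "dz": 1.09, "wx": 0.0143, "wy": -0.0479, "wz": 0, "jaw": 0.2}, {"dx": -2.16, "dy": -0.64, "dz": 1.09, "wx": 0.0143, "wy": -0.0479, "wz": 0, "jaw": 0.2}])

```text
time_s: 15.8
tool_pos: [0.6148, 0.0209, 0.1346]
tcp_rot: [-0.546, -0.081, 0.825, -0.12]
ft_force: [3.4, 1.9, -9.8]
grip_width: 0.0337
```

```bash
python3 log.py B-
```

```text
t 15.80 lean 0.401 pos-ang 0.483 r 0.0481 off 0.0003 twist 0.001  Tq 0.520  Fr -7.1 My -2.410 w 0.0337
```

Call:
step_arm(rows=[{"dx": -2.25, "dy": -0.67, "dz": 0.86, "wx": 0.0143, "wy": -0.0479, "wz": 0, "jaw": 0.2}, {"dx": -2.25, "dy": -0.67, "dz": 0.86, "wx": 0.0143, "wy": -0.0479, "wz": 0, "jaw": 0.2}])

```text
time_s: 15.97
tool_pos: [0.6102, 0.0196, 0.1368]
tcp_rot: [-0.588, -0.087, 0.795, -0.116]
ft_force: [6.4, 3.5, -12.7]
grip_width: 0.0337
```

```bash
python3 log.py B-
```

```text
t 15.97 lean 0.297 pos-ang 0.374 r 0.0481 off 0.0003 twist 0.001  Tq 0.746  Fr -9.5 My -3.276 w 0.0337
```

Call:
step_arm(rows=[{"dx": -2.32, "dy": -0.69, "dz": 0.62, "wx": 0.0143, "wy": -0.0479, "wz": 0, "jaw": 0.2}, {"dx": -2.32, "dy": -0.69, "dz": 0.62, "wx": 0.0143, "wy": -0.0479, "wz": 0, "jaw": 0.2}])

```text
time_s: 16.13
tool_pos: [0.6058, 0.0183, 0.1383]
tcp_rot: [-0.628, -0.093, 0.765, -0.111]
ft_force: [8.8, 4.0, -15.2]
grip_width: 0.0337
```

```bash
python3 log.py B-
```

```text
t 16.13 lean 0.195 pos-ang 0.272 r 0.0481 off 0.0003 twist 0.001  Tq 0.876  Fr -12.3 My -3.401 w 0.0337
```

Call:
step_arm(rows=[{"dx": -2.37, "dy": -0.71, "dz": 0.37, "wx": 0.0143, "wy": -0.0479, "wz": 0, "jaw": 0.2}, {"dx": -2.37, "dy": -0.71, "dz": 0.37, "wx": 0.0143, "wy": -0.0479, "wz": 0, "jaw": 0.2}])

```text
time_s: 16.3
tool_pos: [0.6013, 0.0169, 0.1394]
tcp_rot: [-0.666, -0.098, 0.732, -0.106]
ft_force: [10.1, 4.3, -15.9]
grip_width: 0.0337
```

```bash
python3 log.py B-
```

```text
t 16.30 lean 0.095 pos-ang 0.171 r 0.0481 off 0.0003 twist 0.001  Tq 0.879  Fr -14.1 My -3.522 w 0.0337
```

Call:
step_arm(rows=[{"dx": -2.39, "dy": -0.71, "dz": 0.12, "wx": 0.0143, "wy": -0.0479, "wz": 0, "jaw": 0.2}, {"dx": -2.39, "dy": -0.71, "dz": 0.12, "wx": 0.0143, "wy": -0.0479, "wz": 0, "jaw": 0.2}])

```text
time_s: 16.47
tool_pos: [0.5967, 0.0155, 0.1399]
tcp_rot: [0.702, 0.104, -0.698, 0.101]
ft_force: [12.2, 5.4, -18.7]
grip_width: 0.0337
```

```bash
python3 log.py B-
```

```text
t 16.47 lean -0.006 pos-ang 0.070 r 0.0480 off 0.0003 twist 0.001  Tq 0.947  Fr -18.0 My -3.591 w 0.0337
```

Call:
step_arm(rows=[{"dx": -2.39, "dy": -0.71, "dz": -0.12, "wx": 0.0143, "wy": -0.0479, "wz": 0, "jaw": 0.2}, {"dx": -2.39, "dy": -0.71, "dz": -0.12, "wx": 0.0143, "wy": -0.0479, "wz": 0, "jaw": 0.2}])

```text
time_s: 16.63
tool_pos: [0.5919, 0.0142, 0.14]
tcp_rot: [0.736, 0.109, -0.662, 0.096]
ft_force: [16.6, 4.9, -21.9]
grip_width: 0.0335
```

```bash
python3 log.py B-
```

```text
t 16.63 lean -0.106 pos-ang -0.032 r 0.0480 off 0.0003 twist 0.001  Tq 1.079  Fr -22.8 My -3.706 w 0.0335
```

Call:
step_arm(rows=[{"dx": -2.37, "dy": -0.71, "dz": -0.37, "wx": 0.0143, "wy": -0.0479, "wz": 0, "jaw": 0.2}, {"dx": -2.37, "dy": -0.71, "dz": -0.37, "wx": 0.0143, "wy": -0.0479, "wz": 0, "jaw": 0.2}])

```text
time_s: 16.8
tool_pos: [0.5871, 0.0127, 0.1396]
tcp_rot: [0.768, 0.113, -0.624, 0.091]
ft_force: [18.7, 6.5, -23.2]
grip_width: 0.0336
```

```bash
python3 log.py B-
```

```text
t 16.80 lean -0.206 pos-ang -0.138 r 0.0480 off 0.0003 twist 0.001  Tq 1.066  Fr -26.0 My -3.373 w 0.0336
```

Call:
step_arm(rows=[{"dx": -2.32, "dy": -0.69, "dz": -0.62, "wx": 0.0143, "wy": -0.0479, "wz": 0, "jaw": 0.2}, {"dx": -2.32, "dy": -0.69, "dz": -0.62, "wx": 0.0143, "wy": -0.0479, "wz": 0, "jaw": 0.2}])

```text
time_s: 16.97
tool_pos: [0.5822, 0.0112, 0.1386]
tcp_rot: [0.798, 0.117, -0.585, 0.085]
ft_force: [22.5, 7.3, -27.5]
grip_width: 0.0342
```

```bash
python3 log.py B-
```

```text
t 16.97 lean -0.306 pos-ang -0.247 r 0.0480 off 0.0002 twist 0.001  Tq 1.050  Fr -32.7 My -3.351 w 0.0342
```

Call:
step_arm(rows=[{"dx": -2.25, "dy": -0.67, "dz": -0.86, "wx": 0.0143, "wy": -0.0479, "wz": 0, "jaw": 0.2}, {"dx": -2.25, "dy": -0.67, "dz": -0.86, "wx": 0.0143, "wy": -0.0479, "wz": 0, "jaw": 0.2}])

```text
time_s: 17.13
tool_pos: [0.5774, 0.0098, 0.1371]
tcp_rot: [0.826, 0.121, -0.545, 0.079]
ft_force: [27.6, 10.0, -32.8]
grip_width: 0.0334
```

```bash
python3 log.py B-
```

```text
t 17.13 lean -0.405 pos-ang -0.355 r 0.0481 off 0.0003 twist 0.000  Tq 1.038  Fr -41.1 My -3.115 w 0.0334
```

Call:
step_arm(rows=[{"dx": -2.16, "dy": -0.64, "dz": -1.09, "wx": 0.0143, "wy": -0.0479, "wz": 0, "jaw": 0.2}, {"dx": -2.16, "dy": -0.64, "dz": -1.09, "wx": 0.0143, "wy": -0.0479, "wz": 0, "jaw": 0.2}])

```text
time_s: 17.3
tool_pos: [0.5727, 0.0084, 0.1351]
tcp_rot: [0.852, 0.124, -0.503, 0.073]
ft_force: [33.9, 10.1, -37.3]
grip_width: 0.0334
```

```bash
python3 log.py B-; cat > fit.py <<'E'
from log import *
from scipy.optimize import least_squares
rows=[json.loads(l) for l in open("log.jsonl")]
D=[]; off={"A":0.23,"B":1.23,"C":2.23}; F0=[]
for r in rows:
    r={k:(np.array(v) if k!="tag" else v) for k,v in r.items()}
    th,M=lean(r); g=r["tool_pos"]-C-.019*M[:,0]; tg=r["tag"][0]
    T=np.cross(g,r["ft_force"])@EY; x=-M[:,0]; Fl=np.cross(x,r["ft_force"])@EY   # per metre of L
    My=r["torque"]@EY
    if tg in("free","pre","pre2"): F0.append((th,T,Fl,My))
    elif tg[1:] in"+-" and len(tg)==2: D.append((tg,th,th+off[tg[0]],1 if tg[1]=="+" else -1,T,Fl,My))
F0=np.array(F0)
n=np.array([d[1:] for d in D],float); th,w,s,T,Fl,My=n.T
skip=np.zeros(len(n),bool); last=None; k=0
for i,d in enumerate(D):
    k=0 if d[0]!=last else k+1; last=d[0]; skip[i]=k<3
def res(p,full=False):
    L,w0,A,m0,m1,B=p
    tot=T+L*Fl+My-m0-m1*np.sin(th)
    r=tot+s*B+A*np.sin(w-w0)
    if full: return tot,r
    r0=(F0[:,3]+L*F0[:,2]-m0-m1*np.sin(F0[:,0]))
    return np.r_[r[~skip]/.05,r0/.08,(A-.3)/.03,(B-.38)/.02]
best=None
for w0 in np.arange(-3,3,1):
    o=least_squares(res,[.17,w0,.3,0,-1,.38],loss="soft_l1")
    if best is None or o.cost<best.cost: best=o
if __name__=="__main__":
    tot,r=res(best.x,True); cov=np.linalg.pinv(best.jac.T@best.jac)
    print("L,w0,A,m0,m1,B",best.x.round(3),"sd",np.sqrt(np.diag(cov)).round(3),"cost",best.cost)
    for d,a,b,c in zip(D,tot,r,skip): print(d[0],"w %.2f tot %.3f res %.3f F %.2f My %.3f"%(d[2],a,b,d[5],d[6]),"skip" if c else "")
E
python3 fit.py
```

```text
t 17.30 lean -0.504 pos-ang -0.465 r 0.0482 off 0.0002 twist -0.000  Tq 0.966  Fr -49.4 My -2.795 w 0.0334
L,w0,A,m0,m1,B [ 2.080e-01  6.730e-01  3.140e-01  1.000e-03 -1.211e+00  3.740e-01] sd [0.005 0.178 0.03  0.039 0.082 0.021] cost 33.63911645604313
A+ w -0.17 tot -0.194 res -0.053 F 0.24 My 0.210 skip
A+ w -0.07 tot 0.071 res 0.234 F -0.03 My 0.436 skip
A+ w 0.03 tot -0.389 res -0.202 F -2.00 My 0.404 skip
A+ w 0.13 tot -0.406 res -0.193 F -2.31 My 0.356 
A+ w 0.23 tot -0.106 res 0.134 F -1.47 My 0.301 
A+ w 0.33 tot -0.302 res -0.032 F -2.04 My 0.144 
A+ w 0.43 tot -0.286 res 0.013 F -2.15 My 0.070 
A+ w 0.53 tot -0.109 res 0.221 F -1.63 My -0.016 
A+ w 0.63 tot -0.143 res 0.218 F -1.71 My -0.142 
A+ w 0.73 tot -0.443 res -0.051 F -2.59 My -0.307 
B+ w 0.83 tot -0.215 res 0.210 F 3.16 My -0.631 skip
B+ w 0.93 tot -0.353 res 0.103 F 1.67 My -0.465 skip
B+ w 1.03 tot -0.483 res 0.002 F 0.76 My -0.458 skip
B+ w 1.13 tot -0.593 res -0.079 F 0.01 My -0.478 
B+ w 1.23 tot -0.585 res -0.044 F -0.05 My -0.573 
B+ w 1.33 tot -0.538 res 0.029 F 0.20 My -0.718 
B+ w 1.43 tot -0.394 res 0.196 F 0.45 My -0.763 
B+ w 1.53 tot -0.692 res -0.080 F -0.62 My -0.881 
B+ w 1.63 tot -0.457 res 0.175 F 0.16 My -0.976 
B+ w 1.73 tot -0.727 res -0.079 F -0.59 My -1.146 
B- w 1.63 tot 0.102 res -0.016 F 7.32 My -2.410 skip
B- w 1.53 tot 0.019 res -0.119 F 10.58 My -3.276 skip
B- w 1.43 tot 0.280 res 0.120 F 12.38 My -3.401 skip
B- w 1.32 tot 0.029 res -0.155 F 12.32 My -3.522 
B- w 1.22 tot 0.072 res -0.139 F 13.12 My -3.591 
B- w 1.12 tot 0.334 res 0.096 F 14.88 My -3.706 
B- w 1.02 tot 0.481 res 0.215 F 14.62 My -3.373 
B- w 0.92 tot 0.295 res -0.002 F 14.26 My -3.351 
B- w 0.82 tot 0.346 res 0.019 F 13.97 My -3.115 
B- w 0.73 tot 0.287 res -0.071 F 13.01 My -2.795
```

The fit puts the heavy side down near w ≈ 0.67 ± 0.18, where w is the red-line angle. Radial preload built up on the way back, so I'll release and take the wheel again at lean 0 with a light grip. That keeps the couple small, and I can sweep both ways around this point.

Call:
step_arm(rows=[{"dx": 0, "dy": 0, "dz": 0, "wx": 0, "wy": 0, "wz": 0, "jaw": 0.55}, {"dx": 0, "dy": 0, "dz": 0, "wx": 0, "wy": 0, "wz": 0, "jaw": 0.55}, {"dx": 0, "dy": 0, "dz": 0, "wx": 0, "wy": 0, "wz": 0, "jaw": 0.55}, {"dx": 0, "dy": 0, "dz": 0, "wx": 0, "wy": 0, "wz": 0, "jaw": 0.55}])

```text
time_s: 17.63
tool_pos: [0.5715, 0.0071, 0.1371]
tcp_rot: [0.85, 0.124, -0.506, 0.074]
ft_force: [0.8, 0.2, -0.9]
grip_width: 0.0465
```

```bash
python3 log.py free
```

```text
t 17.63 lean -0.497 pos-ang -0.475 r 0.0507 off -0.0006 twist 0.001  Tq 0.020  Fr -1.2 My 0.559 w 0.0465
```

Call:
step_arm(rows=[{"dx": 4.32, "dy": 1.28, "dz": 2.18, "wx": -0.0286, "wy": 0.0958, "wz": 0, "jaw": 0.55}, {"dx": 4.5, "dy": 1.34, "dz": 1.72, "wx": -0.0286, "wy": 0.0958, "wz": 0, "jaw": 0.55}, {"dx": 4.64, "dy": 1.38, "dz": 1.24, "wx": -0.0286, "wy": 0.0958, "wz": 0, "jaw": 0.55}, {"dx": 4.74, "dy": 1.42, "dz": 0.74, "wx": -0.0286, "wy": 0.0958, "wz": 0, "jaw": 0.55}, {"dx": 4.78, "dy": 1.42, "dz": 0.24, "wx": -0.0286, "wy": 0.0958, "wz": 0, "jaw": 0.55}, {"dx": 0, "dy": 0, "dz": 0, "wx": 0, "wy": 0, "wz": 0, "jaw": 0.5}, {"dx": 0, "dy": 0, "dz": 0, "wx": 0, "wy": 0, "wz": 0, "jaw": 0.5}, {"dx": 0, "dy": 0, "dz": 0, "wx": 0, "wy": 0, "wz": 0, "jaw": 0.5}])

```text
time_s: 18.3
tool_pos: [0.5934, 0.0147, 0.142]
tcp_rot: [0.701, 0.104, -0.698, 0.101]
ft_force: [0.5, -0.2, 0.7]
grip_width: 0.0438
```

```bash
python3 log.py free
```

```text
t 18.30 lean -0.004 pos-ang -0.000 r 0.0500 off 0.0004 twist 0.001  Tq 0.027  Fr 0.7 My 0.037 w 0.0438
```

Call:
step_arm(rows=[{"dx": 0, "dy": 0, "dz": 0, "wx": 0, "wy": 0, "wz": 0, "jaw": 0.2}, {"dx": 0, "dy": 0, "dz": 0, "wx": 0, "wy": 0, "wz": 0, "jaw": 0.2}, {"dx": 0, "dy": 0, "dz": 0, "wx": 0, "wy": 0, "wz": 0, "jaw": 0.2}, {"dx": 0, "dy": 0, "dz": 0, "wx": 0, "wy": 0, "wz": 0, "jaw": 0.2}, {"dx": 0, "dy": 0, "dz": 0, "wx": 0, "wy": 0, "wz": 0, "jaw": 0.2}], grip_force=16)

```text
time_s: 18.72
tool_pos: [0.5928, 0.0144, 0.1433]
tcp_rot: [0.701, 0.103, -0.698, 0.102]
ft_force: [-4.1, 2.1, 5.8]
grip_width: 0.0338
```

Call:
step_arm(rows=[{"dx": -2.39, "dy": -0.71, "dz": -0.12, "wx": 0.0143, "wy": -0.0479, "wz": 0, "jaw": 0.2}, {"dx": -2.39, "dy": -0.71, "dz": -0.12, "wx": 0.0143, "wy": -0.0479, "wz": 0, "jaw": 0.2}, {"dx": -2.37, "dy": -0.71, "dz": -0.37, "wx": 0.0143, "wy": -0.0479, "wz": 0, "jaw": 0.2}, {"dx": -2.37, "dy": -0.71, "dz": -0.37, "wx": 0.0143, "wy": -0.0479, "wz": 0, "jaw": 0.2}])

```text
time_s: 19.05
tool_pos: [0.5868, 0.0126, 0.1427]
tcp_rot: [0.77, 0.113, -0.621, 0.091]
ft_force: [7.3, 4.8, -3.1]
grip_width: 0.0341
```

```bash
python3 log.py C-
```

```text
t 19.05 lean -0.213 pos-ang -0.135 r 0.0512 off 0.0003 twist 0.002  Tq 0.544  Fr -4.4 My -1.242 w 0.0341
```

Call:
step_arm(rows=[{"dx": -2.32, "dy": -0.69, "dz": -0.62, "wx": 0.0143, "wy": -0.0479, "wz": 0, "jaw": 0.2}, {"dx": -2.32, "dy": -0.69, "dz": -0.62, "wx": 0.0143, "wy": -0.0479, "wz": 0, "jaw": 0.2}])

```text
time_s: 19.22
tool_pos: [0.582, 0.0112, 0.1417]
tcp_rot: [0.8, 0.117, -0.582, 0.085]
ft_force: [7.7, 6.9, -2.6]
grip_width: 0.0336
```

```bash
python3 log.py C-
```

```text
t 19.22 lean -0.313 pos-ang -0.235 r 0.0511 off 0.0003 twist 0.002  Tq 0.587  Fr -4.9 My -1.170 w 0.0336
```

Call:
step_arm(rows=[{"dx": -2.25, "dy": -0.67, "dz": -0.86, "wx": 0.0143, "wy": -0.0479, "wz": 0, "jaw": 0.2}, {"dx": -2.25, "dy": -0.67, "dz": -0.86, "wx": 0.0143, "wy": -0.0479, "wz": 0, "jaw": 0.2}])

```text
time_s: 19.38
tool_pos: [0.5774, 0.0097, 0.1403]
tcp_rot: [0.828, 0.121, -0.541, 0.08]
ft_force: [8.2, 7.9, -4.6]
grip_width: 0.0338
```

```bash
python3 log.py C-
```

```text
t 19.38 lean -0.413 pos-ang -0.334 r 0.0511 off 0.0002 twist 0.001  Tq 0.551  Fr -7.8 My -1.100 w 0.0338
```

Call:
step_arm(rows=[{"dx": -2.16, "dy": -0.64, "dz": -1.09, "wx": 0.0143, "wy": -0.0479, "wz": 0, "jaw": 0.2}, {"dx": -2.16, "dy": -0.64, "dz": -1.09, "wx": 0.0143, "wy": -0.0479, "wz": 0, "jaw": 0.2}])

```text
time_s: 19.55
tool_pos: [0.5729, 0.0084, 0.1384]
tcp_rot: [0.854, 0.125, -0.5, 0.074]
ft_force: [11.7, 9.4, -8.1]
grip_width: 0.0337
```

```bash
python3 log.py C-
```

```text
t 19.55 lean -0.512 pos-ang -0.432 r 0.0511 off 0.0003 twist 0.001  Tq 0.625  Fr -13.3 My -1.209 w 0.0337
```

Call:
step_arm(rows=[{"dx": 2.16, "dy": 0.64, "dz": 1.09, "wx": -0.0143, "wy": 0.0479, "wz": 0, "jaw": 0.2}, {"dx": 2.16, "dy": 0.64, "dz": 1.09, "wx": -0.0143, "wy": 0.0479, "wz": 0, "jaw": 0.2}])

```text
time_s: 19.72
tool_pos: [0.5716, 0.0081, 0.1362]
tcp_rot: [0.824, 0.12, -0.548, 0.08]
ft_force: [1.5, 5.2, -10.2]
grip_width: 0.0337
```

```bash
python3 log.py C+
```

```text
t 19.72 lean -0.398 pos-ang -0.476 r 0.0498 off 0.0003 twist -0.001  Tq -0.127  Fr -10.5 My 0.989 w 0.0337
```

Call:
step_arm(rows=[{"dx": 2.25, "dy": 0.67, "dz": 0.86, "wx": -0.0143, "wy": 0.0479, "wz": 0, "jaw": 0.2}, {"dx": 2.25, "dy": 0.67, "dz": 0.86, "wx": -0.0143, "wy": 0.0479, "wz": 0, "jaw": 0.2}])

```text
time_s: 19.88
tool_pos: [0.5762, 0.0094, 0.1384]
tcp_rot: [0.795, 0.116, -0.589, 0.086]
ft_force: [-6.6, 5.6, -0.7]
grip_width: 0.0338
```

```bash
python3 log.py C+
```

```text
t 19.88 lean -0.295 pos-ang -0.370 r 0.0497 off 0.0003 twist 0.000  Tq -0.319  Fr 1.0 My 1.623 w 0.0338
```

Call:
step_arm(rows=[{"dx": 2.32, "dy": 0.69, "dz": 0.62, "wx": -0.0143, "wy": 0.0479, "wz": 0, "jaw": 0.2}, {"dx": 2.32, "dy": 0.69, "dz": 0.62, "wx": -0.0143, "wy": 0.0479, "wz": 0, "jaw": 0.2}])

```text
time_s: 20.05
tool_pos: [0.581, 0.0109, 0.1401]
tcp_rot: [0.764, 0.112, -0.628, 0.091]
ft_force: [-8.6, 3.3, 2.5]
grip_width: 0.0335
```

```bash
python3 log.py C+
```

```text
t 20.05 lean -0.195 pos-ang -0.263 r 0.0498 off 0.0003 twist 0.000  Tq -0.449  Fr 4.2 My 1.755 w 0.0335
```

Call:
step_arm(rows=[{"dx": 2.37, "dy": 0.71, "dz": 0.37, "wx": -0.0143, "wy": 0.0479, "wz": 0, "jaw": 0.2}, {"dx": 2.37, "dy": 0.71, "dz": 0.37, "wx": -0.0143, "wy": 0.0479, "wz": 0, "jaw": 0.2}])

```text
time_s: 20.22
tool_pos: [0.586, 0.0124, 0.1412]
tcp_rot: [0.732, 0.108, -0.666, 0.097]
ft_force: [-7.9, 1.1, 3.6]
grip_width: 0.0343
```

```bash
python3 log.py C+
```

```text
t 20.22 lean -0.095 pos-ang -0.157 r 0.0498 off 0.0003 twist 0.000  Tq -0.463  Fr 4.6 My 1.706 w 0.0343
```

Call:
step_arm(rows=[{"dx": 2.39, "dy": 0.71, "dz": 0.12, "wx": -0.0143, "wy": 0.0479, "wz": 0, "jaw": 0.2}, {"dx": 2.39, "dy": 0.71, "dz": 0.12, "wx": -0.0143, "wy": 0.0479, "wz": 0, "jaw": 0.2}])

```text
time_s: 20.38
tool_pos: [0.5908, 0.0138, 0.1417]
tcp_rot: [-0.698, -0.103, 0.702, -0.102]
ft_force: [-8.1, 1.1, 3.7]
grip_width: 0.0336
```

```bash
python3 log.py C+
```

```text
t 20.38 lean 0.005 pos-ang -0.055 r 0.0498 off 0.0003 twist 0.000  Tq -0.505  Fr 4.0 My 1.668 w 0.0336
```

Call:
step_arm(rows=[{"dx": 2.39, "dy": 0.71, "dz": -0.12, "wx": -0.0143, "wy": 0.0479, "wz": 0, "jaw": 0.2}, {"dx": 2.39, "dy": 0.71, "dz": -0.12, "wx": -0.0143, "wy": 0.0479, "wz": 0, "jaw": 0.2}])

```text
time_s: 20.55
tool_pos: [0.5956, 0.0152, 0.1418]
tcp_rot: [-0.662, -0.097, 0.736, -0.107]
ft_force: [-7.0, 0.3, 3.4]
grip_width: 0.0337
```

```bash
python3 log.py C+
```

```text
t 20.55 lean 0.105 pos-ang 0.045 r 0.0498 off 0.0003 twist 0.000  Tq -0.473  Fr 3.0 My 1.604 w 0.0337
```

Call:
step_arm(rows=[{"dx": 2.37, "dy": 0.71, "dz": -0.37, "wx": -0.0143, "wy": 0.0479, "wz": 0, "jaw": 0.2}, {"dx": 2.37, "dy": 0.71, "dz": -0.37, "wx": -0.0143, "wy": 0.0479, "wz": 0, "jaw": 0.2}])

```text
time_s: 20.72
tool_pos: [0.6003, 0.0166, 0.1414]
tcp_rot: [-0.624, -0.092, 0.768, -0.111]
ft_force: [-7.3, -0.2, 3.1]
grip_width: 0.034
```

```bash
python3 log.py C+
```

```text
t 20.72 lean 0.205 pos-ang 0.145 r 0.0499 off 0.0003 twist 0.000  Tq -0.512  Fr 2.0 My 1.622 w 0.0340
```

Call:
step_arm(rows=[{"dx": 2.32, "dy": 0.69, "dz": -0.62, "wx": -0.0143, "wy": 0.0479, "wz": 0, "jaw": 0.2}, {"dx": 2.32, "dy": 0.69, "dz": -0.62, "wx": -0.0143, "wy": 0.0479, "wz": 0, "jaw": 0.2}])

```text
time_s: 20.88
tool_pos: [0.605, 0.0181, 0.1404]
tcp_rot: [-0.585, -0.086, 0.798, -0.116]
ft_force: [-8.7, -0.7, 3.5]
grip_width: 0.0341
```

```bash
python3 log.py C+
```

```text
t 20.88 lean 0.305 pos-ang 0.245 r 0.0499 off 0.0003 twist 0.000  Tq -0.632  Fr 1.2 My 1.559 w 0.0341
```

Call:
step_arm(rows=[{"dx": 2.25, "dy": 0.67, "dz": -0.86, "wx": -0.0143, "wy": 0.0479, "wz": 0, "jaw": 0.2}, {"dx": 2.25, "dy": 0.67, "dz": -0.86, "wx": -0.0143, "wy": 0.0479, "wz": 0, "jaw": 0.2}])

```text
time_s: 21.05
tool_pos: [0.6096, 0.0194, 0.139]
tcp_rot: [-0.544, -0.08, 0.826, -0.12]
ft_force: [-7.2, -0.3, 3.8]
grip_width: 0.0336
```

```bash
python3 log.py C+
```

```text
t 21.05 lean 0.405 pos-ang 0.344 r 0.0499 off 0.0003 twist -0.000  Tq -0.541  Fr 1.1 My 1.539 w 0.0336
```

Call:
step_arm(rows=[{"dx": 2.16, "dy": 0.64, "dz": -1.09, "wx": -0.0143, "wy": 0.0479, "wz": 0, "jaw": 0.2}, {"dx": 2.16, "dy": 0.64, "dz": -1.09, "wx": -0.0143, "wy": 0.0479, "wz": 0, "jaw": 0.2}])

```text
time_s: 21.22
tool_pos: [0.614, 0.0207, 0.1371]
tcp_rot: [-0.502, -0.074, 0.853, -0.124]
ft_force: [-7.8, -0.5, 3.1]
grip_width: 0.0337
```

```bash
python3 log.py C+
```

```text
t 21.22 lean 0.505 pos-ang 0.444 r 0.0499 off 0.0003 twist -0.000  Tq -0.565  Fr -0.6 My 1.493 w 0.0337
```

Call:
step_arm(rows=[{"dx": -2.16, "dy": -0.64, "dz": 1.09, "wx": 0.0143, "wy": -0.0479, "wz": 0, "jaw": 0.2}, {"dx": -2.16, "dy": -0.64, "dz": 1.09, "wx": 0.0143, "wy": -0.0479, "wz": 0, "jaw": 0.2}])

```text
time_s: 21.38
tool_pos: [0.6128, 0.0204, 0.1326]
tcp_rot: [-0.548, -0.082, 0.824, -0.119]
ft_force: [1.0, 0.0, -18.5]
grip_width: 0.034
```

```bash
python3 log.py D-
```

```text
t 21.38 lean 0.397 pos-ang 0.462 r 0.0453 off 0.0003 twist 0.000  Tq 0.566  Fr -16.3 My -2.410 w 0.0340
```

Call:
step_arm(rows=[{"dx": -2.25, "dy": -0.67, "dz": 0.86, "wx": 0.0143, "wy": -0.0479, "wz": 0, "jaw": 0.2}, {"dx": -2.25, "dy": -0.67, "dz": 0.86, "wx": 0.0143, "wy": -0.0479, "wz": 0, "jaw": 0.2}])

```text
time_s: 21.55
tool_pos: [0.6078, 0.0189, 0.1349]
tcp_rot: [-0.589, -0.088, 0.795, -0.115]
ft_force: [1.6, 2.2, -19.9]
grip_width: 0.0341
```

```bash
python3 log.py D-
```

```text
t 21.55 lean 0.294 pos-ang 0.337 r 0.0455 off 0.0003 twist 0.000  Tq 0.539  Fr -18.2 My -2.438 w 0.0341
```

Call:
step_arm(rows=[{"dx": -2.32, "dy": -0.69, "dz": 0.62, "wx": 0.0143, "wy": -0.0479, "wz": 0, "jaw": 0.2}, {"dx": -2.32, "dy": -0.69, "dz": 0.62, "wx": 0.0143, "wy": -0.0479, "wz": 0, "jaw": 0.2}])

```text
time_s: 21.72
tool_pos: [0.6029, 0.0174, 0.1366]
tcp_rot: [-0.629, -0.094, 0.764, -0.11]
ft_force: [5.3, 2.9, -21.0]
grip_width: 0.034
```

```bash
python3 log.py D-
```

```text
t 21.72 lean 0.194 pos-ang 0.219 r 0.0457 off 0.0003 twist 0.001  Tq 0.661  Fr -19.3 My -2.400 w 0.0340
```

Call:
step_arm(rows=[{"dx": -2.37, "dy": -0.71, "dz": 0.37, "wx": 0.0143, "wy": -0.0479, "wz": 0, "jaw": 0.2}, {"dx": -2.37, "dy": -0.71, "dz": 0.37, "wx": 0.0143, "wy": -0.0479, "wz": 0, "jaw": 0.2}])

```text
time_s: 21.88
tool_pos: [0.5981, 0.016, 0.1376]
tcp_rot: [-0.666, -0.099, 0.732, -0.106]
ft_force: [6.1, 4.7, -21.8]
grip_width: 0.0339
```

```bash
python3 log.py D-
```

```text
t 21.88 lean 0.093 pos-ang 0.106 r 0.0459 off 0.0003 twist 0.001  Tq 0.609  Fr -20.9 My -2.227 w 0.0339
```

Call:
step_arm(rows=[{"dx": -2.39, "dy": -0.71, "dz": 0.12, "wx": 0.0143, "wy": -0.0479, "wz": 0, "jaw": 0.2}, {"dx": -2.39, "dy": -0.71, "dz": 0.12, "wx": 0.0143, "wy": -0.0479, "wz": 0, "jaw": 0.2}])

```text
time_s: 22.05
tool_pos: [0.5932, 0.0145, 0.1383]
tcp_rot: [0.702, 0.104, -0.698, 0.101]
ft_force: [7.9, 4.4, -19.9]
grip_width: 0.0338
```

```bash
python3 log.py D-
```

```text
t 22.05 lean -0.007 pos-ang -0.005 r 0.0463 off 0.0003 twist 0.001  Tq 0.573  Fr -20.0 My -1.972 w 0.0338
```

Call:
step_arm(rows=[{"dx": -2.39, "dy": -0.71, "dz": -0.12, "wx": 0.0143, "wy": -0.0479, "wz": 0, "jaw": 0.2}, {"dx": -2.39, "dy": -0.71, "dz": -0.12, "wx": 0.0143, "wy": -0.0479, "wz": 0, "jaw": 0.2}])

```text
time_s: 22.22
tool_pos: [0.5887, 0.0132, 0.139]
tcp_rot: [0.736, 0.109, -0.661, 0.095]
ft_force: [9.7, 4.1, -19.2]
grip_width: 0.0337
```

```bash
python3 log.py D-
```

```text
t 22.22 lean -0.108 pos-ang -0.104 r 0.0473 off 0.0003 twist 0.001  Tq 0.556  Fr -20.2 My -1.681 w 0.0337
```

Call:
step_arm(rows=[{"dx": -2.37, "dy": -0.71, "dz": -0.37, "wx": 0.0143, "wy": -0.0479, "wz": 0, "jaw": 0.2}, {"dx": -2.37, "dy": -0.71, "dz": -0.37, "wx": 0.0143, "wy": -0.0479, "wz": 0, "jaw": 0.2}])

```text
time_s: 22.38
tool_pos: [0.5845, 0.0119, 0.1393]
tcp_rot: [0.769, 0.113, -0.623, 0.09]
ft_force: [10.8, 5.7, -18.0]
grip_width: 0.0338
```

```bash
python3 log.py D-
```

```text
t 22.38 lean -0.209 pos-ang -0.195 r 0.0482 off 0.0003 twist 0.001  Tq 0.551  Fr -20.0 My -1.556 w 0.0338
```

Call:
step_arm(rows=[{"dx": -2.32, "dy": -0.69, "dz": -0.62, "wx": 0.0143, "wy": -0.0479, "wz": 0, "jaw": 0.2}, {"dx": -2.32, "dy": -0.69, "dz": -0.62, "wx": 0.0143, "wy": -0.0479, "wz": 0, "jaw": 0.2}])

```text
time_s: 22.55
tool_pos: [0.5803, 0.0106, 0.1391]
tcp_rot: [0.799, 0.118, -0.583, 0.085]
ft_force: [12.1, 7.7, -16.6]
grip_width: 0.0339
```

```bash
python3 log.py D-
```

```text
t 22.55 lean -0.310 pos-ang -0.284 r 0.0490 off 0.0003 twist 0.001  Tq 0.574  Fr -19.8 My -1.358 w 0.0339
```

Call:
step_arm(rows=[{"dx": -2.25, "dy": -0.67, "dz": -0.86, "wx": 0.0143, "wy": -0.0479, "wz": 0, "jaw": 0.2}, {"dx": -2.25, "dy": -0.67, "dz": -0.86, "wx": 0.0143, "wy": -0.0479, "wz": 0, "jaw": 0.2}])

```text
time_s: 22.72
tool_pos: [0.5762, 0.0094, 0.1383]
tcp_rot: [0.828, 0.121, -0.542, 0.079]
ft_force: [14.3, 8.7, -15.1]
grip_width: 0.0335
```

```bash
python3 log.py D-; cat > fit2.py <<'E'
from log import *
from scipy.optimize import least_squares
rows=[json.loads(l) for l in open("log.jsonl")]
OFF={"A":.22,"B":1.22,"C":.72,"D":.72,"E":.72,"F":.72}
D=[];F0=[]
for r in rows:
    r={k:(np.array(v) if k!="tag" else v) for k,v in r.items()}
    th,M=lean(r); g=r["tool_pos"]-C-.019*M[:,0]; tg=r["tag"][0]; gam=np.arctan2(g@EX,g@EZ)
    T=np.cross(g,r["ft_force"])@EY; Fl=np.cross(-M[:,0],r["ft_force"])@EY; My=r["torque"]@EY
    if tg in("free","pre","pre2"): F0.append((th,Fl,My))
    elif len(tg)==2: D.append((tg,th,gam+OFF[tg[0]],1 if tg[1]=="+" else -1,T,Fl,My))
F0=np.array(F0); n=np.array([d[1:] for d in D],float); th,w,s,T,Fl,My=n.T
names=[d[0] for d in D]; skip=np.zeros(len(D),bool); k=0
for i,x in enumerate(names):
    k=k+1 if i and names[i-1]==x else 0; skip[i]=k<2 and not(x=="C-") or (x=="A+" and k<3)
st=sorted(set(names)); idx=np.array([st.index(x) for x in names])
def res(p,full=False):
    L,w0,A,m0,m1,B=p[:6]; K=p[6:][idx]
    mod=-s*B-A*np.sin(w-w0)          # total torque about axle on the tool
    r1=T+K-mod                        # force part + couple
    r2=My-(m0+m1*np.sin(th))+L*Fl-K   # couple seen by the sensor
    if full: return T+K,r1,r2
    big=np.array(["B-"==x for x in names]) # strained stroke
    q=~skip&~big
    return np.r_[r1[q]/.045,r2[q]/.12,(F0[:,2]+L*F0[:,1]-m0-m1*np.sin(F0[:,0]))/.12,(A-.3)/.03,(B-.38)/.01,p[6:]/.3]
best=min((least_squares(res,np.r_[.2,a,.3,0,-1,.38,np.zeros(len(st))],loss="soft_l1") for a in range(-3,4)),key=lambda o:o.cost)
if __name__=="__main__":
    cov=np.linalg.pinv(best.jac.T@best.jac); print("L,w0,A,m0,m1,B",best.x[:6].round(3),"sd",np.sqrt(np.diag(cov))[:6].round(3),"cost",round(best.cost,1)); print(dict(zip(st,best.x[6:].round(3))))
    a,b,c=res(best.x,True)
    for i,x in enumerate(names): print(x,"w %.2f T %.3f tot %.3f r1 %.3f r2 %.3f"%(w[i],T[i],a[i],b[i],c[i]),"skip" if skip[i] else "")
E
python3 fit2.py
```

```text
t 22.72 lean -0.411 pos-ang -0.371 r 0.0497 off 0.0003 twist 0.001  Tq 0.643  Fr -20.0 My -1.275 w 0.0335
L,w0,A,m0,m1,B [ 0.208  1.091  0.227 -0.008 -1.256  0.382] sd [0.005 0.25  0.043 0.044 0.087 0.01 ] cost 27.4
{'A+': np.float64(-0.105), 'B+': np.float64(-0.46), 'B-': np.float64(0.0), 'C+': np.float64(0.19), 'C-': np.float64(-0.049), 'D-': np.float64(-0.1)}
A+ w -0.18 T 0.017 tot -0.088 r1 0.078 r2 -0.113 skip
A+ w -0.07 T -0.002 tot -0.108 r1 0.066 r2 0.175 skip
A+ w 0.03 T -0.140 tot -0.245 r1 -0.061 r2 -0.143 skip
A+ w 0.13 T -0.162 tot -0.268 r1 -0.072 r2 -0.133 
A+ w 0.23 T -0.104 tot -0.209 r1 0.001 r2 0.112 
A+ w 0.33 T -0.144 tot -0.249 r1 -0.024 r2 -0.039 
A+ w 0.43 T -0.151 tot -0.257 r1 -0.015 r2 -0.011 
A+ w 0.52 T -0.114 tot -0.220 r1 0.041 r2 0.134 
A+ w 0.62 T -0.120 tot -0.225 r1 0.055 r2 0.109 
A+ w 0.72 T -0.181 tot -0.287 r1 0.014 r2 -0.125 
B+ w 0.84 T 0.228 tot -0.232 r1 0.093 r2 0.009 skip
B+ w 0.94 T 0.119 tot -0.341 r1 0.008 r2 -0.016 skip
B+ w 1.04 T 0.053 tot -0.406 r1 -0.036 r2 -0.076 
B+ w 1.14 T -0.001 tot -0.460 r1 -0.067 r2 -0.128 
B+ w 1.24 T -0.0
[... 1205 characters left out ...]
024 r2 -0.067 
C+ w 0.78 T -0.473 tot -0.283 r1 0.030 r2 0.102 
C+ w 0.88 T -0.512 tot -0.322 r1 0.013 r2 0.137 
C+ w 0.98 T -0.632 tot -0.442 r1 -0.084 r2 -0.158 
C+ w 1.08 T -0.541 tot -0.352 r1 0.028 r2 0.213 
C+ w 1.18 T -0.565 tot -0.375 r1 0.028 r2 0.226 
D- w 1.16 T 0.566 tot 0.466 r1 0.100 r2 -0.145 skip
D- w 1.04 T 0.539 tot 0.440 r1 0.047 r2 -0.343 skip
D- w 0.93 T 0.661 tot 0.561 r1 0.143 r2 -0.001 
D- w 0.82 T 0.609 tot 0.510 r1 0.067 r2 -0.091 
D- w 0.71 T 0.573 tot 0.473 r1 0.007 r2 -0.056 
D- w 0.62 T 0.556 tot 0.456 r1 -0.030 r2 0.023 
D- w 0.52 T 0.551 tot 0.451 r1 -0.054 r2 -0.050 
D- w 0.43 T 0.574 tot 0.474 r1 -0.048 r2 0.039 
D- w 0.34 T 0.643 tot 0.543 r1 0.005 r2 0.155
```

The light grip works: the couple is smaller, and estimates from the strokes cluster at w0 ≈ 0.9–1.1. Abrupt reversals strain the grip, so I'll release, take a fresh light grip, and run each direction with a soft start.

Call:
step_arm(rows=[{"dx": 0, "dy": 0, "dz": 0, "wx": 0, "wy": 0, "wz": 0, "jaw": 0.5}, {"dx": 0, "dy": 0, "dz": 0, "wx": 0, "wy": 0, "wz": 0, "jaw": 0.5}, {"dx": 0, "dy": 0, "dz": 0, "wx": 0, "wy": 0, "wz": 0, "jaw": 0.5}, {"dx": -2.2, "dy": -0.65, "dz": -1, "wx": 0.0143, "wy": -0.0479, "wz": 0, "jaw": 0.5}, {"dx": -2.2, "dy": -0.65, "dz": -1.1, "wx": 0.0143, "wy": -0.0479, "wz": 0, "jaw": 0.5}, {"dx": 0, "dy": 0, "dz": 0, "wx": 0, "wy": 0, "wz": 0, "jaw": 0.5}, {"dx": 0, "dy": 0, "dz": 0, "wx": 0, "wy": 0, "wz": 0, "jaw": 0.5}, {"dx": 0, "dy": 0, "dz": 0, "wx": 0, "wy": 0, "wz": 0, "jaw": 0.5}, {"dx": 0, "dy": 0, "dz": 0, "wx": 0, "wy": 0, "wz": 0, "jaw": 0.5}])

```text
time_s: 23.47
tool_pos: [0.5717, 0.0081, 0.1373]
tcp_rot: [0.852, 0.126, -0.503, 0.073]
ft_force: [0.4, -0.4, -0.6]
grip_width: 0.0436
```

```bash
python3 log.py free; python3 - <<'E'
from log import *
i,d,P=cloud("side"); cv2.imwrite("pics/s3.png",i); cv2.imwrite("pics/s3c.png",cv2.resize(i[170:260,290:370],None,fx=6,fy=6,interpolation=2))
ci=env.camera_info("side"); K=np.array(ci["intrinsics"]); T=np.linalg.inv(np.array(ci["world_from_camera"]))
def pix(p): c=T[:3,:3]@p+T[:3,3]; return K[0,0]*c[0]/-c[2]+K[0,2], K[1,1]*-c[1]/-c[2]+K[1,2]
f=C-EY*.017
for name in("s2","s3"):
    im=cv2.imread(f"pics/{name}.png"); h=cv2.cvtColor(im,cv2.COLOR_BGR2HSV)
    best=[]
    for w in np.arange(-1.2,1.9,.02):
        q=[pix(f+r*(np.sin(w)*EX+np.cos(w)*EZ)) for r in np.arange(.034,.078,.003)]
        sc=0
        for u,v in q:
            b,g,r=im[int(round(v)),int(round(u))].astype(int); sc+=max(0,r-max(b,g)-15)
        best.append((sc,round(w,2)))
    print(name,sorted(best)[::-1][:6])
E
```

```text
t 23.47 lean -0.504 pos-ang -0.464 r 0.0507 off 0.0003 twist 0.003  Tq -0.001  Fr -0.7 My 0.539 w 0.0436
s2 [(np.int64(350), np.float64(0.72)), (np.int64(346), np.float64(0.74)), (np.int64(335), np.float64(0.7)), (np.int64(293), np.float64(0.76)), (np.int64(236), np.float64(0.68)), (np.int64(202), np.float64(0.66))]
s3 [(np.int64(962), np.float64(0.4)), (np.int64(910), np.float64(0.42)), (np.int64(902), np.float64(0.38)), (np.int64(736), np.float64(0.44)), (np.int64(715), np.float64(0.36)), (np.int64(541), np.float64(0.46))]
```

View pics/s3c.png

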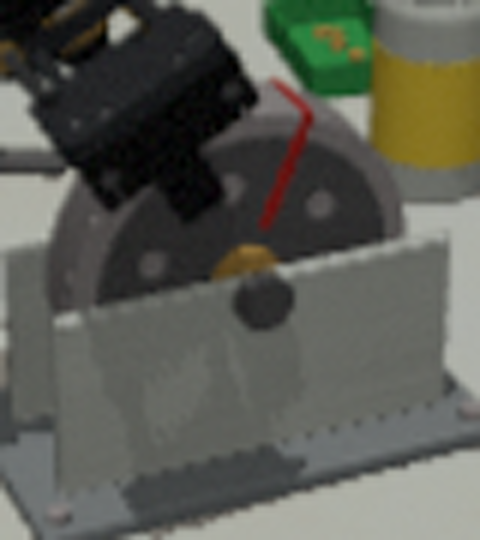

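The side view shows the red line from (305,115) to (265,225). The fitted red-line angle is w = 0.40, against 0.72 at the end of the first stroke, so I can read the wheel angle from images. Now stroke E+ with a light grip.

Call:
step_arm(rows=[{"dx": 0, "dy": 0, "dz": 0, "wx": 0, "wy": 0, "wz": 0, "jaw": 0.2}, {"dx": 0, "dy": 0, "dz": 0, "wx": 0, "wy": 0, "wz": 0, "jaw": 0.2}, {"dx": 0, "dy": 0, "dz": 0, "wx": 0, "wy": 0, "wz": 0, "jaw": 0.2}, {"dx": 0, "dy": 0, "dz": 0, "wx": 0, "wy": 0, "wz": 0, "jaw": 0.2}, {"dx": 0, "dy": 0, "dz": 0, "wx": 0, "wy": 0, "wz": 0, "jaw": 0.2}], grip_force=11)

```text
time_s: 23.93
tool_pos: [0.5708, 0.0079, 0.1365]
tcp_rot: [0.852, 0.126, -0.503, 0.073]
ft_force: [2.4, 1.8, -0.6]
grip_width: 0.0339
```

```bash
python3 log.py closed
```

```text
t 23.93 lean -0.504 pos-ang -0.488 r 0.0504 off 0.0003 twist 0.002  Tq 0.156  Fr -1.8 My 0.221 w 0.0339
```

Call:
step_arm(rows=[{"dx": 0.43, "dy": 0.13, "dz": 0.22, "wx": -0.0029, "wy": 0.0096, "wz": 0, "jaw": 0.2}, {"dx": 0.86, "dy": 0.26, "dz": 0.44, "wx": -0.0057, "wy": 0.0192, "wz": 0, "jaw": 0.2}, {"dx": 1.3, "dy": 0.39, "dz": 0.65, "wx": -0.0086, "wy": 0.0287, "wz": 0, "jaw": 0.2}, {"dx": 1.73, "dy": 0.52, "dz": 0.87, "wx": -0.0114, "wy": 0.0383, "wz": 0, "jaw": 0.2}])

```text
time_s: 24.27
tool_pos: [0.5734, 0.0086, 0.1378]
tcp_rot: [0.824, 0.121, -0.547, 0.079]
ft_force: [-0.3, 4.6, -4.0]
grip_width: 0.0339
```

```bash
python3 log.py E+
```

```text
t 24.27 lean -0.399 pos-ang -0.428 r 0.0503 off 0.0003 twist 0.001  Tq -0.052  Fr -4.1 My 0.556 w 0.0339
```

Call:
step_arm(rows=[{"dx": 2.25, "dy": 0.67, "dz": 0.86, "wx": -0.0143, "wy": 0.0479, "wz": 0, "jaw": 0.2}, {"dx": 2.25, "dy": 0.67, "dz": 0.86, "wx": -0.0143, "wy": 0.0479, "wz": 0, "jaw": 0.2}])

```text
time_s: 24.43
tool_pos: [0.5778, 0.0099, 0.1396]
tcp_rot: [0.796, 0.117, -0.588, 0.085]
ft_force: [-5.1, 4.9, 1.8]
grip_width: 0.0336
```

```bash
python3 log.py E+
```

```text
t 24.43 lean -0.298 pos-ang -0.330 r 0.0503 off 0.0002 twist 0.000  Tq -0.189  Fr 2.8 My 0.890 w 0.0336
```

Call:
step_arm(rows=[{"dx": 2.32, "dy": 0.69, "dz": 0.62, "wx": -0.0143, "wy": 0.0479, "wz": 0, "jaw": 0.2}, {"dx": 2.32, "dy": 0.69, "dz": 0.62, "wx": -0.0143, "wy": 0.0479, "wz": 0, "jaw": 0.2}])

```text
time_s: 24.6
tool_pos: [0.5824, 0.0113, 0.141]
tcp_rot: [0.765, 0.112, -0.628, 0.091]
ft_force: [-6.3, 4.0, 5.5]
grip_width: 0.0341
```

```bash
python3 log.py E+
```

```text
t 24.60 lean -0.197 pos-ang -0.230 r 0.0503 off 0.0003 twist 0.000  Tq -0.249  Fr 6.4 My 1.195 w 0.0341
```

Call:
step_arm(rows=[{"dx": 2.37, "dy": 0.71, "dz": 0.37, "wx": -0.0143, "wy": 0.0479, "wz": 0, "jaw": 0.2}, {"dx": 2.37, "dy": 0.71, "dz": 0.37, "wx": -0.0143, "wy": 0.0479, "wz": 0, "jaw": 0.2}])

```text
time_s: 24.77
tool_pos: [0.5872, 0.0128, 0.142]
tcp_rot: [0.733, 0.108, -0.665, 0.096]
ft_force: [-6.7, 2.8, 6.2]
grip_width: 0.0342
```

```bash
python3 log.py E+
```

```text
t 24.77 lean -0.097 pos-ang -0.129 r 0.0504 off 0.0003 twist 0.000  Tq -0.335  Fr 6.9 My 1.245 w 0.0342
```

Call:
step_arm(rows=[{"dx": 2.39, "dy": 0.71, "dz": 0.12, "wx": -0.0143, "wy": 0.0479, "wz": 0, "jaw": 0.2}, {"dx": 2.39, "dy": 0.71, "dz": 0.12, "wx": -0.0143, "wy": 0.0479, "wz": 0, "jaw": 0.2}])

```text
time_s: 24.93
tool_pos: [0.592, 0.0141, 0.1424]
tcp_rot: [-0.699, -0.102, 0.701, -0.102]
ft_force: [-5.5, 1.8, 5.6]
grip_width: 0.034
```

```bash
python3 log.py E+
```

```text
t 24.93 lean 0.003 pos-ang -0.030 r 0.0504 off 0.0003 twist -0.000  Tq -0.323  Fr 5.7 My 1.094 w 0.0340
```

Call:
step_arm(rows=[{"dx": 2.39, "dy": 0.71, "dz": -0.12, "wx": -0.0143, "wy": 0.0479, "wz": 0, "jaw": 0.2}, {"dx": 2.39, "dy": 0.71, "dz": -0.12, "wx": -0.0143, "wy": 0.0479, "wz": 0, "jaw": 0.2}])

```text
time_s: 25.1
tool_pos: [0.5968, 0.0156, 0.1423]
tcp_rot: [-0.663, -0.097, 0.735, -0.107]
ft_force: [-4.4, 0.7, 4.5]
grip_width: 0.0342
```

```bash
python3 log.py E+
```

```text
t 25.10 lean 0.103 pos-ang 0.070 r 0.0504 off 0.0003 twist -0.000  Tq -0.301  Fr 4.1 My 1.013 w 0.0342
```

Call:
step_arm(rows=[{"dx": 2.37, "dy": 0.71, "dz": -0.37, "wx": -0.0143, "wy": 0.0479, "wz": 0, "jaw": 0.2}, {"dx": 2.37, "dy": 0.71, "dz": -0.37, "wx": -0.0143, "wy": 0.0479, "wz": 0, "jaw": 0.2}])

```text
time_s: 25.27
tool_pos: [0.6015, 0.017, 0.1417]
tcp_rot: [-0.625, -0.092, 0.767, -0.111]
ft_force: [-4.6, -0.4, 3.9]
grip_width: 0.0338
```

```bash
python3 log.py E+
```

```text
t 25.27 lean 0.203 pos-ang 0.169 r 0.0505 off 0.0003 twist -0.000  Tq -0.358  Fr 3.0 My 0.978 w 0.0338
```

Call:
step_arm(rows=[{"dx": 2.32, "dy": 0.69, "dz": -0.62, "wx": -0.0143, "wy": 0.0479, "wz": 0, "jaw": 0.2}, {"dx": 2.32, "dy": 0.69, "dz": -0.62, "wx": -0.0143, "wy": 0.0479, "wz": 0, "jaw": 0.2}])

```text
time_s: 25.43
tool_pos: [0.6062, 0.0184, 0.1407]
tcp_rot: [-0.586, -0.086, 0.797, -0.116]
ft_force: [-4.3, 1.1, 3.7]
grip_width: 0.034
```

```bash
python3 log.py E+
```

```text
t 25.43 lean 0.303 pos-ang 0.268 r 0.0505 off 0.0003 twist -0.001  Tq -0.323  Fr 2.5 My 0.819 w 0.0340
```

Call:
step_arm(rows=[{"dx": 2.25, "dy": 0.67, "dz": -0.86, "wx": -0.0143, "wy": 0.0479, "wz": 0, "jaw": 0.2}, {"dx": 2.25, "dy": 0.67, "dz": -0.86, "wx": -0.0143, "wy": 0.0479, "wz": 0, "jaw": 0.2}])

```text
time_s: 25.6
tool_pos: [0.6108, 0.0198, 0.1392]
tcp_rot: [-0.545, -0.08, 0.826, -0.12]
ft_force: [-4.4, 0.6, 4.2]
grip_width: 0.034
```

```bash
python3 log.py E+
```

```text
t 25.60 lean 0.403 pos-ang 0.367 r 0.0505 off 0.0003 twist -0.001  Tq -0.370  Fr 2.4 My 0.742 w 0.0340
```

Call:
step_arm(rows=[{"dx": 2.16, "dy": 0.64, "dz": -1.09, "wx": -0.0143, "wy": 0.0479, "wz": 0, "jaw": 0.2}, {"dx": 2.16, "dy": 0.64, "dz": -1.09, "wx": -0.0143, "wy": 0.0479, "wz": 0, "jaw": 0.2}])

```text
time_s: 25.77
tool_pos: [0.6152, 0.0211, 0.1372]
tcp_rot: [-0.504, -0.074, 0.852, -0.124]
ft_force: [-4.7, 0.3, 4.9]
grip_width: 0.034
```

```bash
python3 log.py E+
```

```text
t 25.77 lean 0.503 pos-ang 0.466 r 0.0505 off 0.0003 twist -0.001  Tq -0.427  Fr 2.4 My 0.695 w 0.0340
```

Call:
step_arm(rows=[{"dx": 0, "dy": 0, "dz": 0, "wx": 0, "wy": 0, "wz": 0, "jaw": 0.45}, {"dx": 0, "dy": 0, "dz": 0, "wx": 0, "wy": 0, "wz": 0, "jaw": 0.45}, {"dx": 0, "dy": 0, "dz": 0, "wx": 0, "wy": 0, "wz": 0, "jaw": 0.45}, {"dx": 0, "dy": 0, "dz": 0, "wx": 0, "wy": 0, "wz": 0, "jaw": 0.45}, {"dx": 0, "dy": 0, "dz": 0, "wx": 0, "wy": 0, "wz": 0, "jaw": 0.2}, {"dx": 0, "dy": 0, "dz": 0, "wx": 0, "wy": 0, "wz": 0, "jaw": 0.2}, {"dx": 0, "dy": 0, "dz": 0, "wx": 0, "wy": 0, "wz": 0, "jaw": 0.2}, {"dx": 0, "dy": 0, "dz": 0, "wx": 0, "wy": 0, "wz": 0, "jaw": 0.2}, {"dx": 0, "dy": 0, "dz": 0, "wx": 0, "wy": 0, "wz": 0, "jaw": 0.2}])

```text
time_s: 26.52
tool_pos: [0.6163, 0.0214, 0.137]
tcp_rot: [-0.506, -0.075, 0.85, -0.123]
ft_force: [-1.1, 1.1, 3.7]
grip_width: 0.0338
```

```bash
python3 log.py closed
```

```text
t 26.52 lean 0.496 pos-ang 0.487 r 0.0510 off 0.0003 twist -0.000  Tq -0.166  Fr 2.9 My -0.051 w 0.0338
```

Call:
step_arm(rows=[{"dx": -0.43, "dy": -0.13, "dz": 0.22, "wx": 0.0029, "wy": -0.0096, "wz": 0, "jaw": 0.2}, {"dx": -0.86, "dy": -0.26, "dz": 0.44, "wx": 0.0057, "wy": -0.0192, "wz": 0, "jaw": 0.2}, {"dx": -1.3, "dy": -0.39, "dz": 0.65, "wx": 0.0086, "wy": -0.0287, "wz": 0, "jaw": 0.2}, {"dx": -1.73, "dy": -0.52, "dz": 0.87, "wx": 0.0114, "wy": -0.0383, "wz": 0, "jaw": 0.2}])

```text
time_s: 26.85
tool_pos: [0.6139, 0.0207, 0.1379]
tcp_rot: [-0.551, -0.081, 0.822, -0.119]
ft_force: [3.9, 1.7, -0.9]
grip_width: 0.034
```

```bash
python3 log.py F-
```

```text
t 26.85 lean 0.390 pos-ang 0.436 r 0.0507 off 0.0003 twist 0.000  Tq 0.297  Fr 0.9 My -1.502 w 0.0340
```

Call:
step_arm(rows=[{"dx": -2.25, "dy": -0.67, "dz": 0.86, "wx": 0.0143, "wy": -0.0479, "wz": 0, "jaw": 0.2}, {"dx": -2.25, "dy": -0.67, "dz": 0.86, "wx": 0.0143, "wy": -0.0479, "wz": 0, "jaw": 0.2}])

```text
time_s: 27.02
tool_pos: [0.6094, 0.0194, 0.1398]
tcp_rot: [-0.592, -0.087, 0.793, -0.115]
ft_force: [5.2, 3.5, -2.9]
grip_width: 0.0339
```

```bash
python3 log.py F-
```

```text
t 27.02 lean 0.288 pos-ang 0.337 r 0.0506 off 0.0003 twist 0.000  Tq 0.460  Fr -0.8 My -1.636 w 0.0339
```

Call:
step_arm(rows=[{"dx": -2.32, "dy": -0.69, "dz": 0.62, "wx": 0.0143, "wy": -0.0479, "wz": 0, "jaw": 0.2}, {"dx": -2.32, "dy": -0.69, "dz": 0.62, "wx": 0.0143, "wy": -0.0479, "wz": 0, "jaw": 0.2}])

```text
time_s: 27.18
tool_pos: [0.6048, 0.018, 0.1412]
tcp_rot: [-0.631, -0.093, 0.762, -0.111]
ft_force: [5.8, 2.1, -2.2]
grip_width: 0.0336
```

```bash
python3 log.py F-
```

```text
t 27.18 lean 0.188 pos-ang 0.237 r 0.0506 off 0.0003 twist 0.000  Tq 0.453  Fr -0.8 My -1.652 w 0.0336
```

Call:
step_arm(rows=[{"dx": -2.37, "dy": -0.71, "dz": 0.37, "wx": 0.0143, "wy": -0.0479, "wz": 0, "jaw": 0.2}, {"dx": -2.37, "dy": -0.71, "dz": 0.37, "wx": 0.0143, "wy": -0.0479, "wz": 0, "jaw": 0.2}])

```text
time_s: 27.35
tool_pos: [0.6001, 0.0165, 0.1421]
tcp_rot: [-0.668, -0.098, 0.73, -0.106]
ft_force: [5.5, 3.6, -2.3]
grip_width: 0.0339
```

```bash
python3 log.py F-
```

```text
t 27.35 lean 0.088 pos-ang 0.137 r 0.0506 off 0.0003 twist 0.001  Tq 0.456  Fr -1.5 My -1.643 w 0.0339
```

Call:
step_arm(rows=[{"dx": -2.39, "dy": -0.71, "dz": 0.12, "wx": 0.0143, "wy": -0.0479, "wz": 0, "jaw": 0.2}, {"dx": -2.39, "dy": -0.71, "dz": 0.12, "wx": 0.0143, "wy": -0.0479, "wz": 0, "jaw": 0.2}])

```text
time_s: 27.52
tool_pos: [0.5953, 0.0151, 0.1425]
tcp_rot: [0.704, 0.104, -0.695, 0.101]
ft_force: [5.2, 3.3, -2.0]
grip_width: 0.034
```

```bash
python3 log.py F-
```

```text
t 27.52 lean -0.012 pos-ang 0.038 r 0.0505 off 0.0003 twist 0.001  Tq 0.413  Fr -1.9 My -1.476 w 0.0340
```

Call:
step_arm(rows=[{"dx": -2.39, "dy": -0.71, "dz": -0.12, "wx": 0.0143, "wy": -0.0479, "wz": 0, "jaw": 0.2}, {"dx": -2.39, "dy": -0.71, "dz": -0.12, "wx": 0.0143, "wy": -0.0479, "wz": 0, "jaw": 0.2}])

```text
time_s: 27.68
tool_pos: [0.5905, 0.0137, 0.1424]
tcp_rot: [0.738, 0.108, -0.659, 0.096]
ft_force: [6.7, 3.5, -3.2]
grip_width: 0.0339
```

```bash
python3 log.py F-
```

```text
t 27.68 lean -0.112 pos-ang -0.060 r 0.0505 off 0.0003 twist 0.001  Tq 0.496  Fr -3.7 My -1.294 w 0.0339
```

Call:
step_arm(rows=[{"dx": -2.37, "dy": -0.71, "dz": -0.37, "wx": 0.0143, "wy": -0.0479, "wz": 0, "jaw": 0.2}, {"dx": -2.37, "dy": -0.71, "dz": -0.37, "wx": 0.0143, "wy": -0.0479, "wz": 0, "jaw": 0.2}])

```text
time_s: 27.85
tool_pos: [0.5858, 0.0123, 0.1418]
tcp_rot: [0.77, 0.113, -0.622, 0.091]
ft_force: [5.1, 4.6, -2.8]
grip_width: 0.0339
```

```bash
python3 log.py F-
```

```text
t 27.85 lean -0.212 pos-ang -0.159 r 0.0505 off 0.0003 twist 0.001  Tq 0.392  Fr -3.8 My -1.198 w 0.0339
```

Call:
step_arm(rows=[{"dx": -2.32, "dy": -0.69, "dz": -0.62, "wx": 0.0143, "wy": -0.0479, "wz": 0, "jaw": 0.2}, {"dx": -2.32, "dy": -0.69, "dz": -0.62, "wx": 0.0143, "wy": -0.0479, "wz": 0, "jaw": 0.2}])

```text
time_s: 28.02
tool_pos: [0.5813, 0.0109, 0.1409]
tcp_rot: [0.8, 0.117, -0.582, 0.085]
ft_force: [6.0, 7.5, -2.0]
grip_width: 0.034
```

```bash
python3 log.py F-
```

```text
t 28.02 lean -0.312 pos-ang -0.254 r 0.0505 off 0.0003 twist 0.001  Tq 0.490  Fr -4.0 My -1.199 w 0.0340
```

Call:
step_arm(rows=[{"dx": -2.25, "dy": -0.67, "dz": -0.86, "wx": 0.0143, "wy": -0.0479, "wz": 0, "jaw": 0.2}, {"dx": -2.25, "dy": -0.67, "dz": -0.86, "wx": 0.0143, "wy": -0.0479, "wz": 0, "jaw": 0.2}])

```text
time_s: 28.18
tool_pos: [0.5768, 0.0096, 0.1395]
tcp_rot: [0.828, 0.121, -0.542, 0.08]
ft_force: [8.7, 10.7, -3.9]
grip_width: 0.0338
```

```bash
python3 log.py F-
```

```text
t 28.18 lean -0.412 pos-ang -0.350 r 0.0505 off 0.0002 twist 0.001  Tq 0.641  Fr -7.7 My -1.346 w 0.0338
```

Call:
step_arm(rows=[{"dx": -2.16, "dy": -0.64, "dz": -1.09, "wx": 0.0143, "wy": -0.0479, "wz": 0, "jaw": 0.2}, {"dx": -2.16, "dy": -0.64, "dz": -1.09, "wx": 0.0143, "wy": -0.0479, "wz": 0, "jaw": 0.2}])

```text
time_s: 28.35
tool_pos: [0.5724, 0.0082, 0.1378]
tcp_rot: [0.854, 0.124, -0.5, 0.074]
ft_force: [10.6, 12.0, -7.3]
grip_width: 0.034
```

```bash
python3 log.py F-
```

```text
t 28.35 lean -0.511 pos-ang -0.447 r 0.0507 off 0.0002 twist 0.001  Tq 0.617  Fr -12.5 My -1.287 w 0.0340
```

Call:
step_arm(rows=[{"dx": 0, "dy": 0, "dz": 0, "wx": 0, "wy": 0, "wz": 0, "jaw": 0.45}, {"dx": 0, "dy": 0, "dz": 0, "wx": 0, "wy": 0, "wz": 0, "jaw": 0.45}, {"dx": 0, "dy": 0, "dz": 0, "wx": 0, "wy": 0, "wz": 0, "jaw": 0.45}, {"dx": 0, "dy": 0, "dz": 0, "wx": 0, "wy": 0, "wz": 0, "jaw": 0.45}])

```text
time_s: 28.68
tool_pos: [0.5709, 0.0074, 0.1366]
tcp_rot: [0.852, 0.125, -0.503, 0.074]
ft_force: [-0.2, -0.8, 0.2]
grip_width: 0.0389
```

```bash
python3 log.py free; cat > red.py <<'E'
from log import *
def red(name):
    im,_=env.camera("side"); cv2.imwrite(f"pics/{name}.png",im)
    ci=env.camera_info("side"); K=np.array(ci["intrinsics"]); T=np.linalg.inv(np.array(ci["world_from_camera"])); f=C-EY*.017; im=im.astype(int)
    sc=[]; W=np.arange(-1.3,1.8,.01)
    for w in W:
        t=0
        for r in np.arange(.034,.078,.002):
            c=T[:3,:3]@(f+r*(np.sin(w)*EX+np.cos(w)*EZ))+T[:3,3]; u=K[0,0]*c[0]/-c[2]+K[0,2]; v=K[1,1]*c[1]/c[2]+K[1,2]
            b,g,rr=im[int(round(v)),int(round(u))]; t+=max(0,rr-max(b,g)-15)
        sc.append(t)
    sc=np.array(sc,float); m=sc>.5*sc.max(); return (W[m]*sc[m]).sum()/sc[m].sum(), sc.max()
if __name__=="__main__": print("red",red(sys.argv[1]))
E
python3 red.py r4
sed -i 's/^OFF=.*/OFF={"A":.22,"B":1.22,"C":.76,"D":.76,"E":.89,"F":.89}/; s/skip\[i\]=.*/skip[i]=k<2 and x!="C-" or (x=="A+" and k<3)/; s/"B-"==x/x in("B-","D-","B+")/' fit2.py; python3 fit2.py | grep -v "^[BD][+-]"
```

```text
t 28.68 lean -0.504 pos-ang -0.488 r 0.0505 off -0.0002 twist 0.002  Tq -0.021  Fr 0.4 My 0.522 w 0.0389
red (np.float64(0.4308261415346005), np.float64(1449.0))
L,w0,A,m0,m1,B [ 0.214  1.348  0.25  -0.017 -1.2    0.379] sd [0.006 0.211 0.04  0.044 0.089 0.01 ] cost 28.7
{'A+': np.float64(-0.052), 'B+': np.float64(-0.0), 'B-': np.float64(-0.0), 'C+': np.float64(0.24), 'C-': np.float64(0.004), 'D-': np.float64(-0.0), 'E+': np.float64(0.044), 'F-': np.float64(0.001)}
A+ w -0.18 T 0.017 tot -0.034 r1 0.095 r2 -0.135 skip
A+ w -0.07 T -0.002 tot -0.054 r1 0.078 r2 0.147 skip
A+ w 0.03 T -0.140 tot -0.192 r1 -0.055 r2 -0.190 skip
A+ w 0.13 T -0.162 tot -0.214 r1 -0.070 r2 -0.188 
A+ w 0.23 T -0.104 tot -0.155 r1 -0.001 r2 0.057 
A+ w 0.33 T -0.144 tot -0.195 r1 -0.029 r2 -0.103 
A+ w 0.43 T -0.151 tot -0.203 r1 -0.023 r2 -0.081 
A+ w 0.52 T -0.114 tot -0.166 r1 0.030 r2 0.061 
A+ w 0.62 T -0.120 tot -0.171 r1 0.042 r2 0.031 
A+ w 0.72 T -0.181 tot -0.233 r1 -0.000 r2 -0.214 
C- w 0.60 T 0.544 tot 0.547 r1 -0.002 r2 0.121 
C- w 0.50 T 0.587 tot 0.591 r1 0.025 r2 0.206 
C- w 0.40 T 0.551 to
[... 874 characters left out ...]
30 r2 0.160 
E+ w 1.07 T -0.358 tot -0.314 r1 -0.004 r2 0.072 
E+ w 1.17 T -0.323 tot -0.279 r1 0.055 r2 0.141 
E+ w 1.27 T -0.370 tot -0.326 r1 0.033 r2 0.033 
E+ w 1.37 T -0.427 tot -0.383 r1 0.001 r2 -0.082 
F- w 1.31 T 0.297 tot 0.297 r1 -0.090 r2 -0.111 skip
F- w 1.21 T 0.460 tot 0.461 r1 0.048 r2 0.130 skip
F- w 1.11 T 0.453 tot 0.454 r1 0.017 r2 -0.023 
F- w 1.01 T 0.456 tot 0.456 r1 -0.005 r2 -0.131 
F- w 0.91 T 0.413 tot 0.414 r1 -0.070 r2 -0.217 
F- w 0.82 T 0.496 tot 0.496 r1 -0.010 r2 0.084 
F- w 0.72 T 0.392 tot 0.393 r1 -0.134 r2 -0.258 
F- w 0.62 T 0.490 tot 0.491 r1 -0.055 r2 -0.077 
F- w 0.52 T 0.641 tot 0.642 r1 0.079 r2 0.089 
F- w 0.43 T 0.617 tot 0.618 r1 0.039 r2 -0.089
```

The bottom is around w ≈ 1.0–1.35. I need data past it, so I'll carry the wheel on to about 1.43, take it again, and sweep both ways there.

Call:
step_arm(rows=[{"dx": 0, "dy": 0, "dz": 0, "wx": 0, "wy": 0, "wz": 0, "jaw": 0.2}, {"dx": 0, "dy": 0, "dz": 0, "wx": 0, "wy": 0, "wz": 0, "jaw": 0.2}, {"dx": 0, "dy": 0, "dz": 0, "wx": 0, "wy": 0, "wz": 0, "jaw": 0.2}, {"dx": 0, "dy": 0, "dz": 0, "wx": 0, "wy": 0, "wz": 0, "jaw": 0.2}, {"dx": 0.43, "dy": 0.13, "dz": 0.22, "wx": -0.0029, "wy": 0.0096, "wz": 0, "jaw": 0.2}, {"dx": 0.86, "dy": 0.26, "dz": 0.44, "wx": -0.0057, "wy": 0.0192, "wz": 0, "jaw": 0.2}, {"dx": 1.3, "dy": 0.39, "dz": 0.65, "wx": -0.0086, "wy": 0.0287, "wz": 0, "jaw": 0.2}, {"dx": 1.73, "dy": 0.52, "dz": 0.87, "wx": -0.0114, "wy": 0.0383, "wz": 0, "jaw": 0.2}, {"dx": 2.25, "dy": 0.67, "dz": 0.86, "wx": -0.0143, "wy": 0.0479, "wz": 0, "jaw": 0.2}, {"dx": 2.25, "dy": 0.67, "dz": 0.86, "wx": -0.0143, "wy": 0.0479, "wz": 0, "jaw": 0.2}, {"dx": 2.32, "dy": 0.69, "dz": 0.62, "wx": -0.0143, "wy": 0.0479, "wz": 0, "jaw": 0.2}, {"dx": 2.32, "dy": 0.69, "dz": 0.62, "wx": -0.0143, "wy": 0.0479, "wz": 0, "jaw": 0.2}])

```text
time_s: 29.73
tool_pos: [0.5826, 0.0114, 0.141]
tcp_rot: [0.765, 0.113, -0.627, 0.091]
ft_force: [-8.0, 2.1, 9.3]
grip_width: 0.0337
```

Call:
step_arm(rows=[{"dx": 2.37, "dy": 0.71, "dz": 0.37, "wx": -0.0143, "wy": 0.0479, "wz": 0, "jaw": 0.2}, {"dx": 2.37, "dy": 0.71, "dz": 0.37, "wx": -0.0143, "wy": 0.0479, "wz": 0, "jaw": 0.2}])

```text
time_s: 29.9
tool_pos: [0.5874, 0.0128, 0.1419]
tcp_rot: [0.733, 0.108, -0.665, 0.096]
ft_force: [-5.8, 2.2, 7.1]
grip_width: 0.0339
```

```bash
python3 log.py G+
```

```text
t 29.90 lean -0.097 pos-ang -0.126 r 0.0503 off 0.0003 twist 0.000  Tq -0.282  Fr 7.6 My 1.191 w 0.0339
```

Call:
step_arm(rows=[{"dx": 2.39, "dy": 0.71, "dz": 0.12, "wx": -0.0143, "wy": 0.0479, "wz": 0, "jaw": 0.2}, {"dx": 2.39, "dy": 0.71, "dz": 0.12, "wx": -0.0143, "wy": 0.0479, "wz": 0, "jaw": 0.2}])

```text
time_s: 30.07
tool_pos: [0.5922, 0.0142, 0.1423]
tcp_rot: [-0.699, -0.103, 0.701, -0.102]
ft_force: [-4.8, -0.0, 6.0]
grip_width: 0.0342
```

```bash
python3 log.py G+
```

```text
t 30.07 lean 0.003 pos-ang -0.026 r 0.0503 off 0.0003 twist 0.000  Tq -0.312  Fr 6.1 My 1.153 w 0.0342
```

Call:
step_arm(rows=[{"dx": 2.39, "dy": 0.71, "dz": -0.12, "wx": -0.0143, "wy": 0.0479, "wz": 0, "jaw": 0.2}, {"dx": 2.39, "dy": 0.71, "dz": -0.12, "wx": -0.0143, "wy": 0.0479, "wz": 0, "jaw": 0.2}])

```text
time_s: 30.23
tool_pos: [0.5969, 0.0157, 0.1422]
tcp_rot: [-0.663, -0.098, 0.735, -0.107]
ft_force: [-4.7, 0.2, 6.9]
grip_width: 0.0338
```

```bash
python3 log.py G+
```

```text
t 30.23 lean 0.103 pos-ang 0.073 r 0.0504 off 0.0003 twist 0.000  Tq -0.345  Fr 6.6 My 1.041 w 0.0338
```

Call:
step_arm(rows=[{"dx": 2.37, "dy": 0.71, "dz": -0.37, "wx": -0.0143, "wy": 0.0479, "wz": 0, "jaw": 0.2}, {"dx": 2.37, "dy": 0.71, "dz": -0.37, "wx": -0.0143, "wy": 0.0479, "wz": 0, "jaw": 0.2}])

```text
time_s: 30.4
tool_pos: [0.6017, 0.0171, 0.1417]
tcp_rot: [-0.625, -0.092, 0.767, -0.111]
ft_force: [-4.7, 0.4, 4.6]
grip_width: 0.034
```

```bash
python3 log.py G+
```

```text
t 30.40 lean 0.203 pos-ang 0.172 r 0.0504 off 0.0003 twist 0.000  Tq -0.356  Fr 3.7 My 0.938 w 0.0340
```

Call:
step_arm(rows=[{"dx": 2.32, "dy": 0.69, "dz": -0.62, "wx": -0.0143, "wy": 0.0479, "wz": 0, "jaw": 0.2}, {"dx": 2.32, "dy": 0.69, "dz": -0.62, "wx": -0.0143, "wy": 0.0479, "wz": 0, "jaw": 0.2}])

```text
time_s: 30.57
tool_pos: [0.6063, 0.0185, 0.1406]
tcp_rot: [-0.586, -0.086, 0.797, -0.116]
ft_force: [-4.2, -0.9, 5.6]
grip_width: 0.034
```

```bash
python3 log.py G+
```

```text
t 30.57 lean 0.303 pos-ang 0.271 r 0.0504 off 0.0003 twist 0.000  Tq -0.397  Fr 4.2 My 0.814 w 0.0340
```

Call:
step_arm(rows=[{"dx": 2.25, "dy": 0.67, "dz": -0.86, "wx": -0.0143, "wy": 0.0479, "wz": 0, "jaw": 0.2}, {"dx": 2.25, "dy": 0.67, "dz": -0.86, "wx": -0.0143, "wy": 0.0479, "wz": 0, "jaw": 0.2}])

```text
time_s: 30.73
tool_pos: [0.6109, 0.0198, 0.139]
tcp_rot: [-0.546, -0.08, 0.826, -0.12]
ft_force: [-4.5, -0.8, 4.4]
grip_width: 0.0338
```

```bash
python3 log.py G+
```

```text
t 30.73 lean 0.403 pos-ang 0.370 r 0.0504 off 0.0003 twist -0.000  Tq -0.404  Fr 2.5 My 0.804 w 0.0338
```

Call:
step_arm(rows=[{"dx": 2.16, "dy": 0.64, "dz": -1.09, "wx": -0.0143, "wy": 0.0479, "wz": 0, "jaw": 0.2}, {"dx": 2.16, "dy": 0.64, "dz": -1.09, "wx": -0.0143, "wy": 0.0479, "wz": 0, "jaw": 0.2}])

```text
time_s: 30.9
tool_pos: [0.6153, 0.0211, 0.137]
tcp_rot: [-0.504, -0.074, 0.852, -0.124]
ft_force: [-4.8, -0.5, 4.7]
grip_width: 0.034
```

```bash
python3 log.py G+
```

```text
t 30.90 lean 0.503 pos-ang 0.469 r 0.0505 off 0.0003 twist -0.000  Tq -0.445  Fr 1.9 My 0.698 w 0.0340
```

Call:
step_arm(rows=[{"dx": 0, "dy": 0, "dz": 0, "wx": 0, "wy": 0, "wz": 0, "jaw": 0.5}, {"dx": 0, "dy": 0, "dz": 0, "wx": 0, "wy": 0, "wz": 0, "jaw": 0.5}, {"dx": 0, "dy": 0, "dz": 0, "wx": 0, "wy": 0, "wz": 0, "jaw": 0.5}, {"dx": 0, "dy": 0, "dz": 0, "wx": 0, "wy": 0, "wz": 0, "jaw": 0.5}])

```text
time_s: 31.23
tool_pos: [0.6165, 0.021, 0.1367]
tcp_rot: [-0.507, -0.074, 0.85, -0.123]
ft_force: [0.8, -0.6, 0.8]
grip_width: 0.0432
```

```bash
python3 log.py free; python3 red.py r5
```

```text
t 31.23 lean 0.494 pos-ang 0.492 r 0.0507 off -0.0002 twist -0.001  Tq 0.009  Fr 0.9 My -0.520 w 0.0432
red (np.float64(1.3702606296965687), np.float64(1185.0))
```

Call:
step_arm(rows=[{"dx": -4.32, "dy": -1.28, "dz": 2.18, "wx": 0.0286, "wy": -0.0958, "wz": 0, "jaw": 0.55}, {"dx": -4.5, "dy": -1.34, "dz": 1.72, "wx": 0.0286, "wy": -0.0958, "wz": 0, "jaw": 0.55}, {"dx": -4.64, "dy": -1.38, "dz": 1.24, "wx": 0.0286, "wy": -0.0958, "wz": 0, "jaw": 0.55}, {"dx": -4.74, "dy": -1.42, "dz": 0.74, "wx": 0.0286, "wy": -0.0958, "wz": 0, "jaw": 0.55}, {"dx": -4.78, "dy": -1.42, "dz": 0.24, "wx": 0.0286, "wy": -0.0958, "wz": 0, "jaw": 0.55}, {"dx": -4.78, "dy": -1.42, "dz": -0.24, "wx": 0.0286, "wy": -0.0958, "wz": 0, "jaw": 0.55}, {"dx": -4.74, "dy": -1.42, "dz": -0.74, "wx": 0.0286, "wy": -0.0958, "wz": 0, "jaw": 0.55}, {"dx": -4.64, "dy": -1.38, "dz": -1.24, "wx": 0.0286, "wy": -0.0958, "wz": 0, "jaw": 0.55}, {"dx": -4.5, "dy": -1.34, "dz": -1.72, "wx": 0.0286, "wy": -0.0958, "wz": 0, "jaw": 0.5}, {"dx": -4.32, "dy": -1.28, "dz": -2.18, "wx": 0.0286, "wy": -0.0958, "wz": 0, "jaw": 0.5}, {"dx": 0, "dy": 0, "dz": 0, "wx": 0, "wy": 0, "wz": 0, "jaw": 0.5}, {"dx": 0, "dy": 0, "dz": 0, "wx": 0, "wy": 0, "wz": 0, "jaw": 0.5}])

```text
time_s: 32.28
tool_pos: [0.57, 0.0114, 0.1372]
tcp_rot: [0.832, 0.127, -0.535, 0.076]
ft_force: [0.5, -0.3, 0.3]
grip_width: 0.0438
```

Call:
step_arm(rows=[{"dx": 0, "dy": 0, "dz": 0, "wx": 0, "wy": 0, "wz": 0, "jaw": 0.5}, {"dx": 0, "dy": 0, "dz": 0, "wx": 0, "wy": 0, "wz": 0, "jaw": 0.5}, {"dx": 0, "dy": 0, "dz": 0, "wx": 0, "wy": 0, "wz": 0, "jaw": 0.5}])

```text
time_s: 32.53
tool_pos: [0.5725, 0.0134, 0.1387]
tcp_rot: [0.832, 0.13, -0.533, 0.076]
ft_force: [-1.3, -3.9, 1.8]
grip_width: 0.0438
```

```bash
python3 log.py free; python3 red.py r6
```

```text
t 32.53 lean -0.433 pos-ang -0.411 r 0.0509 off 0.0051 twist 0.012  Tq -0.098  Fr 2.4 My 0.661 w 0.0438
red (np.float64(1.370459570023503), np.float64(1295.0))
```

The last swing ended 5 mm off sideways with one finger lightly rubbing. Correcting that, then sweeping.

Call:
step_arm(rows=[{"dx": 0.7, "dy": -2.4, "dz": 0, "wx": 0, "wy": 0, "wz": -0.012, "jaw": 0.55}, {"dx": 0.7, "dy": -2.4, "dz": 0, "wx": 0, "wy": 0, "wz": 0, "jaw": 0.55}, {"dx": -1.5, "dy": -0.5, "dz": -0.8, "wx": 0.01, "wy": -0.034, "wz": 0, "jaw": 0.5}, {"dx": -1.5, "dy": -0.5, "dz": -0.8, "wx": 0.01, "wy": -0.034, "wz": 0, "jaw": 0.5}, {"dx": 0, "dy": 0, "dz": 0, "wx": 0, "wy": 0, "wz": 0, "jaw": 0.5}, {"dx": 0, "dy": 0, "dz": 0, "wx": 0, "wy": 0, "wz": 0, "jaw": 0.5}, {"dx": 0, "dy": 0, "dz": 0, "wx": 0, "wy": 0, "wz": 0, "jaw": 0.5}])

```text
time_s: 33.17
tool_pos: [0.5699, 0.0085, 0.1364]
tcp_rot: [0.851, 0.128, -0.505, 0.068]
ft_force: [0.1, -0.1, 0.3]
grip_width: 0.0436
```

```bash
python3 log.py free; python3 red.py r7
```

```text
t 33.17 lean -0.502 pos-ang -0.500 r 0.0506 off 0.0012 twist 0.001  Tq 0.015  Fr 0.2 My 0.548 w 0.0436
red (np.float64(1.3704407189768426), np.float64(1307.0))
```

Call:
step_arm(rows=[{"dx": 0, "dy": 0, "dz": 0, "wx": 0, "wy": 0, "wz": 0, "jaw": 0.2}, {"dx": 0, "dy": 0, "dz": 0, "wx": 0, "wy": 0, "wz": 0, "jaw": 0.2}, {"dx": 0, "dy": 0, "dz": 0, "wx": 0, "wy": 0, "wz": 0, "jaw": 0.2}, {"dx": 0, "dy": 0, "dz": 0, "wx": 0, "wy": 0, "wz": 0, "jaw": 0.2}, {"dx": 0, "dy": 0, "dz": 0, "wx": 0, "wy": 0, "wz": 0, "jaw": 0.2}], grip_force=12)

```text
time_s: 33.63
tool_pos: [0.5701, 0.0078, 0.1364]
tcp_rot: [0.852, 0.128, -0.504, 0.068]
ft_force: [4.3, -0.3, -3.3]
grip_width: 0.034
```

```bash
python3 log.py closed
```

```text
t 33.63 lean -0.504 pos-ang -0.501 r 0.0506 off 0.0004 twist 0.000  Tq 0.133  Fr -4.9 My 0.107 w 0.0340
```

Call:
step_arm(rows=[{"dx": 0.43, "dy": 0.13, "dz": 0.22, "wx": -0.0029, "wy": 0.0096, "wz": 0, "jaw": 0.2}, {"dx": 0.86, "dy": 0.26, "dz": 0.44, "wx": -0.0057, "wy": 0.0192, "wz": 0, "jaw": 0.2}, {"dx": 1.3, "dy": 0.39, "dz": 0.65, "wx": -0.0086, "wy": 0.0287, "wz": 0, "jaw": 0.2}, {"dx": 1.73, "dy": 0.52, "dz": 0.87, "wx": -0.0114, "wy": 0.0383, "wz": 0, "jaw": 0.2}, {"dx": 2.25, "dy": 0.67, "dz": 0.86, "wx": -0.0143, "wy": 0.0479, "wz": 0, "jaw": 0.2}, {"dx": 2.25, "dy": 0.67, "dz": 0.86, "wx": -0.0143, "wy": 0.0479, "wz": 0, "jaw": 0.2}, {"dx": 2.32, "dy": 0.69, "dz": 0.62, "wx": -0.0143, "wy": 0.0479, "wz": 0, "jaw": 0.2}, {"dx": 2.32, "dy": 0.69, "dz": 0.62, "wx": -0.0143, "wy": 0.0479, "wz": 0, "jaw": 0.2}])

```text
time_s: 34.3
tool_pos: [0.5797, 0.0106, 0.1396]
tcp_rot: [0.763, 0.114, -0.631, 0.085]
ft_force: [-13.6, 0.4, 12.6]
grip_width: 0.0338
```

```bash
python3 log.py H+
```

```text
t 34.30 lean -0.191 pos-ang -0.292 r 0.0497 off 0.0004 twist -0.005  Tq -0.631  Fr 15.5 My 2.237 w 0.0338
```

Call:
step_arm(rows=[{"dx": 2.37, "dy": 0.71, "dz": 0.37, "wx": -0.0143, "wy": 0.0479, "wz": 0, "jaw": 0.2}, {"dx": 2.37, "dy": 0.71, "dz": 0.37, "wx": -0.0143, "wy": 0.0479, "wz": 0, "jaw": 0.2}])

```text
time_s: 34.47
tool_pos: [0.5844, 0.012, 0.1409]
tcp_rot: [0.73, 0.109, -0.668, 0.091]
ft_force: [-11.2, -1.0, 11.7]
grip_width: 0.0339
```

```bash
python3 log.py H+
```

```text
t 34.47 lean -0.091 pos-ang -0.190 r 0.0498 off 0.0004 twist -0.006  Tq -0.617  Fr 13.3 My 2.322 w 0.0339
```

Call:
step_arm(rows=[{"dx": 2.39, "dy": 0.71, "dz": 0.12, "wx": -0.0143, "wy": 0.0479, "wz": 0, "jaw": 0.2}, {"dx": 2.39, "dy": 0.71, "dz": 0.12, "wx": -0.0143, "wy": 0.0479, "wz": 0, "jaw": 0.2}])

```text
time_s: 34.63
tool_pos: [0.5891, 0.0134, 0.1416]
tcp_rot: [-0.696, -0.103, 0.704, -0.096]
ft_force: [-10.5, -0.8, 9.3]
grip_width: 0.034
```

```bash
python3 log.py H+
```

```text
t 34.63 lean 0.009 pos-ang -0.090 r 0.0498 off 0.0004 twist -0.007  Tq -0.667  Fr 9.9 My 2.232 w 0.0340
```

Call:
step_arm(rows=[{"dx": 2.39, "dy": 0.71, "dz": -0.12, "wx": -0.0143, "wy": 0.0479, "wz": 0, "jaw": 0.2}, {"dx": 2.39, "dy": 0.71, "dz": -0.12, "wx": -0.0143, "wy": 0.0479, "wz": 0, "jaw": 0.2}])

```text
time_s: 34.8
tool_pos: [0.5939, 0.0148, 0.1419]
tcp_rot: [-0.66, -0.098, 0.738, -0.101]
ft_force: [-9.4, -1.5, 8.6]
grip_width: 0.0343
```

```bash
python3 log.py H+
```

```text
t 34.80 lean 0.109 pos-ang 0.011 r 0.0499 off 0.0004 twist -0.008  Tq -0.675  Fr 8.2 My 2.186 w 0.0343
```

Call:
step_arm(rows=[{"dx": 2.37, "dy": 0.71, "dz": -0.37, "wx": -0.0143, "wy": 0.0479, "wz": 0, "jaw": 0.2}, {"dx": 2.37, "dy": 0.71, "dz": -0.37, "wx": -0.0143, "wy": 0.0479, "wz": 0, "jaw": 0.2}])

```text
time_s: 34.97
tool_pos: [0.5987, 0.0163, 0.1416]
tcp_rot: [-0.623, -0.092, 0.77, -0.106]
ft_force: [-8.9, -2.3, 7.4]
grip_width: 0.034
```

```bash
python3 log.py H+
```

```text
t 34.97 lean 0.209 pos-ang 0.111 r 0.0499 off 0.0004 twist -0.009  Tq -0.696  Fr 6.1 My 2.146 w 0.0340
```

Call:
step_arm(rows=[{"dx": 2.32, "dy": 0.69, "dz": -0.62, "wx": -0.0143, "wy": 0.0479, "wz": 0, "jaw": 0.2}, {"dx": 2.32, "dy": 0.69, "dz": -0.62, "wx": -0.0143, "wy": 0.0479, "wz": 0, "jaw": 0.2}])

```text
time_s: 35.13
tool_pos: [0.6034, 0.0177, 0.1408]
tcp_rot: [-0.584, -0.086, 0.8, -0.11]
ft_force: [-9.7, -2.0, 7.3]
grip_width: 0.034
```

```bash
python3 log.py H+
```

```text
t 35.13 lean 0.309 pos-ang 0.211 r 0.0499 off 0.0004 twist -0.009  Tq -0.777  Fr 4.8 My 2.178 w 0.0340
```

Call:
step_arm(rows=[{"dx": 2.25, "dy": 0.67, "dz": -0.86, "wx": -0.0143, "wy": 0.0479, "wz": 0, "jaw": 0.2}, {"dx": 2.25, "dy": 0.67, "dz": -0.86, "wx": -0.0143, "wy": 0.0479, "wz": 0, "jaw": 0.2}])

```text
time_s: 35.3
tool_pos: [0.608, 0.0191, 0.1396]
tcp_rot: [-0.543, -0.08, 0.828, -0.114]
ft_force: [-8.8, -1.6, 8.1]
grip_width: 0.034
```

```bash
python3 log.py H+
```

```text
t 35.30 lean 0.409 pos-ang 0.311 r 0.0499 off 0.0004 twist -0.010  Tq -0.765  Fr 4.7 My 2.063 w 0.0340
```

Call:
step_arm(rows=[{"dx": 2.16, "dy": 0.64, "dz": -1.09, "wx": -0.0143, "wy": 0.0479, "wz": 0, "jaw": 0.2}, {"dx": 2.16, "dy": 0.64, "dz": -1.09, "wx": -0.0143, "wy": 0.0479, "wz": 0, "jaw": 0.2}])

```text
time_s: 35.47
tool_pos: [0.6125, 0.0204, 0.1378]
tcp_rot: [-0.501, -0.073, 0.854, -0.118]
ft_force: [-8.5, -2.9, 8.9]
grip_width: 0.034
```

```bash
python3 log.py H+
```

```text
t 35.47 lean 0.509 pos-ang 0.411 r 0.0500 off 0.0004 twist -0.011  Tq -0.820  Fr 4.2 My 2.100 w 0.0340
```

Call:
step_arm(rows=[{"dx": 0, "dy": 0, "dz": 0, "wx": 0, "wy": 0, "wz": 0, "jaw": 0.45}, {"dx": 0, "dy": 0, "dz": 0, "wx": 0, "wy": 0, "wz": 0, "jaw": 0.45}, {"dx": 0, "dy": 0, "dz": 0, "wx": 0, "wy": 0, "wz": 0, "jaw": 0.45}, {"dx": 0, "dy": 0, "dz": 0, "wx": 0, "wy": 0, "wz": 0, "jaw": 0.45}, {"dx": 0, "dy": 0, "dz": 0, "wx": 0, "wy": 0, "wz": 0, "jaw": 0.2}, {"dx": 0, "dy": 0, "dz": 0, "wx": 0, "wy": 0, "wz": 0, "jaw": 0.2}, {"dx": 0, "dy": 0, "dz": 0, "wx": 0, "wy": 0, "wz": 0, "jaw": 0.2}, {"dx": 0, "dy": 0, "dz": 0, "wx": 0, "wy": 0, "wz": 0, "jaw": 0.2}, {"dx": 0, "dy": 0, "dz": 0, "wx": 0, "wy": 0, "wz": 0, "jaw": 0.2}])

```text
time_s: 36.22
tool_pos: [0.6155, 0.0213, 0.1366]
tcp_rot: [-0.506, -0.074, 0.851, -0.118]
ft_force: [-0.0, -0.5, 2.4]
grip_width: 0.0339
```

```bash
python3 log.py closed
```

```text
t 36.22 lean 0.497 pos-ang 0.477 r 0.0503 off 0.0005 twist -0.011  Tq -0.087  Fr 2.0 My -0.220 w 0.0339
```

Call:
step_arm(rows=[{"dx": -0.43, "dy": -0.13, "dz": 0.22, "wx": 0.0029, "wy": -0.0096, "wz": 0, "jaw": 0.2}, {"dx": -0.86, "dy": -0.26, "dz": 0.44, "wx": 0.0057, "wy": -0.0192, "wz": 0, "jaw": 0.2}, {"dx": -1.3, "dy": -0.39, "dz": 0.65, "wx": 0.0086, "wy": -0.0287, "wz": 0, "jaw": 0.2}, {"dx": -1.73, "dy": -0.52, "dz": 0.87, "wx": 0.0114, "wy": -0.0383, "wz": 0, "jaw": 0.2}, {"dx": -2.25, "dy": -0.67, "dz": 0.86, "wx": 0.0143, "wy": -0.0479, "wz": 0, "jaw": 0.2}, {"dx": -2.25, "dy": -0.67, "dz": 0.86, "wx": 0.0143, "wy": -0.0479, "wz": 0, "jaw": 0.2}])

```text
time_s: 36.72
tool_pos: [0.6074, 0.0189, 0.1399]
tcp_rot: [-0.59, -0.087, 0.795, -0.11]
ft_force: [1.7, -1.1, 0.1]
grip_width: 0.034
```

```bash
python3 log.py I-
```

```text
t 36.72 lean 0.292 pos-ang 0.296 r 0.0500 off 0.0004 twist -0.009  Tq 0.089  Fr 0.5 My -0.750 w 0.0340
```

Call:
step_arm(rows=[{"dx": -2.32, "dy": -0.69, "dz": 0.62, "wx": 0.0143, "wy": -0.0479, "wz": 0, "jaw": 0.2}, {"dx": -2.32, "dy": -0.69, "dz": 0.62, "wx": 0.0143, "wy": -0.0479, "wz": 0, "jaw": 0.2}])

```text
time_s: 36.88
tool_pos: [0.6027, 0.0175, 0.1411]
tcp_rot: [-0.629, -0.093, 0.764, -0.105]
ft_force: [2.3, 0.5, -0.5]
grip_width: 0.0339
```

```bash
python3 log.py I-
```

```text
t 36.88 lean 0.192 pos-ang 0.195 r 0.0501 off 0.0004 twist -0.008  Tq 0.162  Fr -0.0 My -0.818 w 0.0339
```

Call:
step_arm(rows=[{"dx": -2.37, "dy": -0.71, "dz": 0.37, "wx": 0.0143, "wy": -0.0479, "wz": 0, "jaw": 0.2}, {"dx": -2.37, "dy": -0.71, "dz": 0.37, "wx": 0.0143, "wy": -0.0479, "wz": 0, "jaw": 0.2}])

```text
time_s: 37.05
tool_pos: [0.5979, 0.0161, 0.1418]
tcp_rot: [-0.667, -0.099, 0.732, -0.101]
ft_force: [2.6, 0.7, -1.3]
grip_width: 0.0339
```

```bash
python3 log.py I-
```

```text
t 37.05 lean 0.092 pos-ang 0.095 r 0.0500 off 0.0004 twist -0.007  Tq 0.195  Fr -1.1 My -0.688 w 0.0339
```

Call:
step_arm(rows=[{"dx": -2.39, "dy": -0.71, "dz": 0.12, "wx": 0.0143, "wy": -0.0479, "wz": 0, "jaw": 0.2}, {"dx": -2.39, "dy": -0.71, "dz": 0.12, "wx": 0.0143, "wy": -0.0479, "wz": 0, "jaw": 0.2}])

```text
time_s: 37.22
tool_pos: [0.5932, 0.0147, 0.142]
tcp_rot: [0.702, 0.104, -0.698, 0.096]
ft_force: [3.7, 0.6, -2.6]
grip_width: 0.0342
```

```bash
python3 log.py I-
```

```text
t 37.22 lean -0.008 pos-ang -0.004 r 0.0500 off 0.0005 twist -0.006  Tq 0.253  Fr -2.6 My -0.751 w 0.0342
```

Call:
step_arm(rows=[{"dx": -2.39, "dy": -0.71, "dz": -0.12, "wx": 0.0143, "wy": -0.0479, "wz": 0, "jaw": 0.2}, {"dx": -2.39, "dy": -0.71, "dz": -0.12, "wx": 0.0143, "wy": -0.0479, "wz": 0, "jaw": 0.2}])

```text
time_s: 37.38
tool_pos: [0.5884, 0.0132, 0.1417]
tcp_rot: [0.736, 0.109, -0.662, 0.091]
ft_force: [3.0, 1.6, -1.1]
grip_width: 0.0341
```

```bash
python3 log.py I-
```

```text
t 37.38 lean -0.108 pos-ang -0.104 r 0.0500 off 0.0004 twist -0.005  Tq 0.222  Fr -1.5 My -0.689 w 0.0341
```

Call:
step_arm(rows=[{"dx": -2.37, "dy": -0.71, "dz": -0.37, "wx": 0.0143, "wy": -0.0479, "wz": 0, "jaw": 0.2}, {"dx": -2.37, "dy": -0.71, "dz": -0.37, "wx": 0.0143, "wy": -0.0479, "wz": 0, "jaw": 0.2}])

```text
time_s: 37.55
tool_pos: [0.5837, 0.0118, 0.1409]
tcp_rot: [0.768, 0.114, -0.624, 0.085]
ft_force: [3.7, 2.2, -0.5]
grip_width: 0.0343
```

```bash
python3 log.py I-
```

```text
t 37.55 lean -0.208 pos-ang -0.204 r 0.0500 off 0.0004 twist -0.004  Tq 0.275  Fr -1.3 My -0.657 w 0.0343
```

Call:
step_arm(rows=[{"dx": -2.32, "dy": -0.69, "dz": -0.62, "wx": 0.0143, "wy": -0.0479, "wz": 0, "jaw": 0.2}, {"dx": -2.32, "dy": -0.69, "dz": -0.62, "wx": 0.0143, "wy": -0.0479, "wz": 0, "jaw": 0.2}])

```text
time_s: 37.72
tool_pos: [0.5792, 0.0104, 0.1397]
tcp_rot: [0.798, 0.119, -0.585, 0.08]
ft_force: [0.5, 4.4, 6.9]
grip_width: 0.0339
```

```bash
python3 log.py I-
```

```text
t 37.72 lean -0.308 pos-ang -0.302 r 0.0500 off 0.0004 twist -0.003  Tq 0.255  Fr 6.1 My -0.569 w 0.0339
```

Call:
step_arm(rows=[{"dx": -2.25, "dy": -0.67, "dz": -0.86, "wx": 0.0143, "wy": -0.0479, "wz": 0, "jaw": 0.2}, {"dx": -2.25, "dy": -0.67, "dz": -0.86, "wx": 0.0143, "wy": -0.0479, "wz": 0, "jaw": 0.2}])

```text
time_s: 37.88
tool_pos: [0.5751, 0.0091, 0.1383]
tcp_rot: [0.827, 0.123, -0.544, 0.074]
ft_force: [-7.0, 9.1, 17.8]
grip_width: 0.034
```

```bash
python3 log.py I-; python3 red.py r8
sed -i 's/^OFF=.*/OFF={"A":.22,"B":1.22,"C":.76,"D":.76,"E":.89,"F":.89,"G":.89,"H":1.87,"I":1.87}/; s/skip\[i\]=.*/skip[i]=k<2 and x not in("C-","G+","H+","I-") or (x=="A+" and k<3)/' fit2.py; python3 fit2.py | grep -v "^[ABCDEF][+-]"
```

```text
t 37.88 lean -0.408 pos-ang -0.391 r 0.0501 off 0.0003 twist -0.002  Tq 0.213  Fr 18.0 My -0.125 w 0.0340
red (np.float64(1.4117667195457986), np.float64(1319.0))
L,w0,A,m0,m1,B [ 0.212  1.33   0.282 -0.037 -1.199  0.377] sd [0.004 0.156 0.024 0.035 0.074 0.011] cost 40.3
{'A+': np.float64(-0.028), 'B+': np.float64(0.0), 'B-': np.float64(0.0), 'C+': np.float64(0.255), 'C-': np.float64(0.02), 'D-': np.float64(0.0), 'E+': np.float64(0.054), 'F-': np.float64(0.008), 'G+': np.float64(0.06), 'H+': np.float64(0.162), 'I-': np.float64(0.029)}
G+ w 0.77 T -0.282 tot -0.221 r1 0.006 r2 0.157 
G+ w 0.87 T -0.312 tot -0.252 r1 0.000 r2 0.154 
G+ w 0.97 T -0.345 tot -0.285 r1 -0.007 r2 0.057 
G+ w 1.07 T -0.356 tot -0.296 r1 0.008 r2 0.051 
G+ w 1.17 T -0.397 tot -0.337 r1 -0.005 r2 -0.083 
G+ w 1.27 T -0.404 tot -0.344 r1 0.015 r2 0.005 
G+ w 1.37 T -0.445 tot -0.385 r1 0.002 r2 -0.114 
H+ w 1.61 T -0.631 tot -0.470 r1 -0.017 r2 -0.297 
H+ w 1.71 T -0.617 tot -0.455 r1 0.025 r2 -0.010 
H+ w 1.81 T -0.667 tot -0.506 r1 0.000 r2 -0.085 
H+ w 1.91 T -0.675 tot -0.513 r1 0.017 r2 -0.005 
H+ w 2.01 T -0.696 tot -0.534 r1 0.019 r2 0.042 
H+ w 2.11 T -0.777 tot -0.615 r1 -0.041 r2 -0.039 
H+ w 2.21 T -0.765 tot -0.604 r1 -0.011 r2 -0.004 
H+ w 2.31 T -0.820 tot -0.659 r1 -0.049 r2 -0.021 
I- w 2.16 T 0.089 tot 0.118 r1 -0.050 r2 -0.122 
I- w 2.06 T 0.162 tot 0.191 r1 0.003 r2 -0.083 
I- w 1.96 T 0.195 tot 0.224 r1 0.014 r2 0.028 
I- w 1.86 T 0.253 tot 0.283 r1 0.049 r2 0.024 
I- w 1.76 T 0.222 tot 0.251 r1 -0.007 r2 -0.129 
I- w 1.66 T 0.275 tot 0.304 r1 0.020 r2 -0.053 
I- w 1.57 T 0.255 tot 0.284 r1 -0.026 r2 -0.134 
I- w 1.47 T 0.213 tot 0.242 r1 -0.094 r2 0.109
```

Both sides are now covered, and w0 ≈ 1.2–1.33. The remaining systematic is the moment zero, so I'll release, go to lean 0 and average free readings there and at one tilt.

Call:
step_arm(rows=[{"dx": 0, "dy": 0, "dz": 0, "wx": 0, "wy": 0, "wz": 0, "jaw": 0.5}, {"dx": 0, "dy": 0, "dz": 0, "wx": 0, "wy": 0, "wz": 0, "jaw": 0.5}, {"dx": 0, "dy": 0, "dz": 0, "wx": 0, "wy": 0, "wz": 0, "jaw": 0.5}, {"dx": 0, "dy": 0, "dz": 0, "wx": 0, "wy": 0, "wz": 0, "jaw": 0.5}, {"dx": 0, "dy": 0, "dz": 0, "wx": 0, "wy": 0, "wz": 0, "jaw": 0.5}])

```text
time_s: 38.35
tool_pos: [0.574, 0.01, 0.1383]
tcp_rot: [0.825, 0.125, -0.547, 0.074]
ft_force: [-0.6, -0.3, 1.2]
grip_width: 0.0433
```

```bash
cat > freeavg.py <<'E'
from log import *
D=[]
for i in range(int(sys.argv[1])):
    env.camera("top"); s=env.read_state(); th,M=lean(s); D.append([th,np.cross(-M[:,0],s["ft_force"])@EY,s["torque"]@EY])
    open("log.jsonl","a").write(json.dumps({k:np.asarray(v).tolist() for k,v in s.items()}|{"tag":["free"]})+"\n")
D=np.array(D); print("mean lean,Ft,My",D.mean(0).round(4),"sd",D.std(0).round(3))
E
python3 log.py free; python3 freeavg.py 12; python3 red.py r9
```

```text
t 38.35 lean -0.403 pos-ang -0.406 r 0.0504 off 0.0014 twist 0.001  Tq -0.008  Fr 1.4 My 0.432 w 0.0433
mean lean,Ft,My [-0.4025  0.1231  0.4549] sd [0.   0.36 0.02]
red (np.float64(1.3920086058519814), np.float64(1279.0))
```

Call:
step_arm(rows=[{"dx": 2.25, "dy": 0.67, "dz": 0.95, "wx": -0.0143, "wy": 0.0479, "wz": 0, "jaw": 0.5}, {"dx": 2.25, "dy": 0.67, "dz": 0.86, "wx": -0.0143, "wy": 0.0479, "wz": 0, "jaw": 0.5}, {"dx": 2.32, "dy": 0.69, "dz": 0.62, "wx": -0.0143, "wy": 0.0479, "wz": 0, "jaw": 0.5}, {"dx": 2.32, "dy": 0.69, "dz": 0.62, "wx": -0.0143, "wy": 0.0479, "wz": 0, "jaw": 0.5}, {"dx": 2.37, "dy": 0.71, "dz": 0.37, "wx": -0.0143, "wy": 0.0479, "wz": 0, "jaw": 0.5}, {"dx": 2.37, "dy": 0.71, "dz": 0.37, "wx": -0.0143, "wy": 0.0479, "wz": 0, "jaw": 0.5}, {"dx": 2.39, "dy": 0.71, "dz": 0.12, "wx": -0.0143, "wy": 0.0479, "wz": 0, "jaw": 0.5}, {"dx": 2.39, "dy": 0.71, "dz": 0.12, "wx": -0.0143, "wy": 0.0479, "wz": 0, "jaw": 0.5}, {"dx": 0, "dy": 0, "dz": 0, "wx": 0, "wy": 0, "wz": 0, "jaw": 0.5}, {"dx": 0, "dy": 0, "dz": 0, "wx": 0, "wy": 0, "wz": 0, "jaw": 0.5}, {"dx": 0, "dy": 0, "dz": 0, "wx": 0, "wy": 0, "wz": 0, "jaw": 0.5}])

```text
time_s: 39.92
tool_pos: [0.5916, 0.0151, 0.1419]
tcp_rot: [0.702, 0.105, -0.698, 0.095]
ft_force: [-0.6, 0.9, 0.8]
grip_width: 0.0434
```

```bash
python3 log.py free; python3 freeavg.py 30; sed -i 's/(B-.38)\/.01/(B-.38)\/.005,(m0)\/.02/' fit2.py; python3 fit2.py | head -2; for k in .01 .05 .1 ; do sed "s#p\[6:\]/.3#p[6:]/$k#" fit2.py > fit3.py; python3 fit3.py|head -2; done
```

```text
t 39.92 lean -0.007 pos-ang -0.031 r 0.0499 off 0.0013 twist -0.005  Tq -0.024  Fr 0.8 My -0.015 w 0.0434
mean lean,Ft,My [-0.0066  0.042  -0.0007] sd [0.    0.464 0.027]
L,w0,A,m0,m1,B [ 0.211  1.22   0.278 -0.005 -1.19   0.379] sd [0.004 0.11  0.025 0.015 0.061 0.005] cost 51.5
{'A+': np.float64(-0.054), 'B+': np.float64(-0.0), 'B-': np.float64(0.0), 'C+': np.float64(0.225), 'C-': np.float64(-0.003), 'D-': np.float64(0.0), 'E+': np.float64(0.023), 'F-': np.float64(-0.02), 'G+': np.float64(0.028), 'H+': np.float64(0.137), 'I-': np.float64(0.006)}
L,w0,A,m0,m1,B [ 0.217  1.12   0.317 -0.002 -1.205  0.385] sd [0.004 0.038 0.019 0.013 0.059 0.007] cost 80.6
{'A+': np.float64(-0.016), 'B+': np.float64(0.0), 'B-': np.float64(-0.0), 'C+': np.float64(0.155), 'C-': np.float64(0.001), 'D-': np.float64(0.0), 'E+': np.float64(-0.001), 'F-': np.float64(-0.004), 'G+': np.float64(-0.001), 'H+': np.float64(0.049), 'I-': np.float64(-0.006)}
L,w0,A,m0,m1,B [ 0.212  1.165  0.288 -0.002 -1.189  0.38 ] sd [0.004 0.076 0.022 0.013 0.06  0.005] cost 56.9
{'A+': np.float64(-0.054), 'B+': np.float64(-0.0), 'B-': np.float64(-0.0), 'C+': np.float64(0.205), 'C-': np.float64(-0.005), 'D-': np.float64(0.0), 'E+': np.float64(0.008), 'F-': np.float64(-0.024), 'G+': np.float64(0.012), 'H+': np.float64(0.113), 'I-': np.float64(-0.008)}
L,w0,A,m0,m1,B [ 0.211  1.188  0.282 -0.003 -1.188  0.379] sd [0.004 0.096 0.024 0.014 0.06  0.005] cost 53.4
{'A+': np.float64(-0.057), 'B+': np.float64(0.0), 'B-': np.float64(-0.0), 'C+': np.float64(0.215), 'C-': np.float64(-0.006), 'D-': np.float64(-0.0), 'E+': np.float64(0.014), 'F-': np.float64(-0.024), 'G+': np.float64(0.019), 'H+': np.float64(0.126), 'I-': np.float64(-0.002)}
```

Useful find: the moment noise is only about 0.025 N m, while the force noise is 0.46 N. I'll refit with those weights.

```bash
cat > fit4.py <<'E'
import fit2
from fit2 import *
rho=T/np.where(abs(Fl)>1e-6,Fl,1); rho=.0695
use=~skip&~np.isin(names,["B-","D-"])
def res4(p,kp,full=False):
    L,w0,A,m0,m1,B=p[:6]; n=len(st); K=p[6:6+n][idx]+p[6+n:][idx]*th
    Mp=My-m0-m1*np.sin(th); F=(K-Mp)/L
    e1=(rho*F+K)-(-s*B-A*np.sin(w-w0)); e2=Fl-F
    if full: return e1,e2
    ok=use
    return np.r_[e1[ok]/.025,e2[ok]/.5,(F0[:,2]-m0-m1*np.sin(F0[:,0]))/.04,(A-.3)/.025,(B-.38)/.005,m0/.01,p[6:6+n]/kp,p[6+n:]/.03]
for kp in(.3,.1):
  for drop in([],["B+","C+"],["A+","B+","C+"],["H+","C+","B+"]):
    use=~skip&~np.isin(names,["B-","D-"]+drop)
    o=min((least_squares(res4,np.r_[.21,a,.3,0,-1.16,.38,np.zeros(2*len(st))],args=(kp,),loss="soft_l1") for a in(.8,1.2)),key=lambda o:o.cost)
    cov=np.linalg.pinv(o.jac.T@o.jac); print(kp,drop,"L,w0,A,m0,m1,B",o.x[:6].round(3),"sd",np.sqrt(np.diag(cov))[:3].round(3),round(o.cost,1),dict(zip(st,o.x[6:6+len(st)].round(2).tolist())))
e1,e2=res4(o.x,kp,True); print({k:(e1[idx==i].round(2).tolist()) for i,k in enumerate(st)})
E
python3 fit4.py
```

```text
0.3 [] L,w0,A,m0,m1,B [ 0.215  1.105  0.253 -0.007 -1.17   0.381] sd [0.004 0.112 0.029] 75.8 {'A+': -0.08, 'B+': -0.46, 'B-': -0.0, 'C+': 0.19, 'C-': 0.02, 'D-': 0.0, 'E+': 0.02, 'F-': -0.04, 'G+': 0.03, 'H+': 0.14, 'I-': -0.01}
0.3 ['B+', 'C+'] L,w0,A,m0,m1,B [ 0.214  1.241  0.27  -0.007 -1.171  0.38 ] sd [0.005 0.117 0.03 ] 62.6 {'A+': -0.06, 'B+': -0.0, 'B-': -0.0, 'C+': 0.0, 'C-': 0.05, 'D-': 0.0, 'E+': 0.05, 'F-': -0.02, 'G+': 0.06, 'H+': 0.16, 'I-': -0.0}
0.3 ['A+', 'B+', 'C+'] L,w0,A,m0,m1,B [ 0.215  1.197  0.288 -0.006 -1.164  0.38 ] sd [0.005 0.113 0.024] 56.0 {'A+': 0.0, 'B+': 0.0, 'B-': 0.0, 'C+': -0.0, 'C-': 0.05, 'D-': 0.0, 'E+': 0.05, 'F-': -0.02, 'G+': 0.05, 'H+': 0.14, 'I-': -0.02}
0.3 ['H+', 'C+', 'B+'] L,w0,A,m0,m1,B [ 0.224  1.359  0.219 -0.007 -1.173  0.38 ] sd [0.006 0.153 0.037] 54.2 {'A+': -0.08, 'B+': -0.0, 'B-': -0.0, 'C+': -0.0, 'C-': 0.05, 'D-': 0.0, 'E+': 0.04, 'F-': 0.01, 'G+': 0.05, 'H+': -0.0, 'I-': 0.04}
0.1 [] L,w0,A,m0,m1,B [ 0.215  1.096  0.255 -0.007 -1.171  0.381] sd [0.004 0.103 0.028] 80.7 {'A+': -0.08, 'B+': -0.46, 'B-': -0.0, 'C+': 0.19, 'C-'
[... 799 characters left out ...]

{'A+': [0.15, 0.04, 0.01, -0.0, -0.02, -0.0, -0.01, -0.01, 0.01, 0.04], 'B+': [0.61, 0.55, 0.53, 0.52, 0.54, 0.57, 0.57, 0.59, 0.61, 0.65], 'B-': [0.3, 0.58, 0.64, 0.69, 0.72, 0.77, 0.68, 0.69, 0.63, 0.54], 'C+': [0.03, -0.19, -0.25, -0.26, -0.26, -0.26, -0.28, -0.28, -0.29, -0.28], 'C-': [-0.0, -0.01, -0.01, 0.04], 'D-': [0.2, 0.22, 0.22, 0.18, 0.11, 0.04, 0.02, -0.02, -0.02], 'E+': [0.26, 0.13, 0.01, -0.03, -0.01, -0.0, -0.02, 0.01, 0.02, 0.01], 'F-': [-0.06, -0.0, 0.02, 0.03, -0.01, -0.05, -0.06, -0.04, 0.03, 0.03], 'G+': [-0.01, -0.02, -0.01, -0.0, 0.02, -0.0, 0.01], 'H+': [-0.18, -0.23, -0.21, -0.22, -0.22, -0.25, -0.24, -0.27], 'I-': [-0.04, 0.0, -0.02, 0.02, 0.01, 0.02, 0.01, -0.12]}
```

w0 ≈ 1.18 ± 0.1. One more pair of strokes with a very light (8 N) grip across the bottom should settle it.

Call:
step_arm(rows=[{"dx": 3.0, "dy": -0.2, "dz": 0, "wx": -0.0143, "wy": 0.0479, "wz": 0.005, "jaw": 0.5}, {"dx": 2.9, "dy": 0.2, "dz": -0.1, "wx": -0.0143, "wy": 0.0479, "wz": 0, "jaw": 0.5}, {"dx": 2.4, "dy": 0.71, "dz": -0.37, "wx": -0.0143, "wy": 0.0479, "wz": 0, "jaw": 0.45}, {"dx": 2.4, "dy": 0.71, "dz": -0.37, "wx": -0.0143, "wy": 0.0479, "wz": 0, "jaw": 0.45}, {"dx": 0, "dy": 0, "dz": 0, "wx": 0, "wy": 0, "wz": 0, "jaw": 0.45}, {"dx": 0, "dy": 0, "dz": 0, "wx": 0, "wy": 0, "wz": 0, "jaw": 0.45}, {"dx": 0, "dy": 0, "dz": 0, "wx": 0, "wy": 0, "wz": 0, "jaw": 0.45}, {"dx": 0, "dy": 0, "dz": 0, "wx": 0, "wy": 0, "wz": 0, "jaw": 0.2}, {"dx": 0, "dy": 0, "dz": 0, "wx": 0, "wy": 0, "wz": 0, "jaw": 0.2}, {"dx": 0, "dy": 0, "dz": 0, "wx": 0, "wy": 0, "wz": 0, "jaw": 0.2}, {"dx": 0, "dy": 0, "dz": 0, "wx": 0, "wy": 0, "wz": 0, "jaw": 0.2}, {"dx": 0, "dy": 0, "dz": 0, "wx": 0, "wy": 0, "wz": 0, "jaw": 0.2}], grip_force=8)

```text
time_s: 42.42
tool_pos: [0.602, 0.0173, 0.1416]
tcp_rot: [-0.628, -0.096, 0.765, -0.106]
ft_force: [-2.1, 4.5, 0.2]
grip_width: 0.0339
```

```bash
python3 log.py closed; python3 red.py r10
```

```text
t 42.42 lean 0.194 pos-ang 0.180 r 0.0504 off 0.0004 twist -0.002  Tq -0.050  Fr 0.1 My 0.083 w 0.0339
red (np.float64(1.395330293819658), np.float64(1152.0))
```

Call:
step_arm(rows=[{"dx": -0.48, "dy": -0.14, "dz": 0.09, "wx": 0.0029, "wy": -0.0096, "wz": 0, "jaw": 0.2}, {"dx": -0.95, "dy": -0.28, "dz": 0.17, "wx": 0.0057, "wy": -0.0192, "wz": 0, "jaw": 0.2}, {"dx": -1.43, "dy": -0.43, "dz": 0.22, "wx": 0.0086, "wy": -0.0287, "wz": 0, "jaw": 0.2}, {"dx": -1.9, "dy": -0.57, "dz": 0.25, "wx": 0.0114, "wy": -0.0383, "wz": 0, "jaw": 0.2}])

```text
time_s: 42.8
tool_pos: [0.5997, 0.0165, 0.1419]
tcp_rot: [-0.668, -0.102, 0.73, -0.101]
ft_force: [3.0, 5.6, -2.7]
grip_width: 0.0342
```

```bash
python3 log.py J-
```

```text
t 42.80 lean 0.088 pos-ang 0.130 r 0.0504 off 0.0004 twist -0.001  Tq 0.327  Fr -2.2 My -1.003 w 0.0342
```

Call:
step_arm(rows=[{"dx": -2.39, "dy": -0.71, "dz": 0.12, "wx": 0.0143, "wy": -0.0479, "wz": 0, "jaw": 0.2}])

```text
time_s: 42.88
tool_pos: [0.5975, 0.0159, 0.1422]
tcp_rot: [-0.686, -0.105, 0.713, -0.099]
ft_force: [2.9, 6.5, -2.3]
grip_width: 0.0343
```

```bash
python3 log.py J-
```

```text
t 42.88 lean 0.037 pos-ang 0.084 r 0.0504 off 0.0004 twist -0.000  Tq 0.331  Fr -1.9 My -0.970 w 0.0343
```

Call:
step_arm(rows=[{"dx": -2.39, "dy": -0.71, "dz": 0.12, "wx": 0.0143, "wy": -0.0479, "wz": 0, "jaw": 0.2}])

```text
time_s: 42.97
tool_pos: [0.5949, 0.0151, 0.1423]
tcp_rot: [0.704, 0.108, -0.696, 0.097]
ft_force: [4.1, 6.8, -3.5]
grip_width: 0.0341
```

```bash
python3 log.py J-
```

```text
t 42.97 lean -0.014 pos-ang 0.030 r 0.0504 off 0.0004 twist 0.000  Tq 0.410  Fr -3.4 My -1.186 w 0.0341
```

Call:
step_arm(rows=[{"dx": -2.39, "dy": -0.71, "dz": -0.12, "wx": 0.0143, "wy": -0.0479, "wz": 0, "jaw": 0.2}])

```text
time_s: 43.05
tool_pos: [0.5925, 0.0144, 0.1423]
tcp_rot: [0.721, 0.11, -0.678, 0.094]
ft_force: [4.0, 6.7, -2.8]
grip_width: 0.0342
```

```bash
python3 log.py J-
```

```text
t 43.05 lean -0.064 pos-ang -0.019 r 0.0503 off 0.0004 twist 0.001  Tq 0.394  Fr -2.9 My -1.163 w 0.0342
```

Call:
step_arm(rows=[{"dx": -2.39, "dy": -0.71, "dz": -0.12, "wx": 0.0143, "wy": -0.0479, "wz": 0, "jaw": 0.2}])

```text
time_s: 43.13
tool_pos: [0.59, 0.0137, 0.1422]
tcp_rot: [0.738, 0.113, -0.659, 0.092]
ft_force: [4.0, 7.5, -4.0]
grip_width: 0.0342
```

```bash
python3 log.py J-
```

```text
t 43.13 lean -0.114 pos-ang -0.071 r 0.0503 off 0.0004 twist 0.002  Tq 0.386  Fr -4.5 My -1.250 w 0.0342
```

Call:
step_arm(rows=[{"dx": -2.37, "dy": -0.71, "dz": -0.37, "wx": 0.0143, "wy": -0.0479, "wz": 0, "jaw": 0.2}])

```text
time_s: 43.22
tool_pos: [0.5876, 0.0129, 0.142]
tcp_rot: [0.754, 0.115, -0.641, 0.089]
ft_force: [4.5, 7.8, -1.8]
grip_width: 0.0338
```

```bash
python3 log.py J-
```

```text
t 43.22 lean -0.164 pos-ang -0.120 r 0.0503 off 0.0004 twist 0.003  Tq 0.435  Fr -2.6 My -1.081 w 0.0338
```

Call:
step_arm(rows=[{"dx": -2.37, "dy": -0.71, "dz": -0.37, "wx": 0.0143, "wy": -0.0479, "wz": 0, "jaw": 0.2}])

```text
time_s: 43.3
tool_pos: [0.5853, 0.0123, 0.1417]
tcp_rot: [0.77, 0.118, -0.622, 0.087]
ft_force: [4.6, 8.2, -1.3]
grip_width: 0.0336
```

```bash
python3 log.py J-
```

```text
t 43.30 lean -0.214 pos-ang -0.167 r 0.0504 off 0.0004 twist 0.003  Tq 0.447  Fr -2.5 My -1.042 w 0.0336
```

Call:
step_arm(rows=[{"dx": -2.32, "dy": -0.69, "dz": -0.62, "wx": 0.0143, "wy": -0.0479, "wz": 0, "jaw": 0.2}])

```text
time_s: 43.38
tool_pos: [0.5832, 0.0116, 0.1414]
tcp_rot: [0.785, 0.12, -0.602, 0.084]
ft_force: [1.4, 8.7, 5.0]
grip_width: 0.034
```

```bash
python3 log.py J-
```

```text
t 43.38 lean -0.264 pos-ang -0.213 r 0.0505 off 0.0003 twist 0.004  Tq 0.339  Fr 4.0 My -0.891 w 0.0340
```

Call:
step_arm(rows=[{"dx": -2.32, "dy": -0.69, "dz": -0.62, "wx": 0.0143, "wy": -0.0479, "wz": 0, "jaw": 0.2}])

```text
time_s: 43.47
tool_pos: [0.5811, 0.011, 0.1411]
tcp_rot: [0.8, 0.122, -0.582, 0.082]
ft_force: [-1.1, 9.6, 9.1]
grip_width: 0.034
```

```bash
python3 log.py J-
```

```text
t 43.47 lean -0.314 pos-ang -0.256 r 0.0508 off 0.0003 twist 0.005  Tq 0.285  Fr 8.3 My -0.773 w 0.0340
```

Call:
step_arm(rows=[{"dx": 0, "dy": 0, "dz": 0, "wx": 0, "wy": 0, "wz": 0, "jaw": 0.45}, {"dx": 0, "dy": 0, "dz": 0, "wx": 0, "wy": 0, "wz": 0, "jaw": 0.45}, {"dx": 0, "dy": 0, "dz": 0, "wx": 0, "wy": 0, "wz": 0, "jaw": 0.45}, {"dx": 0, "dy": 0, "dz": 0, "wx": 0, "wy": 0, "wz": 0, "jaw": 0.45}, {"dx": 0, "dy": 0, "dz": 0, "wx": 0, "wy": 0, "wz": 0, "jaw": 0.45}, {"dx": 0, "dy": 0, "dz": 0, "wx": 0, "wy": 0, "wz": 0, "jaw": 0.2}, {"dx": 0, "dy": 0, "dz": 0, "wx": 0, "wy": 0, "wz": 0, "jaw": 0.2}, {"dx": 0, "dy": 0, "dz": 0, "wx": 0, "wy": 0, "wz": 0, "jaw": 0.2}, {"dx": 0, "dy": 0, "dz": 0, "wx": 0, "wy": 0, "wz": 0, "jaw": 0.2}, {"dx": 0, "dy": 0, "dz": 0, "wx": 0, "wy": 0, "wz": 0, "jaw": 0.2}])

```text
time_s: 44.3
tool_pos: [0.5792, 0.0105, 0.1404]
tcp_rot: [0.798, 0.122, -0.585, 0.081]
ft_force: [-2.3, 4.0, 4.8]
grip_width: 0.0336
```

```bash
python3 log.py closed; python3 red.py r11
```

```text
t 44.30 lean -0.307 pos-ang -0.296 r 0.0506 off 0.0004 twist 0.004  Tq 0.025  Fr 4.9 My 0.436 w 0.0336
red (np.float64(0.9652046736502838), np.float64(1291.0))
```

Call:
step_arm(rows=[{"dx": 0.46, "dy": 0.14, "dz": 0.15, "wx": -0.0029, "wy": 0.0096, "wz": 0, "jaw": 0.2}, {"dx": 0.92, "dy": 0.28, "dz": 0.28, "wx": -0.0057, "wy": 0.0192, "wz": 0, "jaw": 0.2}, {"dx": 1.39, "dy": 0.41, "dz": 0.38, "wx": -0.0086, "wy": 0.0287, "wz": 0, "jaw": 0.2}, {"dx": 1.88, "dy": 0.56, "dz": 0.43, "wx": -0.0114, "wy": 0.0383, "wz": 0, "jaw": 0.2}])

```text
time_s: 44.68
tool_pos: [0.5816, 0.0111, 0.1406]
tcp_rot: [0.766, 0.117, -0.627, 0.087]
ft_force: [-8.7, 5.2, 9.5]
grip_width: 0.0341
```

```bash
python3 log.py K+
```

```text
t 44.68 lean -0.201 pos-ang -0.248 r 0.0502 off 0.0003 twist 0.002  Tq -0.311  Fr 10.8 My 1.400 w 0.0341
```

Call:
step_arm(rows=[{"dx": 2.37, "dy": 0.71, "dz": 0.42, "wx": -0.0143, "wy": 0.0479, "wz": 0, "jaw": 0.2}])

```text
time_s: 44.77
tool_pos: [0.5839, 0.0118, 0.1411]
tcp_rot: [0.749, 0.114, -0.646, 0.09]
ft_force: [-10.2, 4.7, 11.3]
grip_width: 0.0341
```

```bash
python3 log.py K+
```

```text
t 44.77 lean -0.150 pos-ang -0.199 r 0.0501 off 0.0004 twist 0.001  Tq -0.425  Fr 12.7 My 1.381 w 0.0341
```

Call:
step_arm(rows=[{"dx": 2.37, "dy": 0.71, "dz": 0.32, "wx": -0.0143, "wy": 0.0479, "wz": 0, "jaw": 0.2}])

```text
time_s: 44.85
tool_pos: [0.5864, 0.0126, 0.1416]
tcp_rot: [0.733, 0.112, -0.665, 0.092]
ft_force: [-8.6, 4.9, 10.0]
grip_width: 0.0342
```

```bash
python3 log.py K+
```

```text
t 44.85 lean -0.099 pos-ang -0.146 r 0.0501 off 0.0004 twist 0.001  Tq -0.378  Fr 10.8 My 1.468 w 0.0342
```

Call:
step_arm(rows=[{"dx": 2.39, "dy": 0.71, "dz": 0.19, "wx": -0.0143, "wy": 0.0479, "wz": 0, "jaw": 0.2}])

```text
time_s: 44.93
tool_pos: [0.5889, 0.0133, 0.1418]
tcp_rot: [0.716, 0.109, -0.683, 0.095]
ft_force: [-9.1, 3.8, 10.0]
grip_width: 0.0341
```

```bash
python3 log.py K+
```

```text
t 44.93 lean -0.049 pos-ang -0.094 r 0.0501 off 0.0004 twist 0.000  Tq -0.470  Fr 10.7 My 1.631 w 0.0341
```

Call:
step_arm(rows=[{"dx": 2.39, "dy": 0.71, "dz": 0.06, "wx": -0.0143, "wy": 0.0479, "wz": 0, "jaw": 0.2}])

```text
time_s: 45.02
tool_pos: [0.5913, 0.0141, 0.1421]
tcp_rot: [-0.699, -0.107, 0.701, -0.097]
ft_force: [-7.1, 3.7, 10.0]
grip_width: 0.0337
```

```bash
python3 log.py K+
```

```text
t 45.02 lean 0.001 pos-ang -0.043 r 0.0501 off 0.0004 twist -0.000  Tq -0.374  Fr 10.2 My 1.599 w 0.0337
```

Call:
step_arm(rows=[{"dx": 2.39, "dy": 0.71, "dz": -0.06, "wx": -0.0143, "wy": 0.0479, "wz": 0, "jaw": 0.2}])

```text
time_s: 45.1
tool_pos: [0.5937, 0.0148, 0.1421]
tcp_rot: [-0.681, -0.104, 0.718, -0.1]
ft_force: [-7.6, 2.7, 8.5]
grip_width: 0.0342
```

```bash
python3 log.py K+
```

```text
t 45.10 lean 0.051 pos-ang 0.006 r 0.0501 off 0.0004 twist -0.001  Tq -0.463  Fr 8.4 My 1.619 w 0.0342
```

Call:
step_arm(rows=[{"dx": 2.39, "dy": 0.71, "dz": -0.19, "wx": -0.0143, "wy": 0.0479, "wz": 0, "jaw": 0.2}])

```text
time_s: 45.18
tool_pos: [0.5961, 0.0155, 0.142]
tcp_rot: [-0.663, -0.101, 0.735, -0.102]
ft_force: [-8.5, 2.8, 8.0]
grip_width: 0.034
```

```bash
python3 log.py K+
```

```text
t 45.18 lean 0.101 pos-ang 0.056 r 0.0501 off 0.0004 twist -0.001  Tq -0.546  Fr 7.5 My 1.527 w 0.0340
```

Call:
step_arm(rows=[{"dx": 2.37, "dy": 0.71, "dz": -0.32, "wx": -0.0143, "wy": 0.0479, "wz": 0, "jaw": 0.2}])

```text
time_s: 45.27
tool_pos: [0.5985, 0.0162, 0.1419]
tcp_rot: [-0.644, -0.098, 0.751, -0.104]
ft_force: [-8.1, 2.5, 8.2]
grip_width: 0.0341
```

```bash
python3 log.py K+
```

```text
t 45.27 lean 0.151 pos-ang 0.106 r 0.0501 off 0.0004 twist -0.002  Tq -0.551  Fr 7.4 My 1.514 w 0.0341
```

Call:
step_arm(rows=[{"dx": 2.37, "dy": 0.71, "dz": -0.42, "wx": -0.0143, "wy": 0.0479, "wz": 0, "jaw": 0.2}])

```text
time_s: 45.35
tool_pos: [0.6008, 0.0169, 0.1416]
tcp_rot: [-0.625, -0.096, 0.767, -0.107]
ft_force: [-7.0, 2.6, 7.8]
grip_width: 0.0344
```

```bash
python3 log.py K+; python3 red.py r12
sed -i 's/"I":1.87}/"I":1.87,"J":1.21,"K":1.265}/; s/"I-") or/"I-","J-") or/' fit2.py
python3 fit4.py
```

```text
t 45.35 lean 0.201 pos-ang 0.155 r 0.0502 off 0.0004 twist -0.003  Tq -0.499  Fr 6.8 My 1.477 w 0.0344
red (np.float64(1.4007999257609527), np.float64(1165.0))
0.3 [] L,w0,A,m0,m1,B [ 0.216  1.114  0.253 -0.007 -1.17   0.381] sd [0.004 0.099 0.028] 93.0 {'A+': -0.08, 'B+': -0.46, 'B-': -0.0, 'C+': 0.19, 'C-': 0.02, 'D-': -0.0, 'E+': 0.02, 'F-': -0.04, 'G+': 0.03, 'H+': 0.14, 'I-': -0.01, 'J-': -0.0, 'K+': 0.08}
0.3 ['B+', 'C+'] L,w0,A,m0,m1,B [ 0.216  1.215  0.27  -0.007 -1.171  0.38 ] sd [0.004 0.1   0.029] 79.8 {'A+': -0.06, 'B+': 0.0, 'B-': -0.0, 'C+': 0.0, 'C-': 0.05, 'D-': -0.0, 'E+': 0.05, 'F-': -0.02, 'G+': 0.05, 'H+': 0.15, 'I-': -0.0, 'J-': 0.02, 'K+': 0.09}
0.3 ['A+', 'B+', 'C+'] L,w0,A,m0,m1,B [ 0.216  1.183  0.287 -0.006 -1.164  0.38 ] sd [0.004 0.096 0.023] 73.1 {'A+': 0.0, 'B+': -0.0, 'B-': -0.0, 'C+': 0.0, 'C-': 0.05, 'D-': -0.0, 'E+': 0.04, 'F-': -0.02, 'G+': 0.05, 'H+': 0.13, 'I-': -0.02, 'J-': 0.01, 'K+': 0.08}
0.3 ['H+', 'C+', 'B+'] L,w0,A,m0,m1,B [ 0.223  1.291  0.225 -0.006 -1.172  0.38 ] sd [0.005 0.128 0.036] 71.4 {'A+': -0.08, 'B+': -0.0, 'B-': -0.0, 'C+': -0.
[... 1281 characters left out ...]
.61, 0.63, 0.67], 'B-': [0.32, 0.6, 0.66, 0.71, 0.74, 0.79, 0.7, 0.71, 0.64, 0.55], 'C+': [0.03, -0.19, -0.25, -0.25, -0.26, -0.25, -0.27, -0.27, -0.27, -0.27], 'C-': [-0.0, -0.01, -0.01, 0.04], 'D-': [0.22, 0.23, 0.23, 0.19, 0.13, 0.05, 0.03, -0.01, -0.01], 'E+': [0.26, 0.13, 0.01, -0.03, -0.01, -0.0, -0.02, 0.01, 0.02, 0.02], 'F-': [-0.05, 0.0, 0.02, 0.03, -0.0, -0.04, -0.06, -0.04, 0.02, 0.02], 'G+': [-0.01, -0.02, -0.01, 0.0, 0.02, 0.0, 0.01], 'H+': [-0.17, -0.21, -0.2, -0.2, -0.21, -0.24, -0.22, -0.25], 'I-': [-0.04, 0.0, -0.02, 0.02, 0.02, 0.02, 0.01, -0.12], 'J-': [-0.04, -0.04, 0.03, 0.03, 0.06, 0.02, 0.01, -0.03, -0.06], 'K+': [0.08, 0.08, 0.05, -0.01, -0.01, -0.02, 0.0, -0.0, 0.0]}
```

The fits agree on w0 ≈ 1.18 (± ~0.09). I'll release, take a firm grip, move the red line from 1.40 to 1.18, and check it in the image.

Call:
step_arm(rows=[{"dx": 0, "dy": 0, "dz": 0, "wx": 0, "wy": 0, "wz": 0, "jaw": 0.45}, {"dx": 0, "dy": 0, "dz": 0, "wx": 0, "wy": 0, "wz": 0, "jaw": 0.45}, {"dx": 0, "dy": 0, "dz": 0, "wx": 0, "wy": 0, "wz": 0, "jaw": 0.45}, {"dx": 0, "dy": 0, "dz": 0, "wx": 0, "wy": 0, "wz": 0, "jaw": 0.45}, {"dx": 0, "dy": 0, "dz": 0, "wx": 0, "wy": 0, "wz": 0, "jaw": 0.2}, {"dx": 0, "dy": 0, "dz": 0, "wx": 0, "wy": 0, "wz": 0, "jaw": 0.2}, {"dx": 0, "dy": 0, "dz": 0, "wx": 0, "wy": 0, "wz": 0, "jaw": 0.2}, {"dx": 0, "dy": 0, "dz": 0, "wx": 0, "wy": 0, "wz": 0, "jaw": 0.2}, {"dx": 0, "dy": 0, "dz": 0, "wx": 0, "wy": 0, "wz": 0, "jaw": 0.2}, {"dx": 0, "dy": 0, "dz": 0, "wx": 0, "wy": 0, "wz": 0, "jaw": 0.2}], grip_force=25)

```text
time_s: 46.23
tool_pos: [0.6022, 0.0173, 0.1412]
tcp_rot: [-0.628, -0.096, 0.765, -0.106]
ft_force: [-2.5, 4.6, -1.9]
grip_width: 0.0339
```

Call:
step_arm(rows=[{"dx": -0.48, "dy": -0.14, "dz": 0.09, "wx": 0.0029, "wy": -0.0096, "wz": 0, "jaw": 0.2}, {"dx": -0.95, "dy": -0.28, "dz": 0.17, "wx": 0.0057, "wy": -0.0192, "wz": 0, "jaw": 0.2}, {"dx": -1.43, "dy": -0.43, "dz": 0.22, "wx": 0.0086, "wy": -0.0287, "wz": 0, "jaw": 0.2}, {"dx": -1.9, "dy": -0.57, "dz": 0.22, "wx": 0.0114, "wy": -0.0383, "wz": 0, "jaw": 0.2}, {"dx": -1.9, "dy": -0.57, "dz": 0.1, "wx": 0.0114, "wy": -0.0383, "wz": 0, "jaw": 0.2}, {"dx": -1.9, "dy": -0.57, "dz": 0.06, "wx": 0.0114, "wy": -0.0383, "wz": 0, "jaw": 0.2}, {"dx": -1.43, "dy": -0.43, "dz": 0, "wx": 0.0086, "wy": -0.0287, "wz": 0, "jaw": 0.2}, {"dx": -0.95, "dy": -0.28, "dz": 0, "wx": 0.0057, "wy": -0.0192, "wz": 0, "jaw": 0.2}, {"dx": 0, "dy": 0, "dz": 0, "wx": 0, "wy": 0, "wz": 0, "jaw": 0.2}, {"dx": 0, "dy": 0, "dz": 0, "wx": 0, "wy": 0, "wz": 0, "jaw": 0.2}, {"dx": 0, "dy": 0, "dz": 0, "wx": 0, "wy": 0, "wz": 0, "jaw": 0.2}])

```text
time_s: 47.15
tool_pos: [0.5912, 0.014, 0.1419]
tcp_rot: [0.712, 0.109, -0.688, 0.096]
ft_force: [-2.0, 5.6, -4.8]
grip_width: 0.034
```

```bash
python3 log.py final; python3 red.py r13
```

```text
t 47.15 lean -0.036 pos-ang -0.046 r 0.0499 off 0.0004 twist 0.001  Tq -0.033  Fr -4.8 My -0.194 w 0.0340
red (np.float64(1.196308822273467), np.float64(1201.0))
```

The red line is at 1.196, within 0.02 rad of the target. Last look before handing in.

```bash
python3 - <<'E'
from log import *
a,_,P=cloud("top"); b,_,_=cloud("side")
M=np.zeros((400,800,3),np.uint8); M[:250,:400]=cv2.resize(a,(400,250)); M[:,400:]=cv2.resize(b[130:390,200:460],(400,400)); cv2.imwrite("pics/fin.png",M)
s=env.read_state(); print(s["time_s"],abs(s["qvel"]).max(),s["grip_width"],s["ft_force"])
v,u=np.mgrid[:400,:640]; m=(u>370)&(u<465)&(v>170)&(v<285)&(P[...,2]>.07)&(P[...,2]<.1)
r=cv2.minAreaRect((P[m][:,:2]*1000).astype(np.float32)); print("cover roof",r,np.median(P[m][:,2]))
E
```

```text
47.3 0.002488143016400251 0.03409297266852434 [-1.40855552  5.91362962 -3.61943724]
cover roof ((510.1698303222656, -282.774658203125), (186.1455841064453, 70.03465270996094), 5.467820167541504) 0.08545107036196398
```

View pics/fin.png

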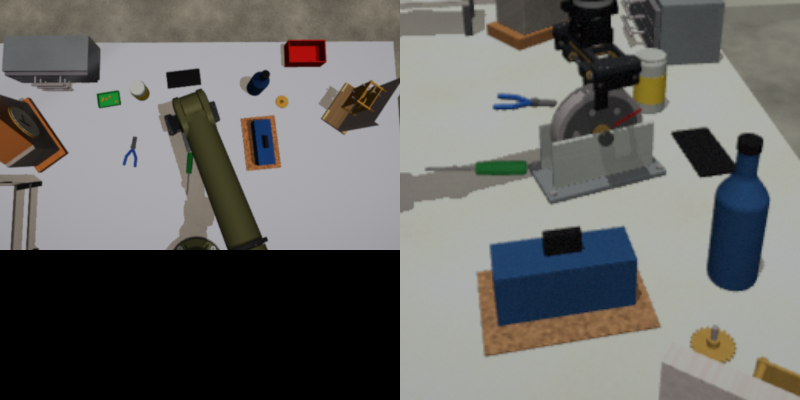

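The picture shows the cover upright and centred on the mat (roof at 510, −283 mm), the gripper holding the rim with the red line at (625,117), and everything else in place.

```bash
python3 -c "
from workcell import env
print(env.sign_off())"
```

```text
the job is handed in; nothing more can be done
None
```

The cover is standing upright on the cork mat. The flywheel's heavy side is as close to straight down as I could measure, with the gripper still holding the rim at rest. I handed the job in at about 47 s of the 72 s allowed.

- **Cover:** a depth check puts its roof centre at (510, −283) mm, within 1 mm of the mat centre, and square to the mat.
- **Heavy side:** I turned the wheel both ways over several grips and fitted the drag. The heavy side is down when the red line is 1.18 rad from straight up. That figure is good to about ±0.09 rad, and different subsets of the data gave 1.10 to 1.29 rad.
- **Final hold:** the camera put the red line at 1.196 rad just before hand-in. The arm was still, with a 25 N grip and only a few newtons of residual force.
- **Other objects:** by eye in the last pictures, nothing else on the bench had moved.
- **What disagreed:**
  - Two early backward sweeps strained the grip, with up to about 50 N pulling radially on the rim, so I left them out of the fit.
  - The forward sweeps also carried some twist through the pads. The fit corrects for it, but it is the main remaining uncertainty.
  - One swing back to take the rim again ended 5 mm off sideways and brushed the wheel with about 4 N. I corrected it, and the wheel did not move.

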